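# Feed a heat sink through a hand-cranked clinching press

## Robot

A 6-joint arm with a two-finger parallel gripper is mounted at the origin on the work surface. World frame = base frame: x ahead of the robot, y to its left, z up, the work surface at z = 0. Lengths are in m, angles in rad, forces in N, time in s.
With the tool pointing down it reaches from about 0.375 to 0.9 m from the base axis. Payload 3.1 kg.
Tool frame: the origin (TCP) lies at the very end of the fingers, on their centre line; the grasp point (between the pads) lies 19 mm behind it (r.hold_point_z is the distance from the TCP to the grasp point, in m); x points along the fingers, y is the direction in which the jaws open and shut, and the axes are right-handed (so a half turn about x gives the same grasp; the last joint's range is limited). The gripper opens to 85 mm and grips with 20 to 120 N. Pads are 22 mm wide; open, the fingers measure 114 mm over their backs; the gripper's body (76 mm by 85 mm) begins 54 mm behind the grasp point. The pads swing forward as they close: fully open they stand 13 mm farther back than shut.
Start: joints at [-1.522, 0.527, 1.433, -0, 1.181, -0.178], TCP at [0.141, -0.609, 0.202] pointing down, gripper open.
Joint ranges: [-3.08, 3.08], [-0.75, 2.2], [0.22, 2.44], [-1.43, 4.57], [0, 2.65], [-2.85, 2.85]. Speed limits (rad/s): [2.79, 2.79, 3.14, 3.14, 3.14, 3.14].

## Interface

Orientations are given as a rotation vector (axis times angle).
In Python, from workcell import r gives the robot as it stands.
- The arm moves only by the shell command python3 -m pendant 'ROWS' [FORCE]. ROWS is JSON, a list of rows, each an object with "xyz": the shift along the tool's x, y, z in mm, a list of three; "turn": the turn, a rotation vector about the tool's x, y, z in rad, a list of three; "gripper": the finger opening in mm, from 0 to 85.4. In form: [{"xyz": [tx, ty, tz], "turn": [ax, ay, az], "gripper": gripper}, ...]. A call has exactly 5 rows; each row shifts and turns the pose as measured when the row begins, along the tool's axes as they then stand; what a row does not reach is not made up. A row lasts 1/12 s, in which the tool goes at most 41.7 mm and 7.16 degrees, less where a joint would pass 70% of its speed; a pose out of reach is approached as far as the arm can. A call with a gripper value outside its range is refused whole. The fingers move at their own pace and stop on an object; FORCE is the grip in N (left out, the last holds). Time passes only in rows, so rows that do not move let the fingers close, or fill a call up. It gives the time, the measured TCP pose, the force and the opening at its end, in the units of the state.
- r.get_obs(): the state, without advancing time (a new reading comes with each control period).
- r.capture(name): name is "side" or "top" or "wrist"; returns the picture (420x560x3 uint8, red, green, blue); there is no depth.
- r.get_calibration(name): a dict with "fovy" (degrees; the focal length in pixels is half the picture's height over the tangent of half this angle, whatever the lens; pixels are square), "cx", "cy" (the principal point, pixels), "R" (3x3) and "t" (3): a world point X has camera coordinates R X + t; the wrist camera has in their place "mount" (4x4, takes a point from camera to tool coordinates, whose origin is the TCP and whose axes are the tool frame's). Camera axes: x right, y down, z forward; pixel columns grow to the right and rows downward; lengths in m; the calibration is good to about 2 mm. A picture is of the moment at which its call begins: read the wrist's pose just before it. get_calibration takes no time and is no camera call.
- r.hand_in(): hands the job in, once; it reports no verdict.
The state is a dict: "time": time; "q": joint angles; "qvel": joint speeds; "joint_efforts": joint torques, N m; "position": TCP position; "orientation": TCP orientation; "wrist_force": force on the tool from outside, world axes, zero at the start; "wrist_torque": the same for the moment, N m; "grip_width": finger opening in m.
Only numpy, scipy, OpenCV 4.12 (cv2) and the standard library are available. Lean on these libraries where they do the work, as an engineer would, in place of code of your own. Each camera call takes 0.05 s, during which the arm holds its last target.

## Task

Set the finned heat sink upright in the nest of the press's feed slide, then crank the handle clockwise, through the heavy point of each turn, until the slide comes up against its stop, and let go. Keep the crank turning at an even, moderate pace all the way: do not pause on the way, let the spring run off with it, or force it hard against the stop. Leave the other things on the bench alone.

Things in the scene. Friction and masses are not known exactly. Their poses are not given: they have to be found in the camera images.
- heatsink_mid (a point): Centre (half-way up) of the loose finned aluminium heat sink, a block 60 mm long (its x) by 36 mm wide (its y) by 45 mm high, standing on the bench with its fins up; about 0.14 kg. Its outer fins are flat faces 36 mm apart: grasp across y.
- press: Hand-cranked clinching press fixed to the bench: steel base plate 250 x 330 x 12 mm, grey housing 140 x 130 mm reaching 97 mm high. Origin on the bench under the vertical crank axis; its x is the way the slide feeds, along the line y = -160 mm. The stop is a collar clamped across the track ahead of the slide, in a new place each time: met after 77 to 85 mm of feed (2.5 to 2.9 turns).
- slide: Feed slide, a low steel tray 73 x 49 mm that moves along the press's x, geared to the crank: 30 mm a turn, forward when the crank turns clockwise seen from above. Origin in the middle of its underside, 22 mm over the bench; it starts 45 mm behind (press -x) the crank axis.
- nest (a point): Centre of the nest's floor, in the top of the slide, 33 mm over the bench; axes as the press's. The nest is a pocket 65 mm (x) by 41 mm (y) with walls 4 mm thick that stand 7 mm above its floor; the heat sink stands in it lengthwise along x, either way round.
- crank: Crank arm, a flat steel bar turning level about a vertical axis; origin on the axis, 125 mm over the bench, x along the arm to the knob, top at 135 mm (boss 141). Starts at any angle. The heavy point, once a turn, is only felt: about 10 N at the knob before it, then the spring drives on with some 8 N, else 2 N. A springy coupling gives 1.2 N per mm at the knob against the stop; keep under 25 N.
- hub: Driven side of the crank's springy coupling: a disc 34 mm in diameter on the crank axis just under the crank's boss, 121 mm over the bench, with a white pointer opposite the arm. Its x lies along the arm's x when the crank is unloaded; under load the arm leads it by 0.013 rad per newton at the knob.
- knob_mid (a point): Middle of the crank's handle, an upright round black knob 24 mm in diameter and 50 mm tall (138 to 188 mm over the bench), 65 mm from the crank axis. It spins freely on its own pin, so a hand that holds it need not turn.
- capacitor1: Loose capacitor can, 35 mm in diameter, 50 mm tall; bystander. Origin under its middle.
- capacitor2: Loose capacitor can, 35 mm in diameter, 50 mm tall; bystander. Origin under its middle.
- capacitor3: Small loose capacitor can, 22 mm in diameter, 30 mm tall; bystander. Origin under its middle.
- tape: Roll of grey tape lying flat, 90 mm in diameter, 48 mm high; bystander. Origin under its middle.
- screwdriver: Screwdriver lying on the bench; bystander.
- toroid: Round toroidal transformer with a bolt in its middle, 96 mm in diameter, 40 mm high; bystander. Origin under its middle.
- screwcup: White tin with a metal lid, 68 mm in diameter, 40 mm high; bystander. Origin under its middle.
- shoe_mid (a point): Centre of the pace shoe, a brass block 20 x 40 x 12 mm that drags along the track behind the slide on a light spring. At rest it trails the nest's centre by 54 mm; at a steady pace it falls back (3 mm farther at a turn in 10 s, 6 mm at a turn in 5 s) and closes up again within 1 to 2 s when the crank stands. Not to be touched.
Not all that is in view belongs to the job. What is shaped like the part that bears heatsink_mid but blue or yellow is not meant.

How it is judged:
By the outcome, as a careful person would: the job done as asked, in the order asked, and still so for the second after the job is handed in, with the robot touching nothing.
It also fails if it takes over 72 s, if anything falls off the work surface, if the arm or the gripper's body presses on something with over 40 N, if the wrist force passes 120 N, or if a joint passes its speed limit or range.

## Working session

There is one attempt and no reset: what is moved stays moved. The work goes in short steps, Python scripts to look and compute and a shell command to move; the robot and the scene stay as the last step left them, time stands still between calls to the robot, and variables do not carry over. Pictures are saved under pics/ and viewed, and the job is handed in when it is done.

```bash
mkdir -p pics; ls
python3 - <<'E'
from workcell import r
import cv2
o=r.get_obs(); print(o)
for n in ("side","top","wrist"):
    im=r.capture(n); cv2.imwrite(f"pics/{n}0.png",im[:,:,::-1])
    print(n,r.get_calibration(n))
print(r.hold_point_z)
E
```

```text
pics
{'time': 0.0, 'q': array([-1.52253184e+00,  5.28423415e-01,  1.43392258e+00,  5.64242979e-06,
        1.18142866e+00, -1.78466391e-01]), 'qvel': array([-8.84220195e-05, -4.64127280e-04,  9.57658418e-05, -5.77399787e-04,
        5.25624291e-04,  2.23980707e-03]), 'joint_efforts': array([ 1.03628890e-04, -4.42345154e+01, -1.78024077e+01, -2.26874954e-04,
        8.42226378e-03,  2.71257790e-07]), 'position': array([ 0.14050759, -0.60818342,  0.20075353]), 'orientation': array([ 2.10251331,  0.24166192, -2.10220193]), 'wrist_force': array([-0.46974267,  0.63954663, -0.26137719]), 'wrist_torque': array([ 0.01913125, -0.02622809, -0.00608324]), 'grip_width': 0.08534427373126081}
side {'fovy': 53.89807521988089, 'cx': 276.4684188665906, 'cy': 211.60686626953398, 'R': array([[ 0.94647842, -0.32189471, -0.02371512],
       [-0.19158949, -0.50116608, -0.8438756 ],
       [ 0.25975387,  0.80325361, -0.53601452]]), 't': array([-0.51599351,  0.17920803,  0.9690384 ])}
top {'fovy': 42.53948401850071, 'cx': 285.2353848237114, 'cy': 209.6853885513818, 'R': array([[ 0.01065541, -0.99993446, -0.00418836],
       [-0.97720932, -0.00952499, -0.2120642 ],
       [ 0.21201041,  0.00635253, -0.97724676]]), 't': array([-0.05836327,  0.53869785,  1.31234584])}
wrist {'fovy': 66.51800524085056, 'cx': 279.55023667505714, 'cy': 212.7339469574867, 'mount': array([[ 1.18981007e-03, -2.90759438e-01,  9.56795450e-01,
        -1.72313979e-01],
       [ 9.99998993e-01,  1.08615613e-03, -9.13464546e-04,
         4.64235221e-04],
       [-7.73630804e-04,  9.56795573e-01,  2.90760438e-01,
        -7.41600614e-02],
       [ 0.00000000e+00,  0.00000000e+00,  0.00000000e+00,
         1.00000000e+00]])}
0.0187
```

View pics/side0.png

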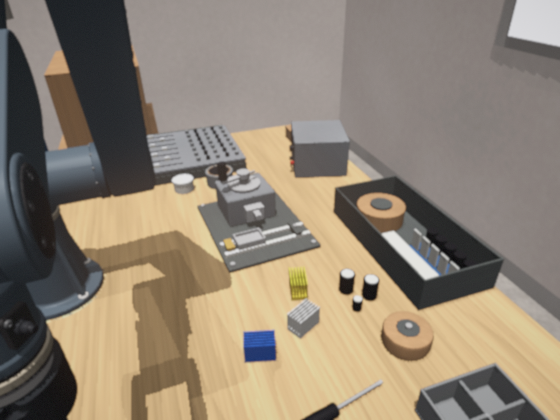

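View pics/top0.png

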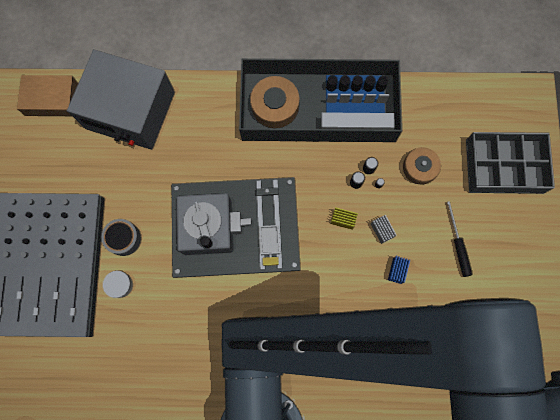

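View pics/wrist0.png

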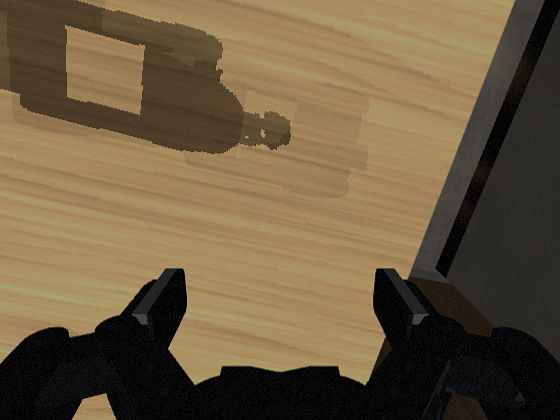

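```bash
cat > h.py <<'E'
import numpy as np, cv2
from workcell import r
from scipy.spatial.transform import Rotation as Ro
def cal(n):
    c=r.get_calibration(n); f=210/np.tan(np.radians(c['fovy'])/2)
    if 'mount' in c:
        o=r.get_obs(); T=np.eye(4); T[:3,:3]=Ro.from_rotvec(o['orientation']).as_matrix(); T[:3,3]=o['position']
        M=T@c['mount']; R=M[:3,:3].T; t=-R@M[:3,3]
    else: R=np.array(c['R']);t=np.array(c['t'])
    return f,c['cx'],c['cy'],R,t
def proj(n,X,C=None):
    f,cx,cy,R,t=C or cal(n); p=np.atleast_2d(X)@R.T+t
    return np.c_[cx+f*p[:,0]/p[:,2],cy+f*p[:,1]/p[:,2]]
def unp(n,u,v,z,C=None):
    f,cx,cy,R,t=C or cal(n); d=R.T@np.array([(u-cx)/f,(v-cy)/f,1]); o=-R.T@t
    return o+d*(z-o[2])/d[2]
def crop(src,dst,x0,y0,x1,y1,s):
    im=cv2.imread(src)[y0:y1,x0:x1]; cv2.imwrite(dst,cv2.resize(im,None,fx=s,fy=s,interpolation=cv2.INTER_CUBIC))
E
python3 - <<'E'
from h import *
crop("pics/top0.png","pics/top0a.png",165,170,305,285,5)
crop("pics/top0.png","pics/top0b.png",320,140,480,290,4)
E
```

```text
(no output)
```

View pics/top0a.png

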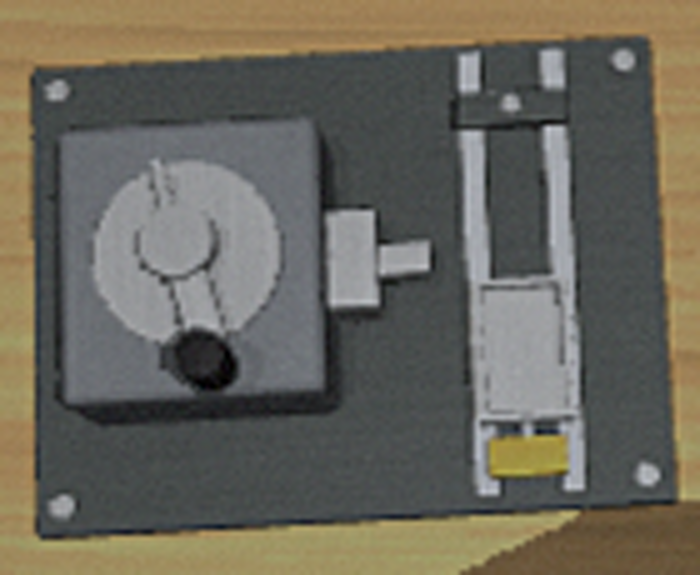

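View pics/top0b.png

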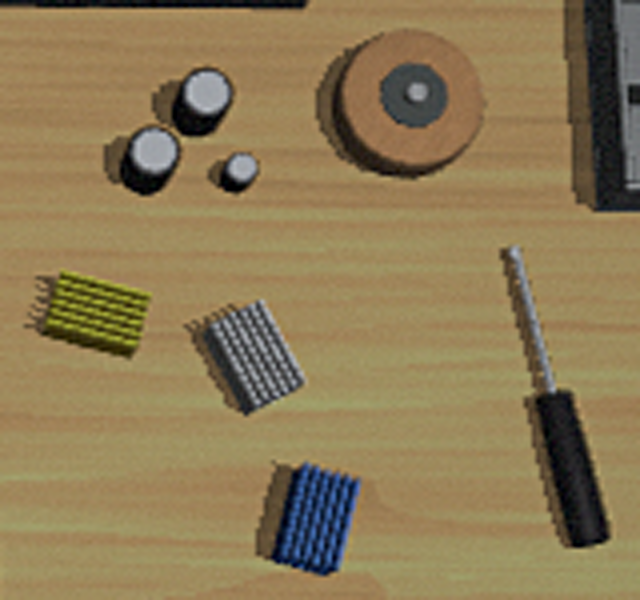

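Run:
```python
from h import *
C=cal("top"); print("cam",-C[3].T@C[4])
g=lambda L,s,x0,y0,z:np.array([unp("top",u/s+x0,v/s+y0,z,C)[:2] for u,v in L])
np.set_printoptions(precision=4,suppress=True)
P=g([(33,70),(645,38),(677,500),(40,537)],5,165,170,.012);print("plate",P,P.mean(0),np.linalg.norm(np.diff(P,axis=0),axis=1))
S=g([(473,283),(557,277),(575,412),(478,418)],5,165,170,.040);print("slide",S,S.mean(0),np.linalg.norm(np.diff(S,axis=0),axis=1))
print("boss",g([(177,240)],5,165,170,.141))
print("knob top",g([(205,352)],5,165,170,.188))
print("collar",g([(510,110)],5,165,170,.05))
H=g([(208,322),(262,300),(304,380),(252,406)],4,320,140,.045);print("hs",H,H.mean(0),np.linalg.norm(np.diff(H,axis=0),axis=1))
d=P[0]-P[3]+P[1]-P[2];print("press yaw",np.arctan2(d[1],d[0]))
d=H[2]-H[1]+H[3]-H[0];print("hs yaw",np.arctan2(d[1],d[0]))
```

```text
cam [ 0.24881145 -0.06156507  1.39647981]
plate [[ 0.616   0.25  ]
 [ 0.6367 -0.075 ]
 [ 0.3913 -0.0931]
 [ 0.3691  0.2327]] [0.5033 0.0787] [0.3256 0.2461 0.3266]
slide [[ 0.4982  0.0123]
 [ 0.5018 -0.0306]
 [ 0.4324 -0.0407]
 [ 0.4289  0.0083]] [ 0.4653 -0.0127] [0.043  0.0701 0.0491]
boss [[0.499  0.1479]]
knob top [[0.438  0.1251]]
collar [[ 0.587  -0.0054]]
hs [[ 0.5159 -0.2744]
 [ 0.5306 -0.3092]
 [ 0.4791 -0.3343]
 [ 0.4621 -0.3009]] [ 0.4969 -0.3047] [0.0378 0.0573 0.0375]
press yaw 0.07186235838851356
hs yaw -2.6859427670970453
```

```bash
cat >> h.py <<'E'
def to(xyz,jaw=None,n=5,o=None):
    """rows to reach world TCP xyz (m) with jaw yaw (mod pi), tool x down"""
    np.set_printoptions(precision=4,suppress=True)
    o=o or r.get_obs(); R=Ro.from_rotvec(o['orientation']).as_matrix(); p=np.array(o['position'])
    y=np.arctan2(R[1,1],R[0,1])
    if jaw is None: jaw=y
    d=(jaw-y+np.pi/2)%np.pi-np.pi/2; jt=y+d
    Y=np.array([np.cos(jt),np.sin(jt),0]); X=np.array([0,0,-1.]); Rt=np.c_[X,Y,np.cross(X,Y)]
    w=Ro.from_matrix(R.T@Rt).as_rotvec()
    print("pos",p,"yaw",y,"q",o['q'],"F",o['wrist_force'],"w",o['grip_width'],"t",o['time'])
    print("total: d_world mm",(np.array(xyz)-p)*1e3,"turn",w)
    Rc=R
    for i in range(n):
        s=Rc.T@((np.array(xyz)-p)/n)*1e3; print("  row",np.round(s,1),np.round(w/n,4)); Rc=Rc@Ro.from_rotvec(w/n).as_matrix()
E
python3 - <<'E'
from h import *
C=cal("top")
B=unp("top",399.5,269.5,.045,C);print("blue",B)
print("yellow",unp("top",344,218.5,.045,C))
to([0.497-0.0,-0.305,0.15],0.456+np.pi/2,n=10)
to([0.497-0.0,-0.305,0.15],0.456+np.pi/2,n=15)
E
```

```text
blue [ 0.39171998 -0.34018831  0.045     ]
yellow [ 0.52044396 -0.20306391  0.045     ]
pos [ 0.1405 -0.6084  0.2009] yaw -1.3439611967994045 q [-1.5225  0.5283  1.4336 -0.      1.1814 -0.1785] F [-0.1812 -0.1461 -0.4959] w 0.0853232520151455 t 0.15
total: d_world mm [356.4595 303.3545 -50.9243] turn [-0.2292 -0.0005  0.0017]
  row [  5.1 -21.5 -41.6] [-0.0229 -0.0001  0.0002]
  row [  5.1 -20.6 -42. ] [-0.0229 -0.0001  0.0002]
  row [  5.1 -19.6 -42.5] [-0.0229 -0.0001  0.0002]
  row [  5.1 -18.6 -42.9] [-0.0229 -0.0001  0.0002]
  row [  5.1 -17.6 -43.4] [-0.0229 -0.0001  0.0002]
  row [  5.1 -16.6 -43.7] [-0.0229 -0.0001  0.0002]
  row [  5.1 -15.6 -44.1] [-0.0229 -0.0001  0.0002]
  row [  5.1 -14.6 -44.5] [-0.0229 -0.0001  0.0002]
  row [  5.1 -13.6 -44.8] [-0.0229 -0.0001  0.0002]
  row [  5.1 -12.6 -45.1] [-0.0229 -0.0001  0.0002]
pos [ 0.1405 -0.6084  0.2009] yaw -1.3439611967994045 q [-1.5225  0.5283  1.4336 -0.      1.1814 -0.1785] F [-0.1812 -0.1461 -0.4959] w 0.0853232520151455 t 0.15
total: d_world mm [356.4595 303.3545 -50.9243] turn [-0.2292 -0.0005  0.0017]
  row [  3.4 -14.4 -27.7] [-0.0153 -0.      0.0001]
  row [  3.4 -13.9 -27.9] [-0.0153 -0.      0.0001]
  row [  3.4 -13.5 -28.1] [-0.0153 -0.      0.0001]
  row [  3.4 -13.1 -28.3] [-0.0153 -0.      0.0001]
  row [  3.4 -12.6 -28.5] [-0.0153 -0.      0.0001]
  row [  3.4 -12.2 -28.7] [-0.0153 -0.      0.0001]
  row [  3.4 -11.8 -28.9] [-0.0153 -0.      0.0001]
  row [  3.4 -11.3 -29.1] [-0.0153 -0.      0.0001]
  row [  3.4 -10.9 -29.2] [-0.0153 -0.      0.0001]
  row [  3.4 -10.4 -29.4] [-0.0153 -0.      0.0001]
  row [  3.4 -10.  -29.6] [-0.0153 -0.      0.0001]
  row [  3.4  -9.5 -29.7] [-0.0153 -0.      0.0001]
  row [  3.4  -9.1 -29.9] [-0.0153 -0.      0.0001]
  row [  3.4  -8.6 -30. ] [-0.0153 -0.      0.0001]
  row [  3.4  -8.2 -30.1] [-0.0153 -0.      0.0001]
```

```bash
python3 -m pendant '[{"xyz":[3.4,-14.4,-27.7],"turn":[-0.015,0,0],"gripper":85},{"xyz":[3.4,-13.9,-27.9],"turn":[-0.015,0,0],"gripper":85},{"xyz":[3.4,-13.5,-28.1],"turn":[-0.015,0,0],"gripper":85},{"xyz":[3.4,-13.1,-28.3],"turn":[-0.015,0,0],"gripper":85},{"xyz":[3.4,-12.6,-28.5],"turn":[-0.015,0,0],"gripper":85}]'
python3 -m pendant '[{"xyz":[3.4,-12.2,-28.7],"turn":[-0.015,0,0],"gripper":85},{"xyz":[3.4,-11.8,-28.9],"turn":[-0.015,0,0],"gripper":85},{"xyz":[3.4,-11.3,-29.1],"turn":[-0.015,0,0],"gripper":85},{"xyz":[3.4,-10.9,-29.2],"turn":[-0.015,0,0],"gripper":85},{"xyz":[3.4,-10.4,-29.4],"turn":[-0.015,0,0],"gripper":85}]'
python3 - <<'E'
from h import *
to([0.497-0.0,-0.305,0.15],0.456+np.pi/2,n=5)
E
```

```text
time: 0.57
position: [0.2573, -0.5104, 0.1819]
orientation: [2.06, 0.302, -2.065]
wrist_force: [0.2, -0.3, -0.5]
grip_width: 0.0849
time: 0.98
position: [0.3812, -0.404, 0.1625]
orientation: [2.016, 0.378, -2.022]
wrist_force: [0.6, -0.1, 0.1]
grip_width: 0.0848
pos [ 0.3812 -0.404   0.1625] yaw -1.2004352276612733 q [-1.0139  0.4855  1.6481 -0.0033  1.009   0.1883] F [ 0.6254 -0.1134  0.0654] w 0.08482750867107647 t 0.9833
total: d_world mm [115.7689  99.0106 -12.466 ] turn [-0.0856  0.0029  0.0006]
  row [  2.4 -10.1 -28.8] [-0.0171  0.0006  0.0001]
  row [  2.4  -9.6 -28.9] [-0.0171  0.0006  0.0001]
  row [  2.4  -9.1 -29.1] [-0.0171  0.0006  0.0001]
  row [  2.5  -8.6 -29.2] [-0.0171  0.0006  0.0001]
  row [  2.5  -8.1 -29.4] [-0.0171  0.0006  0.0001]
```

Tracking is good (about 98 %).

```bash
python3 -m pendant '[{"xyz":[2.4,-10.1,-28.8],"turn":[-0.017,0,0],"gripper":80},{"xyz":[2.4,-9.6,-28.9],"turn":[-0.017,0,0],"gripper":75},{"xyz":[2.4,-9.1,-29.1],"turn":[-0.017,0,0],"gripper":70},{"xyz":[2.5,-8.6,-29.2],"turn":[-0.017,0,0],"gripper":65},{"xyz":[2.5,-8.1,-29.4],"turn":[-0.017,0,0],"gripper":65}]'
python3 - <<'E'
from h import *
to([0.497-0.0,-0.305,0.15],0.456+np.pi/2,n=5)
im=r.capture("wrist"); cv2.imwrite("pics/w1.png",im[:,:,::-1])
E
```

```text
time: 1.4
position: [0.5013, -0.2978, 0.1478]
orientation: [1.962, 0.463, -1.972]
wrist_force: [-0.5, -0.7, 1.4]
grip_width: 0.0648
pos [ 0.5013 -0.2978  0.1478] yaw -1.1112133538907614 q [-0.7264  0.5403  1.589  -0.0024  1.0173  0.3861] F [-0.5033 -0.7219  1.4088] w 0.06481913310227984 t 1.4
total: d_world mm [-4.3191 -7.2196  2.1765] turn [0.0036 0.0038 0.0039]
  row [-0.4  0.9  1.4] [0.0007 0.0008 0.0008]
  row [-0.4  0.9  1.4] [0.0007 0.0008 0.0008]
  row [-0.4  0.9  1.4] [0.0007 0.0008 0.0008]
  row [-0.4  0.9  1.4] [0.0007 0.0008 0.0008]
  row [-0.4  0.9  1.4] [0.0007 0.0008 0.0008]
```

View pics/w1.png

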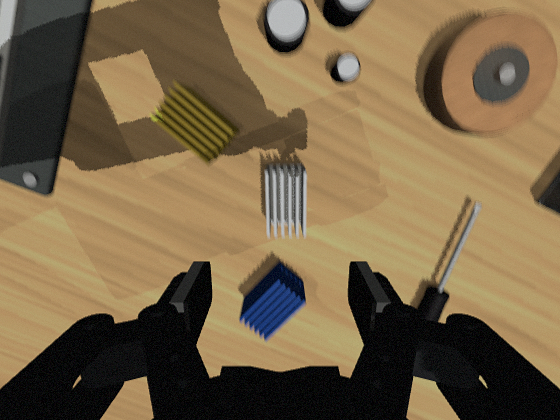

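Run:
```python
from h import *
o=r.get_obs(); print(o['position'],o['time'],np.abs(o['qvel']).max())
crop("pics/w1.png","pics/w1a.png",240,140,330,255,6)
```

```text
[ 0.50522971 -0.29356343  0.14738468] 1.45 0.08265632099921322
```

View pics/w1a.png

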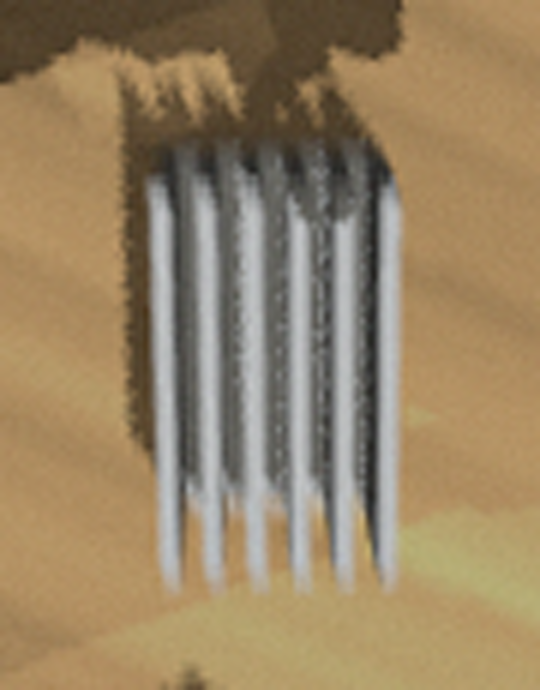

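```bash
cat >> h.py <<'E'
def calw(pos,rotvec):
    c=r.get_calibration('wrist'); f=210/np.tan(np.radians(c['fovy'])/2)
    T=np.eye(4); T[:3,:3]=Ro.from_rotvec(rotvec).as_matrix(); T[:3,3]=pos
    M=T@c['mount']; R=M[:3,:3].T; return f,c['cx'],c['cy'],R,-R@M[:3,3]
E
python3 - <<'E'
from h import *
C=calw([0.5013,-0.2978,0.1478],[1.962,.463,-1.972])
H=np.array([unp("wrist",u/6+240,v/6+140,.045,C)[:2] for u,v in [(148,178),(400,182),(398,590),(160,592)]])
print(H,H.mean(0),np.linalg.norm(np.diff(H,axis=0),axis=1))
d=H[2]-H[1]+H[3]-H[0];yaw=np.arctan2(d[1],d[0])%np.pi;print("hs yaw",yaw)
print(proj("top",[[*H.mean(0),.045]]))
c=H.mean(0); to([c[0],c[1],0.012],yaw+np.pi/2,n=10)
E
```

```text
[[ 0.52143161 -0.27326418]
 [ 0.53703727 -0.30596024]
 [ 0.48123236 -0.33504384]
 [ 0.46464363 -0.30250814]] [ 0.50108622 -0.3041941 ] [0.0362294  0.06292888 0.03652065]
hs yaw 0.47797479679947097
[[383.86394077 226.34329922]]
pos [ 0.5052 -0.2936  0.1474] yaw -1.1075780774473785 q [-0.7188  0.5418  1.5873  0.0027  1.0169  0.3873] F [2.5901 1.7914 0.8688] w 0.06489241080982831 t 1.45
total: d_world mm [  -4.1435  -10.6307 -135.3847] turn [-0.0148 -0.0005  0.005 ]
  row [13.5  0.8  0.9] [-0.0015 -0.      0.0005]
  row [13.5  0.8  0.9] [-0.0015 -0.      0.0005]
  row [13.5  0.8  0.9] [-0.0015 -0.      0.0005]
  row [13.5  0.8  0.9] [-0.0015 -0.      0.0005]
  row [13.5  0.8  0.9] [-0.0015 -0.      0.0005]
  row [13.5  0.8  0.9] [-0.0015 -0.      0.0005]
  row [13.5  0.8  0.9] [-0.0015 -0.      0.0005]
  row [13.5  0.8  0.9] [-0.0015 -0.      0.0005]
  row [13.5  0.8  0.9] [-0.0015 -0.      0.0005]
  row [13.5  0.8  0.9] [-0.0015 -0.      0.0005]
```

```bash
python3 -m pendant '[{"xyz":[8,4,4],"turn":[-0.01,0,0.003],"gripper":65},{"xyz":[10,4,4],"turn":[-0.005,0,0.002],"gripper":65},{"xyz":[10,0,1],"turn":[0,0,0],"gripper":65},{"xyz":[8,0,0],"turn":[0,0,0],"gripper":65},{"xyz":[0,0,0],"turn":[0,0,0],"gripper":65}]'
python3 - <<'E'
from h import *
to([.5011,-.3042,0.012],.478+np.pi/2,n=10)
im=r.capture("wrist"); cv2.imwrite("pics/w2.png",im[:,:,::-1])
E
```

```text
time: 1.87
position: [0.5, -0.3043, 0.1066]
orientation: [1.951, 0.482, -1.954]
wrist_force: [0.4, 0.9, -0.5]
grip_width: 0.0653
pos [ 0.5    -0.3043  0.1066] yaw -1.0877904199215451 q [-0.7373  0.5988  1.6184 -0.0005  0.9264  0.3508] F [ 0.4074  0.9216 -0.5032] w 0.0652535047768246 t 1.8667
total: d_world mm [  1.1074   0.1203 -94.6016] turn [0.005  0.001  0.0017]
  row [ 9.5  0.1 -0.1] [0.0005 0.0001 0.0002]
  row [ 9.5  0.1 -0.1] [0.0005 0.0001 0.0002]
  row [ 9.5  0.1 -0.1] [0.0005 0.0001 0.0002]
  row [ 9.5  0.1 -0.1] [0.0005 0.0001 0.0002]
  row [ 9.5  0.1 -0.1] [0.0005 0.0001 0.0002]
  row [ 9.5  0.  -0.1] [0.0005 0.0001 0.0002]
  row [ 9.5  0.  -0.1] [0.0005 0.0001 0.0002]
  row [ 9.5  0.  -0.1] [0.0005 0.0001 0.0002]
  row [ 9.5  0.  -0.1] [0.0005 0.0001 0.0002]
  row [ 9.5  0.  -0.1] [0.0005 0.0001 0.0002]
```

View pics/w2.png

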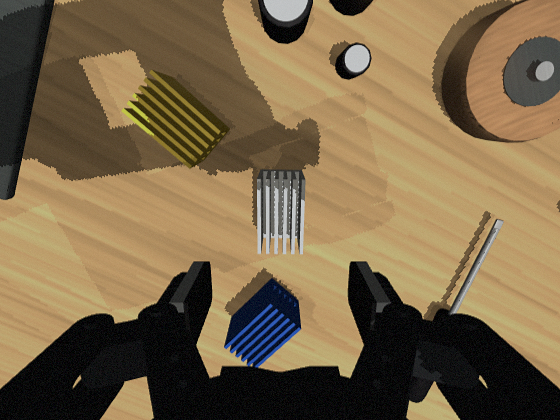

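Run:
```python
from h import *
crop("pics/w2.png","pics/w2a.png",240,155,325,265,6)
```

```text
(no output)
```

View pics/w2a.png

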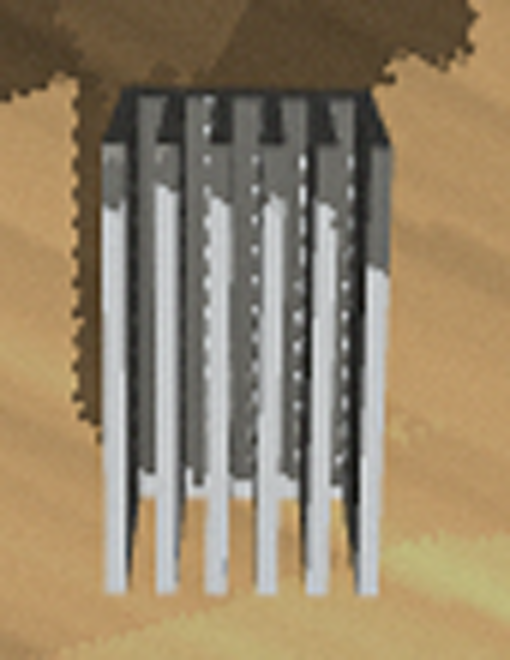

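Run:
```python
from h import *
C=calw([0.5,-0.3043,0.1066],[1.951,.482,-1.954])
H=np.array([unp("wrist",u/6+240,v/6+155,.045,C)[:2] for u,v in [(101,147),(392,147),(380,597),(104,597)]])
print(H,H.mean(0),np.linalg.norm(np.diff(H,axis=0),axis=1))
d=H[2]-H[1]+H[3]-H[0];yaw=np.arctan2(d[1],d[0])%np.pi;print("hs yaw",yaw)
c=H.mean(0); to([c[0],c[1],0.012],yaw+np.pi/2,n=10)
```

```text
[[ 0.51763506 -0.27621963]
 [ 0.53433742 -0.30798704]
 [ 0.48077163 -0.33591395]
 [ 0.4637258  -0.30355797]] [ 0.49911748 -0.30591965] [0.03589063 0.06040865 0.03657143]
hs yaw 0.47495462463643756
pos [ 0.5    -0.3046  0.1071] yaw -1.0879938555742643 q [-0.7375  0.5981  1.6179 -0.0007  0.9272  0.3509] F [-0.5042 -0.5831  1.3469] w 0.06493027249245421 t 1.9167
total: d_world mm [ -0.9105  -1.3528 -95.0858] turn [0.0078 0.0011 0.0014]
  row [9.5 0.1 0.1] [0.0008 0.0001 0.0001]
  row [9.5 0.1 0.1] [0.0008 0.0001 0.0001]
  row [9.5 0.1 0.1] [0.0008 0.0001 0.0001]
  row [9.5 0.1 0.1] [0.0008 0.0001 0.0001]
  row [9.5 0.1 0.1] [0.0008 0.0001 0.0001]
  row [9.5 0.1 0.1] [0.0008 0.0001 0.0001]
  row [9.5 0.1 0.1] [0.0008 0.0001 0.0001]
  row [9.5 0.1 0.1] [0.0008 0.0001 0.0001]
  row [9.5 0.1 0.1] [0.0008 0.0001 0.0001]
  row [9.5 0.1 0.1] [0.0008 0.0001 0.0001]
```

```bash
python3 -m pendant '[{"xyz":[14,0.5,0.7],"turn":[0.003,0,0],"gripper":65},{"xyz":[22,0.5,0.7],"turn":[0.003,0,0],"gripper":65},{"xyz":[25,0,0],"turn":[0.002,0,0],"gripper":65},{"xyz":[22,0,0],"turn":[0,0,0],"gripper":65},{"xyz":[12,0,0],"turn":[0,0,0],"gripper":60}]'
python3 - <<'E'
from h import *
to([.4991,-.3059,0.012],.475+np.pi/2,n=1)
E
```

```text
time: 2.33
position: [0.5001, -0.3139, 0.0133]
orientation: [1.964, 0.456, -1.953]
wrist_force: [-0.4, 0.1, -0.2]
grip_width: 0.0601
pos [ 0.5001 -0.3139  0.0133] yaw -1.1046037528678438 q [-0.7493  0.7446  1.6619 -0.0011  0.7245  0.3561] F [-0.3538  0.0939 -0.2336] w 0.06005296920087261 t 2.3333
total: d_world mm [-1.0152  8.0416 -1.2566] turn [-0.0088 -0.003  -0.0102]
  row [ 1.2 -7.7 -2.7] [-0.0088 -0.003  -0.0102]
```

```bash
python3 -m pendant '[{"xyz":[0.5,-4,-1.5],"turn":[-0.005,-0.002,-0.006],"gripper":60},{"xyz":[0.5,-3.5,-1.2],"turn":[-0.004,-0.001,-0.004],"gripper":60},{"xyz":[0,0,0],"turn":[0,0,0],"gripper":60},{"xyz":[0,0,0],"turn":[0,0,0],"gripper":50},{"xyz":[0,0,0],"turn":[0,0,0],"gripper":45}]'
python3 - <<'E'
from h import *
to([.4991,-.3059,0.012],.475+np.pi/2,n=1)
E
```

```text
time: 2.75
position: [0.497, -0.307, 0.0116]
orientation: [1.958, 0.474, -1.962]
wrist_force: [1.0, 0.3, 1.0]
grip_width: 0.0451
pos [ 0.497  -0.307   0.0116] yaw -1.099057255571533 q [-0.7444  0.7458  1.6671 -0.0001  0.7322  0.3547] F [0.9878 0.2982 0.9975] w 0.04511008521375718 t 2.75
total: d_world mm [2.0583 1.0918 0.4013] turn [-0.0033  0.0013  0.0032]
  row [-0.4 -0.  -2.3] [-0.0033  0.0013  0.0032]
```

```bash
python3 -m pendant '[{"xyz":[0,0,-2.3],"turn":[-0.003,0.001,0.003],"gripper":45},{"xyz":[0,0,0],"turn":[0,0,0],"gripper":45},{"xyz":[0,0,0],"turn":[0,0,0],"gripper":30},{"xyz":[0,0,0],"turn":[0,0,0],"gripper":30},{"xyz":[0,0,0],"turn":[0,0,0],"gripper":30}]' 40
python3 - <<'E'
from h import *
o=r.get_obs();p=o['position']
to([p[0],p[1],0.13],.475+np.pi/2,n=1)
R=0.072; a=np.array([.499,.148]); n=a+np.array([-.045*np.cos(R)+.16*np.sin(R),-.045*np.sin(R)-.16*np.cos(R)]); print("nest",n)
to([n[0],n[1],0.13],R+np.pi/2,n=10)
E
```

```text
time: 3.17
position: [0.5, -0.3053, 0.0158]
orientation: [1.957, 0.472, -1.954]
wrist_force: [-0.2, -0.7, -0.1]
grip_width: 0.0302
pos [ 0.5    -0.3053  0.0158] yaw -1.0952421449757788 q [-0.739   0.7387  1.6665  0.0006  0.7343  0.3558] F [-0.1661 -0.665  -0.075 ] w 0.030216339157427934 t 3.1667
total: d_world mm [  0.       0.     114.1768] turn [ 0.0006 -0.0011 -0.0019]
  row [-114.2    0.2   -0.1] [ 0.0006 -0.0011 -0.0019]
nest [ 0.4656 -0.0148]
pos [ 0.5    -0.3053  0.0158] yaw -1.0952421449757788 q [-0.739   0.7387  1.6665  0.0006  0.7343  0.3558] F [-0.1661 -0.665  -0.075 ] w 0.030216339157427934 t 3.1667
total: d_world mm [-34.3513 290.462  114.1768] turn [ 0.4036 -0.0015 -0.0017]
  row [-11.5 -27.4 -10.3] [ 0.0404 -0.0002 -0.0002]
  row [-11.5 -27.8  -9.1] [ 0.0404 -0.0002 -0.0002]
  row [-11.5 -28.1  -8. ] [ 0.0404 -0.0002 -0.0002]
  row [-11.4 -28.4  -6.9] [ 0.0404 -0.0002 -0.0002]
  row [-11.4 -28.7  -5.7] [ 0.0404 -0.0002 -0.0002]
  row [-11.4 -28.9  -4.6] [ 0.0404 -0.0002 -0.0002]
  row [-11.4 -29.   -3.4] [ 0.0404 -0.0002 -0.0002]
  row [-11.4 -29.2  -2.2] [ 0.0404 -0.0002 -0.0002]
  row [-11.4 -29.2  -1. ] [ 0.0404 -0.0002 -0.0002]
  row [-11.4 -29.2   0.2] [ 0.0404 -0.0002 -0.0002]
```

Run:
```python
from h import *
im=r.capture("wrist"); cv2.imwrite("pics/w3.png",im[:,:,::-1])
im=r.capture("side"); cv2.imwrite("pics/s3.png",im[:,:,::-1]); crop("pics/s3.png","pics/s3a.png",200,230,400,390,3.5)
```

```text
(no output)
```

View pics/w3.png

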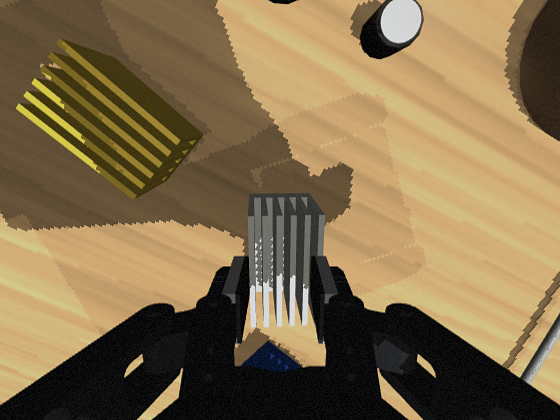

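View pics/s3a.png

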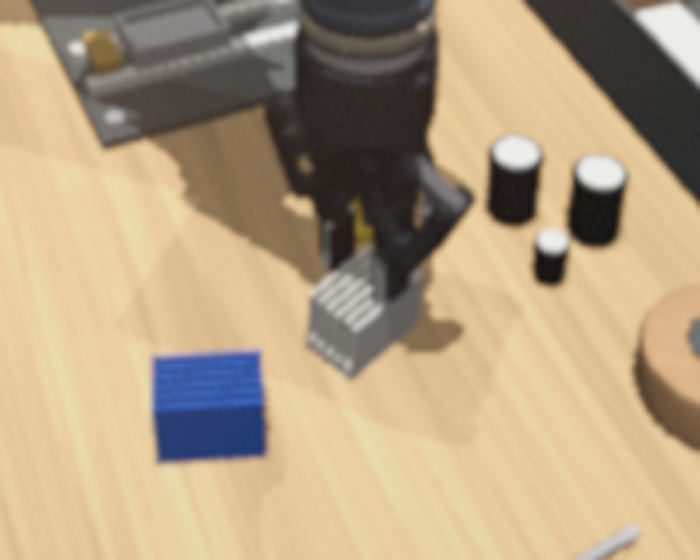

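```bash
python3 -m pendant '[{"xyz":[0,0,0],"turn":[0,0,0],"gripper":20},{"xyz":[0,0,0],"turn":[0,0,0],"gripper":20},{"xyz":[-3,0,0],"turn":[0,0,0],"gripper":20},{"xyz":[-6,0,0],"turn":[0,0,0],"gripper":20},{"xyz":[-10,0,0],"turn":[0,0,0],"gripper":20}]' 40
python3 - <<'E'
from h import *
im=r.capture("wrist"); cv2.imwrite("pics/w4.png",im[:,:,::-1])
print(r.get_obs())
E
```

```text
time: 3.68
position: [0.4981, -0.3025, 0.0356]
orientation: [1.957, 0.48, -1.96]
wrist_force: [0.3, 0.1, -0.4]
grip_width: 0.0204
{'time': 3.7333, 'q': array([-0.7382287 ,  0.70243066,  1.65945728,  0.00224187,  0.78089835,
        0.35582834]), 'qvel': array([-0.00031361,  0.00194618, -0.01204713,  0.0025554 , -0.05087579,
        0.00061004]), 'joint_efforts': array([-1.22810318e-01, -4.02394116e+01, -9.14615482e+00, -2.90170989e-03,
        1.67226833e-01,  1.06803666e-04]), 'position': array([ 0.4994328 , -0.30364252,  0.03793939]), 'orientation': array([ 1.95788055,  0.47582192, -1.9565946 ]), 'wrist_force': array([0.58025522, 0.56257554, 1.13866388]), 'wrist_torque': array([-0.06021362, -0.01287253, -0.00275846]), 'grip_width': 0.01989184702057081}
```

View pics/w4.png

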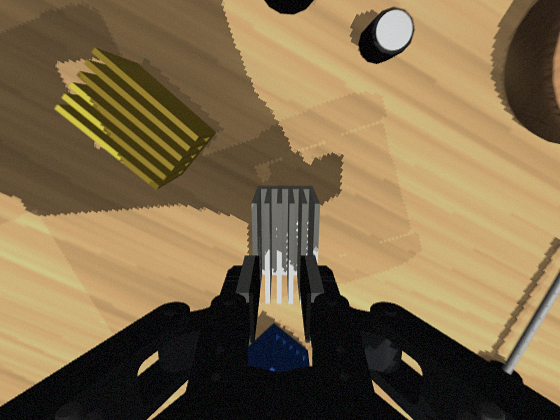

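Run:
```python
from h import *
crop("pics/w3.png","pics/w3a.png",180,180,380,360,4)
crop("pics/w4.png","pics/w4a.png",180,180,380,360,4)
C=calw([0.4994,-.3036,.0379],[1.9579,.4758,-1.9566])
print(proj("w",[[.5176,-.2762,.045],[.5343,-.308,.045],[.4994,-.3036,.0379]],C))
C=calw([0.5,-.3053,.0158],[1.957,.472,-1.954])
print(proj("w",[[.5176,-.2762,.045],[.5343,-.308,.045],[.5,-.3053,.0158]],C))
```

```text
[[248.92976872 204.01509688]
 [316.09569259 203.57244435]
 [278.95769    248.45754837]]
[[240.90060334 215.956161  ]
 [317.5647989  215.41007498]
 [278.95769    248.45754837]]
```

View pics/w3a.png

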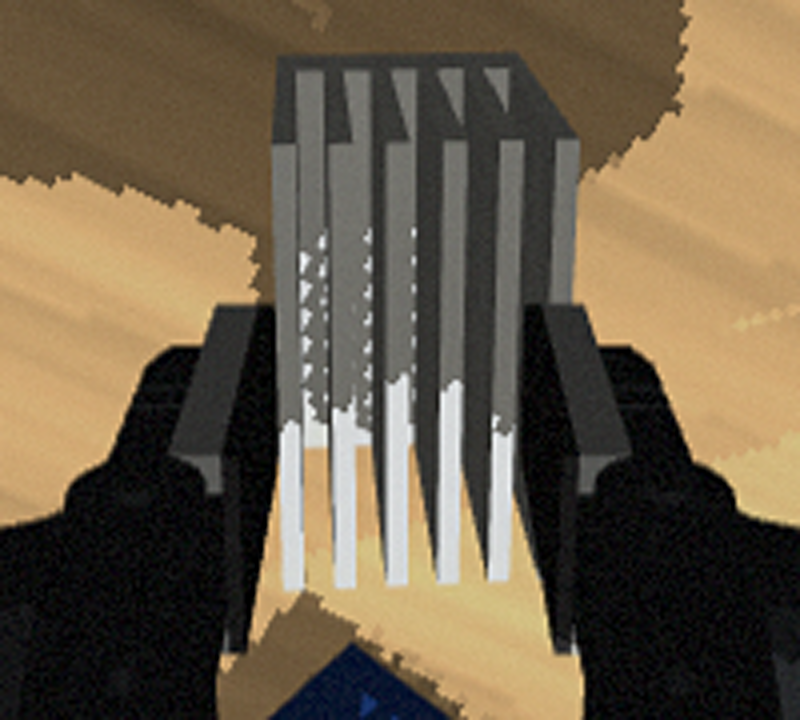

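View pics/w4a.png

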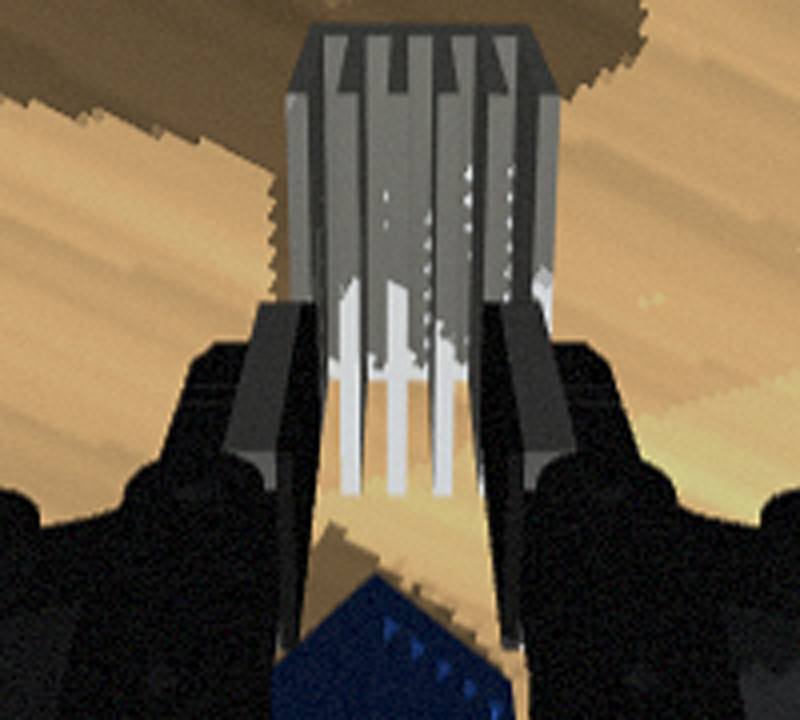

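Run:
```python
from h import *
o=r.get_obs(); R=Ro.from_rotvec(o['orientation']).as_matrix(); p=o['position']
print(p,o['time'],o['grip_width'])
im=r.capture("side"); cv2.imwrite("pics/s4.png",im[:,:,::-1])
pts=[]
for x in (0,-.02,-.035,-.05):
    for s in (-.01,.01): pts.append(p+R@np.array([x,s,0]))
q=proj("side",pts); print(q)
im=cv2.resize(im[230:390,200:400,::-1],None,fx=4,fy=4,interpolation=cv2.INTER_CUBIC)
for i,(u,v) in enumerate(q): cv2.circle(im,(int((u-200)*4),int((v-230)*4)),3,[(0,0,255),(0,255,0),(255,0,0),(0,255,255)][i//2],-1)
cv2.imwrite("pics/s4a.png",im)
```

```text
[ 0.4994328  -0.30364252  0.03793939] 3.7333 0.01989184702057081
[[299.25102286 309.94068358]
 [306.74911449 314.9352575 ]
 [299.31477276 302.8232012 ]
 [306.91237618 307.77995816]
 [299.36368018 297.36283681]
 [307.03766787 302.28877673]
 [299.41355718 291.79422214]
 [307.16548028 296.68711944]]
```

View pics/s4a.png

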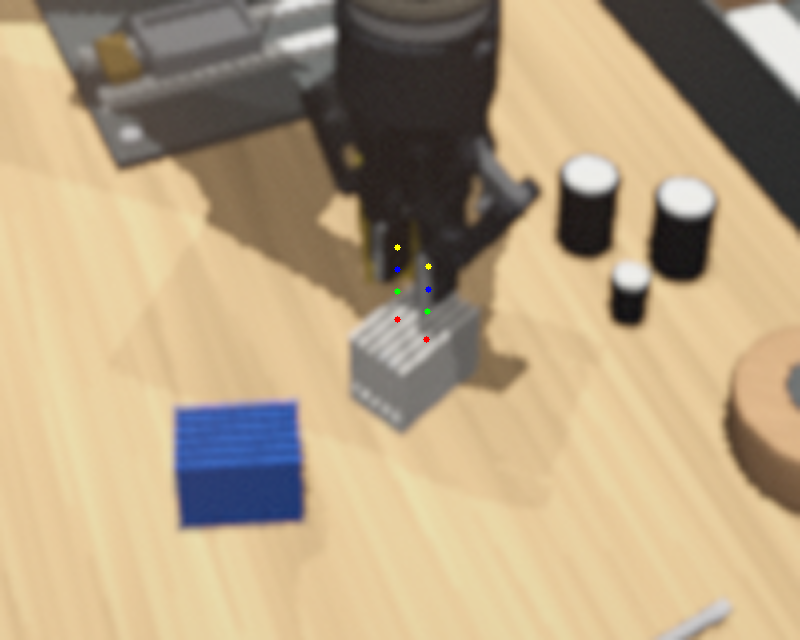

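Run:
```python
from h import *
C=calw([0.4994,-.3036,.0379],[1.9579,.4758,-1.9566])
a=unp("w",180+288/4,180+95/4,.045,C)[:2];b=unp("w",180+558/4,180+95/4,.045,C)[:2]
d=(b-a);print(a,b,np.linalg.norm(d));yaw=np.arctan2(d[0],-d[1])%np.pi;print(yaw)
d/=np.linalg.norm(d);ax=np.array([d[1],-d[0]]);c=(a+b)/2+.03*ax;print(c)
to([c[0],c[1],0.066],.475+np.pi/2,n=2)
```

```text
[ 0.51848671 -0.27759589] [ 0.53504919 -0.30966404] 0.03609268819167253
0.476742432241956
[ 0.50011311 -0.30739659]
pos [ 0.4997 -0.3039  0.0376] yaw -1.0957490068566955 q [-0.7383  0.7031  1.6595  0.0023  0.7792  0.3559] F [-0.1799  0.0601 -0.39  ] w 0.01992302414309356 t 3.7833
total: d_world mm [ 0.4223 -3.4797 28.4387] turn [ 0.     -0.0014  0.0007]
  row [-14.2   1.6   0.6] [ 0.     -0.0007  0.0004]
  row [-14.2   1.6   0.6] [ 0.     -0.0007  0.0004]
```

```bash
python3 -m pendant '[{"xyz":[0,1.6,0.6],"turn":[0,0,0],"gripper":65},{"xyz":[0,1.6,0.6],"turn":[0,0,0],"gripper":65},{"xyz":[0,0,0],"turn":[0,0,0],"gripper":65},{"xyz":[0,0,0],"turn":[0,0,0],"gripper":65},{"xyz":[8,0,0],"turn":[0,0,0],"gripper":62}]'
python3 - <<'E'
from h import *
im=r.capture("wrist"); cv2.imwrite("pics/w5.png",im[:,:,::-1])
to([.5001,-.3074,-0.012],.476+np.pi/2,n=5)
E
```

```text
time: 4.2
position: [0.5017, -0.3097, 0.0311]
orientation: [1.96, 0.469, -1.951]
wrist_force: [1.4, -0.1, 0.5]
grip_width: 0.0619
pos [ 0.5004 -0.3086  0.0288] yaw -1.0962332005120994 q [-0.7433  0.7195  1.6561  0.002   0.7648  0.3515] F [ 0.2087  1.1178 -0.3793] w 0.06194324719253078 t 4.25
total: d_world mm [ -0.3262   1.1547 -40.7932] turn [-0.0014 -0.0018 -0.0007]
  row [ 8.2 -0.2 -0. ] [-0.0003 -0.0004 -0.0001]
  row [ 8.2 -0.2 -0. ] [-0.0003 -0.0004 -0.0001]
  row [ 8.2 -0.2 -0. ] [-0.0003 -0.0004 -0.0001]
  row [ 8.2 -0.2 -0. ] [-0.0003 -0.0004 -0.0001]
  row [ 8.2 -0.2 -0. ] [-0.0003 -0.0004 -0.0001]
```

View pics/w5.png

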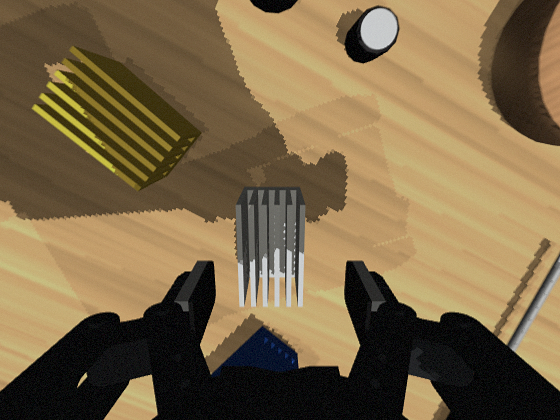

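```bash
python3 -m pendant '[{"xyz":[6,-0.5,0],"turn":[0,0,0],"gripper":62},{"xyz":[11,-0.5,0],"turn":[0,0,0],"gripper":62},{"xyz":[11,0,0],"turn":[0,0,0],"gripper":62},{"xyz":[8,0,0],"turn":[0,0,0],"gripper":62},{"xyz":[3,0,0],"turn":[0,0,0],"gripper":60}]'
python3 - <<'E'
from h import *
to([.5001,-.3074,-0.012],.476+np.pi/2,n=1)
im=r.capture("wrist"); cv2.imwrite("pics/w6.png",im[:,:,::-1])
im=r.capture("side"); cv2.imwrite("pics/s6.png",im[:,:,::-1]); crop("pics/s6.png","pics/s6a.png",230,250,350,350,5)
E
```

```text
time: 4.67
position: [0.4987, -0.3063, -0.016]
orientation: [1.958, 0.476, -1.958]
wrist_force: [0.0, 0.1, 0.7]
grip_width: 0.0601
pos [ 0.4987 -0.3063 -0.016 ] yaw -1.0962420246546474 q [-0.7424  0.7926  1.6715  0.0023  0.68    0.352 ] F [0.0449 0.1075 0.6649] w 0.06006920377604041 t 4.6667
total: d_world mm [ 1.3698 -1.0592  4.0419] turn [-0.0014 -0.0005  0.0028]
  row [-4.   1.6 -0.7] [-0.0014 -0.0005  0.0028]
```

View pics/w6.png

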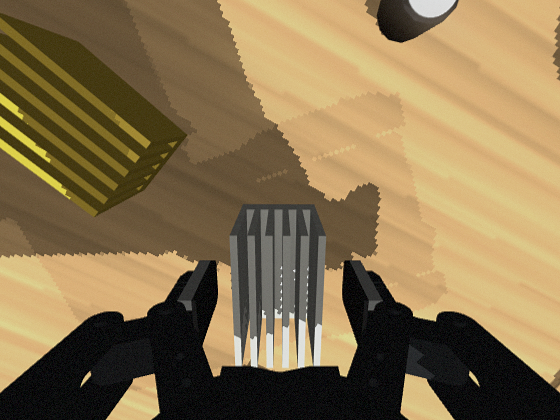

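View pics/s6a.png

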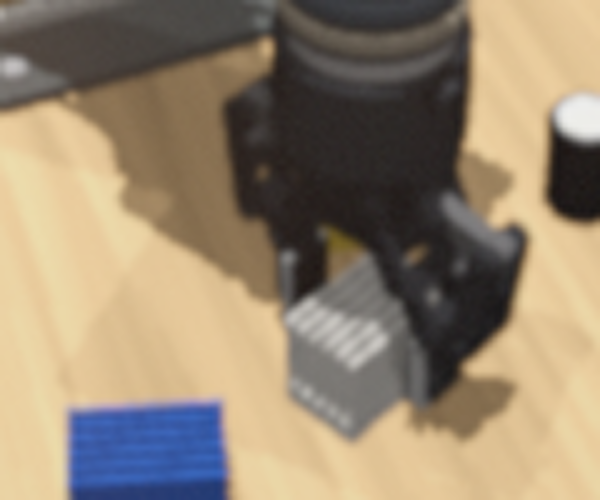

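```bash
python3 - <<'E'
from h import *
C=calw([0.4987,-.3063,-.016],[1.958,.476,-1.958])
H=np.array([unp("w",u,v,.045,C) for u,v in [(231,236),(326,235),(322,366),(236,366)]])
print(np.linalg.norm(np.diff(H,axis=0),axis=1)); c=H.mean(0)
R=Ro.from_rotvec([1.958,.476,-1.958]).as_matrix(); print("hs in tool",R.T@(c-[0.4987,-.3063,-.016]))
print(r.get_obs()['position'])
E
python3 -m pendant '[{"xyz":[-2,0,0],"turn":[0,0,0],"gripper":50},{"xyz":[-2,0,0],"turn":[0,0,0],"gripper":35},{"xyz":[0,0,0],"turn":[0,0,0],"gripper":30},{"xyz":[0,0,0],"turn":[0,0,0],"gripper":25},{"xyz":[0,0,0],"turn":[0,0,0],"gripper":25}]' 40
```

```text
[0.03528621 0.05938902 0.03655103]
hs in tool [-0.06099936  0.00010294 -0.0017926 ]
[ 0.49874614 -0.30636282 -0.01553294]
time: 5.18
position: [0.4996, -0.307, -0.0102]
orientation: [1.958, 0.475, -1.956]
wrist_force: [0.7, -0.0, -1.2]
grip_width: 0.0353
```

Run:
```python
from h import *
o=r.get_obs();p=o['position']
to([p[0],p[1],0.04],None,n=1)
to([.41,-.019,.10],.072+np.pi/2,n=13)
```

```text
pos [ 0.4996 -0.307  -0.0102] yaw -1.0960694834451419 q [-0.7423  0.783   1.6695  0.0022  0.6894  0.352 ] F [ 0.7018 -0.0147 -1.2419] w 0.03530933783438325 t 5.1833
total: d_world mm [ 0.      0.     50.1755] turn [-0.     -0.0012  0.0008]
  row [-50.2  -0.   -0.1] [-0.     -0.0012  0.0008]
pos [ 0.4996 -0.307  -0.0102] yaw -1.0960694834451419 q [-0.7423  0.783   1.6695  0.0022  0.6894  0.352 ] F [ 0.7018 -0.0147 -1.2419] w 0.03530933783438325 t 5.1833
total: d_world mm [-89.5579 288.0138 110.1755] turn [ 0.4027 -0.001   0.001 ]
  row [ -8.5 -22.9  -4. ] [ 0.031  -0.0001  0.0001]
  row [ -8.5 -23.   -3.3] [ 0.031  -0.0001  0.0001]
  row [ -8.5 -23.1  -2.6] [ 0.031  -0.0001  0.0001]
  row [ -8.5 -23.1  -1.9] [ 0.031  -0.0001  0.0001]
  row [ -8.5 -23.2  -1.2] [ 0.031  -0.0001  0.0001]
  row [ -8.5 -23.2  -0.4] [ 0.031  -0.0001  0.0001]
  row [ -8.5 -23.2   0.3] [ 0.031  -0.0001  0.0001]
  row [ -8.5 -23.2   1. ] [ 0.031  -0.0001  0.0001]
  row [ -8.5 -23.1   1.7] [ 0.031  -0.0001  0.0001]
  row [ -8.5 -23.1   2.4] [ 0.031  -0.0001  0.0001]
  row [ -8.5 -23.    3.2] [ 0.031  -0.0001  0.0001]
  row [ -8.5 -22.9   3.9] [ 0.031  -0.0001  0.0001]
  row [ -8.5 -22.7   4.6] [ 0.031  -0.0001  0.0001]
```

Lift first, then travel.

```bash
python3 -m pendant '[{"xyz":[-8,0,0],"turn":[0,0,0],"gripper":25},{"xyz":[-18,0,0],"turn":[0,0,0],"gripper":25},{"xyz":[-25,0,0],"turn":[0,0,0],"gripper":25},{"xyz":[-25,-8,-2],"turn":[0,0,0],"gripper":25},{"xyz":[-18,-16,-3],"turn":[0.02,0,0],"gripper":25}]'
python3 - <<'E'
from h import *
to([.41,-.019,.10],.072+np.pi/2,n=10)
E
```

```text
time: 5.6
position: [0.4918, -0.2843, 0.0851]
orientation: [1.97, 0.459, -1.975]
wrist_force: [0.9, -1.0, -1.4]
grip_width: 0.0353
pos [ 0.4918 -0.2843  0.0851] yaw -1.1189115653962998 q [-0.7215  0.6137  1.6744  0.0015  0.859   0.3964] F [ 0.9147 -1.0232 -1.3854] w 0.0352775714222143 t 5.6
total: d_world mm [-81.7614 265.3012  14.8776] turn [0.3799 0.0021 0.0053]
  row [ -1.3 -27.4  -4.2] [0.038  0.0002 0.0005]
  row [ -1.4 -27.6  -3.2] [0.038  0.0002 0.0005]
  row [ -1.4 -27.7  -2.1] [0.038  0.0002 0.0005]
  row [ -1.4 -27.7  -1.1] [0.038  0.0002 0.0005]
  row [ -1.4 -27.8  -0. ] [0.038  0.0002 0.0005]
  row [ -1.4 -27.7   1. ] [0.038  0.0002 0.0005]
  row [ -1.4 -27.7   2.1] [0.038  0.0002 0.0005]
  row [ -1.4 -27.6   3.1] [0.038  0.0002 0.0005]
  row [ -1.5 -27.4   4.2] [0.038  0.0002 0.0005]
  row [ -1.5 -27.3   5.2] [0.038  0.0002 0.0005]
```

```bash
python3 -m pendant '[{"xyz":[-3,-27.4,-4],"turn":[0.038,0,0],"gripper":25},{"xyz":[-3,-27.6,-3],"turn":[0.038,0,0],"gripper":25},{"xyz":[-1.4,-27.7,-2],"turn":[0.038,0,0],"gripper":25},{"xyz":[-1.4,-27.7,-1],"turn":[0.038,0,0],"gripper":25},{"xyz":[-1.4,-27.8,0],"turn":[0.038,0,0],"gripper":25}]'
python3 -m pendant '[{"xyz":[-1.4,-27.7,1],"turn":[0.038,0,0],"gripper":25},{"xyz":[-1.4,-27.6,2],"turn":[0.038,0,0],"gripper":25},{"xyz":[-1.4,-25,4],"turn":[0.038,0,0],"gripper":25},{"xyz":[-1.4,-16,5],"turn":[0.038,0,0],"gripper":25},{"xyz":[0,-6,3],"turn":[0.01,0,0],"gripper":25}]'
python3 - <<'E'
from h import *
to([.41,-.019,.10],.072+np.pi/2,n=1)
E
```

```text
time: 6.02
position: [0.4551, -0.1543, 0.1047]
orientation: [2.099, 0.247, -2.071]
wrist_force: [0.0, 0.3, -1.4]
grip_width: 0.0348
time: 6.43
position: [0.4164, -0.048, 0.1127]
orientation: [2.194, 0.074, -2.159]
wrist_force: [-0.7, -0.2, -0.9]
grip_width: 0.0353
pos [ 0.4164 -0.048   0.1127] yaw -1.4925468301527411 q [-0.3804  0.412   2.0354 -0.0048  0.6754  1.1158] F [-0.7441 -0.1764 -0.8626] w 0.0353336247249173 t 6.4333
total: d_world mm [ -6.4109  29.0091 -12.7207] turn [ 0.0063 -0.0156 -0.011 ]
  row [ 12.3 -29.6   4.3] [ 0.0063 -0.0156 -0.011 ]
```

```bash
python3 -m pendant '[{"xyz":[4,-11,2],"turn":[0.003,-0.006,-0.004],"gripper":25},{"xyz":[4,-11,2],"turn":[0.003,-0.006,-0.004],"gripper":25},{"xyz":[2,-5,0],"turn":[0,-0.003,-0.002],"gripper":25},{"xyz":[0,0,0],"turn":[0,0,0],"gripper":25},{"xyz":[0,0,0],"turn":[0,0,0],"gripper":25}]'
python3 - <<'E'
from h import *
to([.41,-.019,.10],.072+np.pi/2,n=1)
o=r.get_obs(); print(o['orientation'],np.abs(o['qvel']).max())
im=r.capture("wrist"); cv2.imwrite("pics/w7.png",im[:,:,::-1])
E
```

```text
time: 6.85
position: [0.4111, -0.0201, 0.1039]
orientation: [2.186, 0.08, -2.177]
wrist_force: [-0.3, 0.3, -0.7]
grip_width: 0.0356
pos [ 0.4111 -0.0201  0.1039] yaw -1.4945444967484733 q [-0.3209  0.4277  2.0513 -0.0019  0.6578  1.1752] F [-0.296   0.2755 -0.6665] w 0.035629211225287054 t 6.85
total: d_world mm [-1.144   1.0775 -3.941 ] turn [ 0.0043 -0.004  -0.003 ]
  row [ 3.9 -1.2  1.1] [ 0.0043 -0.004  -0.003 ]
[ 2.1857  0.0801 -2.1766] 0.008784299683277224
```

View pics/w7.png

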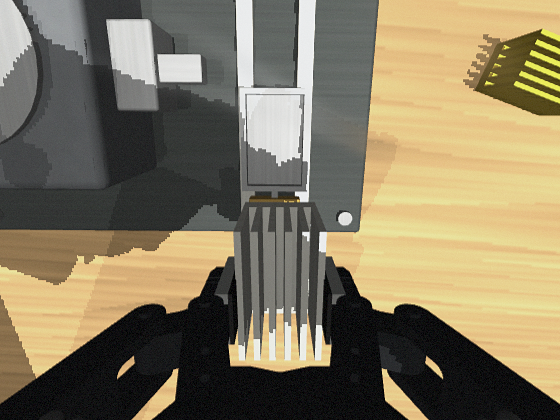

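Run:
```python
from h import *
crop("pics/w7.png","pics/w7a.png",215,70,335,220,5)
```

```text
(no output)
```

View pics/w7a.png

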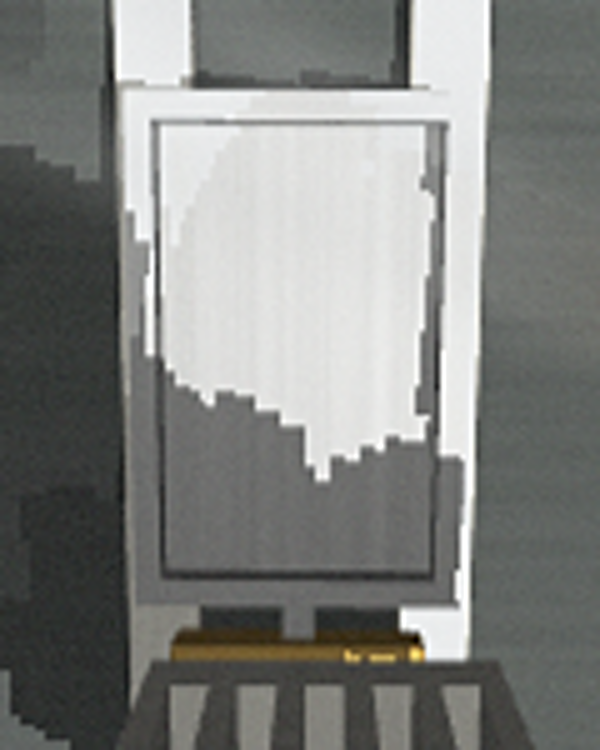

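Run:
```python
from h import *
C=calw([0.4111,-.0201,.1039],[2.1857,.0801,-2.1766])
f=lambda L,z:np.array([unp("w",u/5+215,v/5+70,z,C)[:2] for u,v in L])
H=f([(150,119),(449,121),(437,580),(158,578)],.04); print(H,H.mean(0),np.linalg.norm(np.diff(H,axis=0),axis=1))
d=H[0]-H[3]+H[1]-H[2];print("yaw",np.arctan2(d[1],d[0]))
print("outer fr/back", f([(290,88),(290,605)],.04))
# hs held: top z = tcp+.010+.045
z=.1039+.0102+.045
K=np.array([unp("w",u,v,z,C) for u,v in [(235,234),(325,234),(319,361),(240,361)]])
print("hs",K,K.mean(0),np.linalg.norm(np.diff(K,axis=0),axis=1))
R=Ro.from_rotvec([2.1857,.0801,-2.1766]).as_matrix(); print("hs in tool",R.T@(K.mean(0)-[0.4111,-.0201,.1039]))
crop("pics/w7.png","pics/w7b.png",215,195,345,375,4)
```

```text
[[ 0.4978292   0.01021375]
 [ 0.50076807 -0.03117997]
 [ 0.43603097 -0.03583921]
 [ 0.43312437  0.00602666]] [ 0.46693815 -0.01269469] [0.04149792 0.06490455 0.04196665]
yaw 0.06823600177653648
outer fr/back [[ 0.50333648 -0.00886631]
 [ 0.43049949 -0.01405844]]
hs [[ 0.43937513 -0.00065257  0.1591    ]
 [ 0.44205416 -0.03570168  0.1591    ]
 [ 0.38207501 -0.04011338  0.1591    ]
 [ 0.37943479 -0.00510005  0.1591    ]] [ 0.41073477 -0.02039192  0.1591    ] [0.03515135 0.06014119 0.03511274]
hs in tool [-0.05520007  0.00042919  0.00016244]
```

View pics/w7b.png

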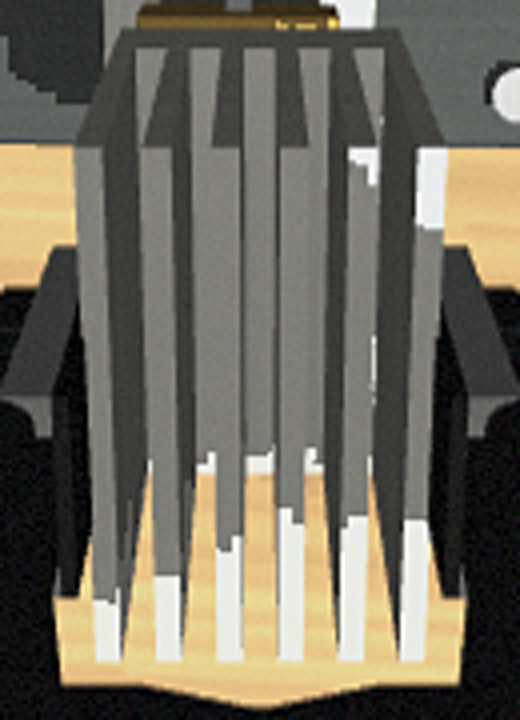

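Run:
```python
from h import *
to([.4669,-.0127,.085],.068+np.pi/2,n=4)
```

```text
pos [ 0.4113 -0.0203  0.104 ] yaw -1.4949827287346762 q [-0.3212  0.4278  2.051  -0.0018  0.6577  1.1752] F [ 0.283  -0.2002 -0.6907] w 0.03525837332888628 t 6.9
total: d_world mm [ 55.5911   7.5588 -18.9505] turn [ 0.0078 -0.0043 -0.003 ]
  row [  4.8  -0.8 -14. ] [ 0.002  -0.0011 -0.0007]
  row [  4.8  -0.9 -14. ] [ 0.002  -0.0011 -0.0007]
  row [  4.8  -0.9 -14. ] [ 0.002  -0.0011 -0.0007]
  row [  4.8  -0.9 -14. ] [ 0.002  -0.0011 -0.0007]
```

```bash
python3 -m pendant '[{"xyz":[2,-0.8,-10],"turn":[0.002,-0.001,-0.001],"gripper":25},{"xyz":[4,-0.8,-19],"turn":[0.002,-0.001,-0.001],"gripper":25},{"xyz":[5,-0.9,-16],"turn":[0.002,-0.001,-0.001],"gripper":25},{"xyz":[4,-0.9,-9],"turn":[0.002,-0.001,0],"gripper":25},{"xyz":[2,0,-2],"turn":[0,0,0],"gripper":25}]'
python3 - <<'E'
from h import *
o=r.get_obs(); print(o['orientation'],np.abs(o['qvel']).max())
im=r.capture("wrist"); cv2.imwrite("pics/w8.png",im[:,:,::-1])
to([.4669,-.0127,.055],.068+np.pi/2,n=1)
E
```

```text
time: 7.32
position: [0.4734, -0.0155, 0.0865]
orientation: [2.194, 0.067, -2.184]
wrist_force: [0.3, -1.1, -0.7]
grip_width: 0.0352
[ 2.19374326  0.0669239  -2.18432629] 0.07778288123699374
pos [ 0.473  -0.0156  0.0862] yaw -1.5081508204727438 q [-0.2696  0.5191  1.9171 -0.0002  0.7014  1.2386] F [ 0.6427 -0.6152 -0.9949] w 0.03528926032675256 t 7.3667
total: d_world mm [ -6.1453   2.9089 -31.2478] turn [-0.0054 -0.0038 -0.0014]
  row [31.2 -3.3  6.1] [-0.0054 -0.0038 -0.0014]
```

View pics/w8.png

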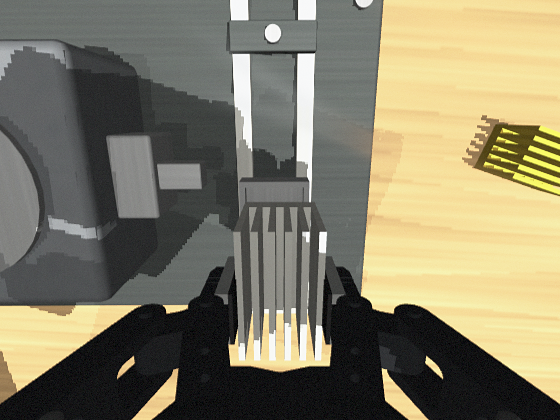

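Run:
```python
from h import *
crop("pics/w8.png","pics/w8a.png",215,5,335,215,4)
```

```text
(no output)
```

View pics/w8a.png

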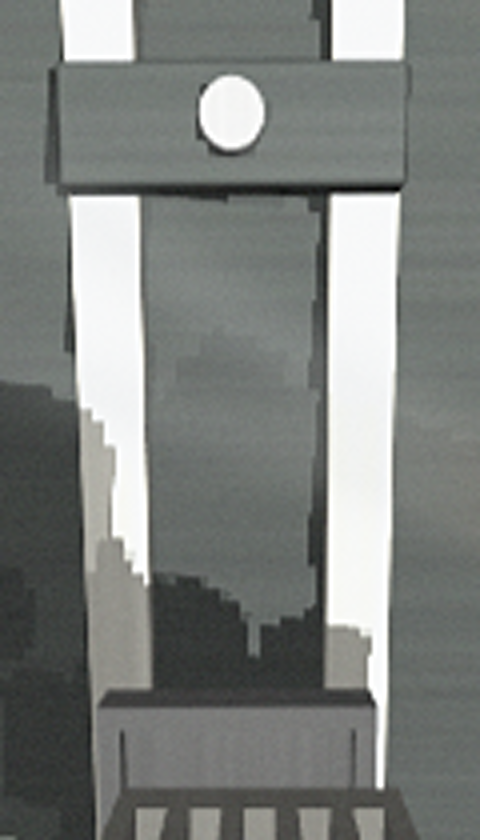

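Run:
```python
from h import *
C=calw([0.4734,-.0155,.0865],[2.19374326,.0669239,-2.18432629])
f=lambda u,v,z:unp("w",u/4+215,v/4+5,z,C)
e=np.array([np.cos(.068),np.sin(.068),0])
a=f(237,705,.040);b=f(237,690,.022);c=f(230,193,.022)
print(a,b,c,"gap",(c-a)@e,(c-b)@e)
for z in (.03,.034,.038,.04): print(z,(f(230,184,z)-a)@e)
print("cam",-C[3].T@C[4])
print("shoe?")
```

```text
[ 0.50381542 -0.01020039  0.04      ] [ 0.50312842 -0.00996328  0.022     ] [ 0.58737952 -0.00385123  0.022     ] gap 0.08380239081981292 0.08447168709871208
0.03 0.08374483825299915
0.034 0.0830298718080372
0.038 0.08231490536307524
0.04 0.08195742214059422
cam [ 0.54676371 -0.011062    0.25912599]
shoe?
```

```bash
python3 -m pendant '[{"xyz":[6,-1.6,3],"turn":[-0.003,-0.002,-0.001],"gripper":25},{"xyz":[10,-1.6,3],"turn":[-0.002,-0.002,-0.001],"gripper":25},{"xyz":[10,0,0],"turn":[0,0,0],"gripper":25},{"xyz":[4,0,0],"turn":[0,0,0],"gripper":25},{"xyz":[0,0,0],"turn":[0,0,0],"gripper":25}]'
python3 - <<'E'
from h import *
to([.4669,-.0127,.044],.068+np.pi/2,n=1)
E
```

```text
time: 7.78
position: [0.4624, -0.0125, 0.0539]
orientation: [2.181, 0.076, -2.194]
wrist_force: [-0.1, 1.3, -0.1]
grip_width: 0.0354
pos [ 0.4624 -0.0125  0.0539] yaw -1.5030940251447105 q [-0.2694  0.5774  1.956   0.0003  0.6146  1.2335] F [-0.093   1.3471 -0.0855] w 0.035356103827621645 t 7.7833
total: d_world mm [ 4.4582 -0.2202 -9.9453] turn [-0.0003  0.0059  0.0022]
  row [ 9.9  0.5 -4.5] [-0.0003  0.0059  0.0022]
```

```bash
python3 -m pendant '[{"xyz":[2,0.3,-2.5],"turn":[0,0.003,0.001],"gripper":25},{"xyz":[3,0,-1.5],"turn":[0,0.002,0.001],"gripper":25},{"xyz":[2,0,0],"turn":[0,0,0],"gripper":25},{"xyz":[1,0,0],"turn":[0,0,0],"gripper":25},{"xyz":[0,0,0],"turn":[0,0,0],"gripper":25}]'
python3 - <<'E'
from h import *
o=r.get_obs(); print(o['orientation'],o['position'],np.abs(o['qvel']).max())
im=r.capture("wrist"); cv2.imwrite("pics/w9.png",im[:,:,::-1])
to([.4669,-.0127,.024],.068+np.pi/2,n=1)
crop("pics/w9.png","pics/w9a.png",205,160,355,375,3.5)
E
```

```text
time: 8.2
position: [0.4659, -0.0126, 0.0459]
orientation: [2.186, 0.074, -2.188]
wrist_force: [-0.0, 0.3, -1.7]
grip_width: 0.0353
[ 2.18637114  0.07373777 -2.18801291] [ 0.46585095 -0.01259481  0.04590049] 0.003388089229707302
pos [ 0.4659 -0.0126  0.046 ] yaw -1.5034839989444 q [-0.2674  0.5949  1.9561 -0.0003  0.5912  1.2363] F [ 0.1626  0.1664 -1.3806] w 0.03552934707375098 t 8.25
total: d_world mm [  0.9825  -0.0752 -22.0053] turn [-0.0007  0.0006  0.    ]
  row [22.   0.1 -1. ] [-0.0007  0.0006  0.    ]
```

View pics/w9a.png

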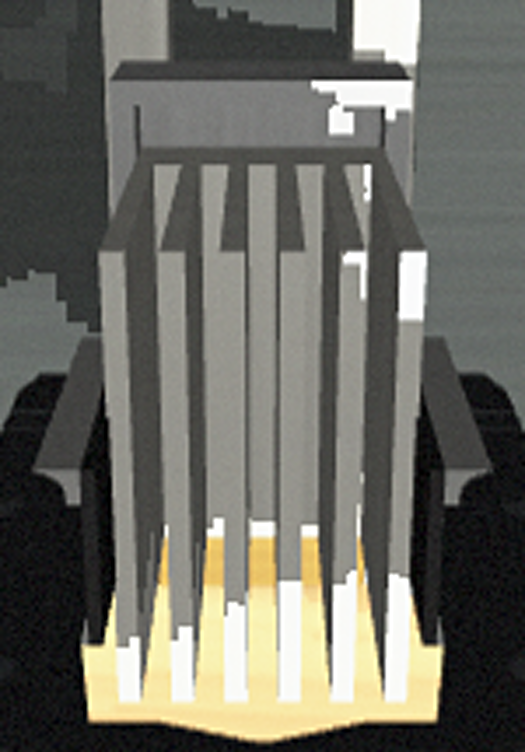

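```bash
python3 -m pendant '[{"xyz":[4,0.3,-0.6],"turn":[0,0,0],"gripper":25},{"xyz":[6,0.2,-0.4],"turn":[0,0,0],"gripper":25},{"xyz":[6,0,0],"turn":[0,0,0],"gripper":25},{"xyz":[3,0,0],"turn":[0,0,0],"gripper":25},{"xyz":[1,0,0],"turn":[0,0,0],"gripper":25}]'
python3 - <<'E'
from h import *
to([.4669,-.0127,.0228],.068+np.pi/2,n=1)
im=r.capture("side"); cv2.imwrite("pics/s10.png",im[:,:,::-1]); crop("pics/s10.png","pics/s10a.png",190,150,330,270,5)
im=r.capture("wrist"); cv2.imwrite("pics/w10.png",im[:,:,::-1])
crop("pics/w10.png","pics/w10a.png",205,160,355,375,3)
E
```

```text
time: 8.67
position: [0.4679, -0.0133, 0.0247]
orientation: [2.188, 0.073, -2.185]
wrist_force: [0.2, -0.1, -0.0]
grip_width: 0.0354
pos [ 0.4679 -0.0133  0.0247] yaw -1.5032823813004534 q [-0.2677  0.6401  1.9627 -0.0004  0.5371  1.2359] F [ 0.2237 -0.1137 -0.0024] w 0.03536040638995483 t 8.6667
total: d_world mm [-1.0157  0.6092 -1.946 ] turn [-0.0005 -0.0015 -0.0007]
  row [ 1.9 -0.7  1. ] [-0.0005 -0.0015 -0.0007]
```

View pics/s10a.png

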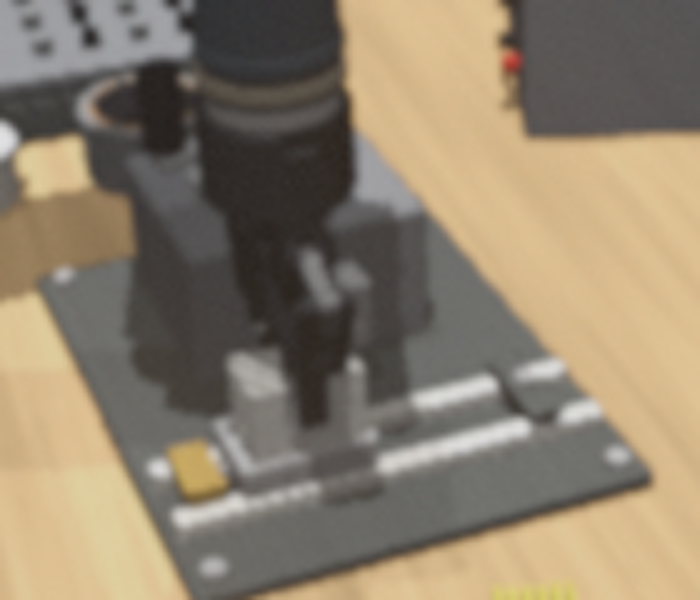

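View pics/w10a.png

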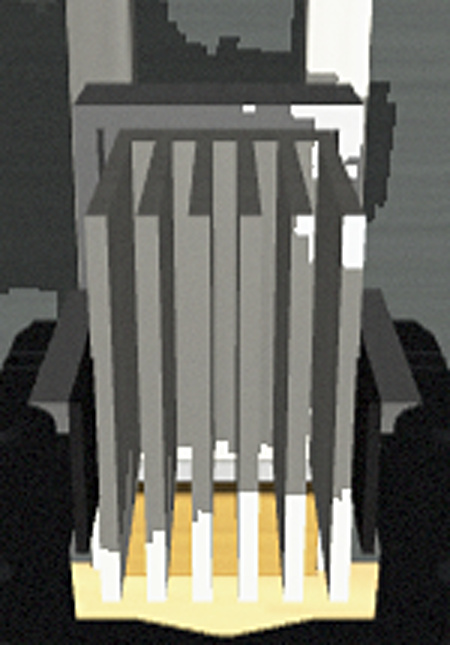

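```bash
python3 -m pendant '[{"xyz":[1.2,0,0.3],"turn":[0,0,0],"gripper":25},{"xyz":[0.5,0,0],"turn":[0,0,0],"gripper":25},{"xyz":[0,0,0],"turn":[0,0,0],"gripper":40},{"xyz":[0,0,0],"turn":[0,0,0],"gripper":50},{"xyz":[0,0,0],"turn":[0,0,0],"gripper":60}]'
python3 - <<'E'
from h import *
im=r.capture("wrist"); cv2.imwrite("pics/w11.png",im[:,:,::-1])
crop("pics/w11.png","pics/w11a.png",150,100,410,375,2.5)
to([.467,-.013,.10],None,n=1)
E
```

```text
time: 9.18
position: [0.4681, -0.0134, 0.0236]
orientation: [2.19, 0.073, -2.184]
wrist_force: [0.0, 0.2, 0.1]
grip_width: 0.0596
pos [ 0.4682 -0.0135  0.0236] yaw -1.5032347686683718 q [-0.2678  0.6424  1.9637 -0.0004  0.5323  1.2357] F [ 0.1197 -0.5156 -0.3983] w 0.05984371325516669 t 9.2333
total: d_world mm [-1.2053  0.4515 76.3993] turn [ 0.     -0.0029 -0.0012]
  row [-76.4  -0.4   0.9] [ 0.     -0.0029 -0.0012]
```

View pics/w11a.png

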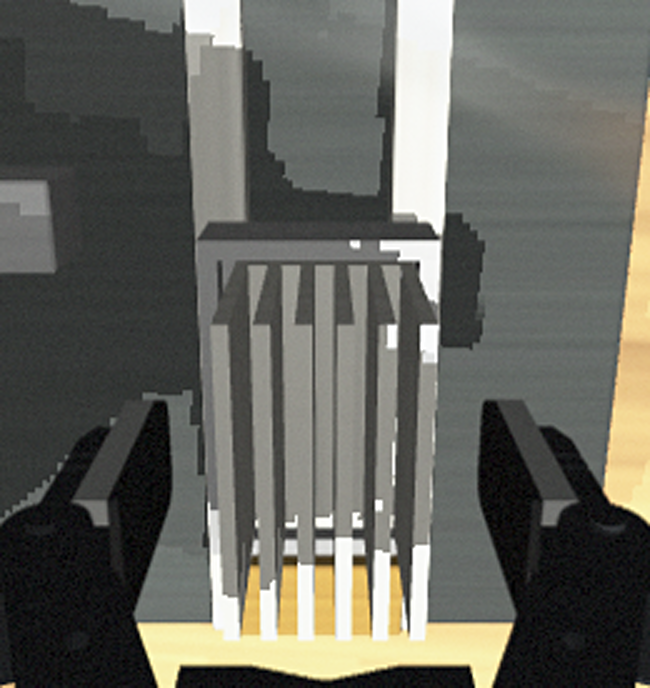

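```bash
python3 -m pendant '[{"xyz":[-12,0,0],"turn":[0,0,0],"gripper":62},{"xyz":[-28,0,0],"turn":[0,0,0],"gripper":62},{"xyz":[-40,0,0],"turn":[0,0,0],"gripper":60},{"xyz":[-40,-8,2],"turn":[0,-0.002,-0.001],"gripper":55},{"xyz":[-35,-20,3],"turn":[0,0,0],"gripper":50}]'
python3 - <<'E'
from h import *
to([.44,.1,.19],.068+np.pi/2,n=5)
E
```

```text
time: 9.65
position: [0.4577, 0.0131, 0.1781]
orientation: [2.175, 0.073, -2.208]
wrist_force: [0.9, 0.5, -0.1]
grip_width: 0.05
pos [0.4577 0.0131 0.1781] yaw -1.5077252983883234 q [-0.2162  0.3468  1.8536  0.0001  0.9566  1.2914] F [ 0.9453  0.477  -0.0954] w 0.049998668664104115 t 9.65
total: d_world mm [-17.7203  86.8568  11.9333] turn [-0.0049  0.0148  0.0044]
  row [ -2.3 -17.6   2.5] [-0.001   0.003   0.0009]
  row [ -2.3 -17.6   2.5] [-0.001   0.003   0.0009]
  row [ -2.3 -17.6   2.4] [-0.001   0.003   0.0009]
  row [ -2.3 -17.6   2.4] [-0.001   0.003   0.0009]
  row [ -2.4 -17.6   2.4] [-0.001   0.003   0.0009]
```

```bash
python3 -m pendant '[{"xyz":[-3,-24,4],"turn":[-0.001,0.004,0.001],"gripper":50},{"xyz":[-3,-28,6],"turn":[-0.001,0.004,0.001],"gripper":50},{"xyz":[-3,-26,6],"turn":[-0.001,0.003,0.001],"gripper":48},{"xyz":[-2,-14,4],"turn":[-0.001,0.003,0.001],"gripper":46},{"xyz":[0,-4,1],"turn":[0,0,0],"gripper":46}]'
python3 - <<'E'
from h import *
o=r.get_obs(); print(o['orientation'],o['position'],np.abs(o['qvel']).max())
im=r.capture("wrist"); cv2.imwrite("pics/w12.png",im[:,:,::-1])
E
```

```text
time: 10.07
position: [0.4358, 0.1114, 0.2008]
orientation: [2.215, 0.069, -2.159]
wrist_force: [0.0, 0.2, 0.4]
grip_width: 0.046
[ 2.21459602  0.06869811 -2.15903119] [0.43582153 0.11138924 0.20076912] 0.11980248068398623
```

View pics/w12.png

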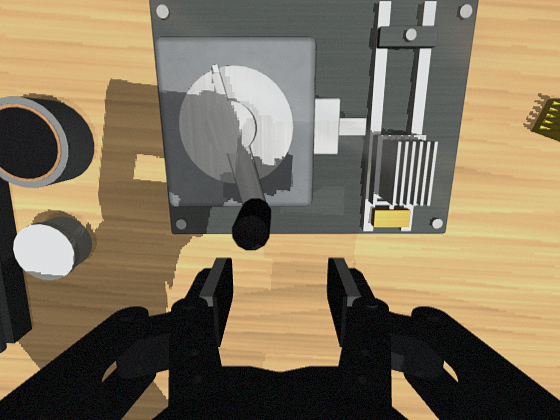

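Run:
```python
from h import *
crop("pics/w12.png","pics/w12a.png",170,50,310,260,3.5)
C=calw([.43582,.11139,.20077],[ 2.21459602,.06869811,-2.15903119])
k=unp("w",252,229,.188,C);b=unp("w",238,127,.141,C);print(k,b,np.linalg.norm((k-b)[:2]),np.arctan2(*(k-b)[1::-1]))
to([k[0],k[1],.19],.068+np.pi/2,n=1)
```

```text
[0.44249997 0.1284721  0.188     ] [0.50168021 0.14469571 0.141     ] 0.06136372984116321 -2.8740270621325714
pos [0.4358 0.1113 0.2005] yaw -1.505450993403315 q [ 0.0019  0.2842  1.8734 -0.002   0.9591  1.5084] F [-0.16    0.7801 -0.5518] w 0.04574000774088112 t 10.1167
total: d_world mm [  6.7237  17.1711 -10.525 ] turn [-0.0026 -0.0247 -0.0032]
  row [ 10.7 -16.7  -7.6] [-0.0026 -0.0247 -0.0032]
```

View pics/w12a.png

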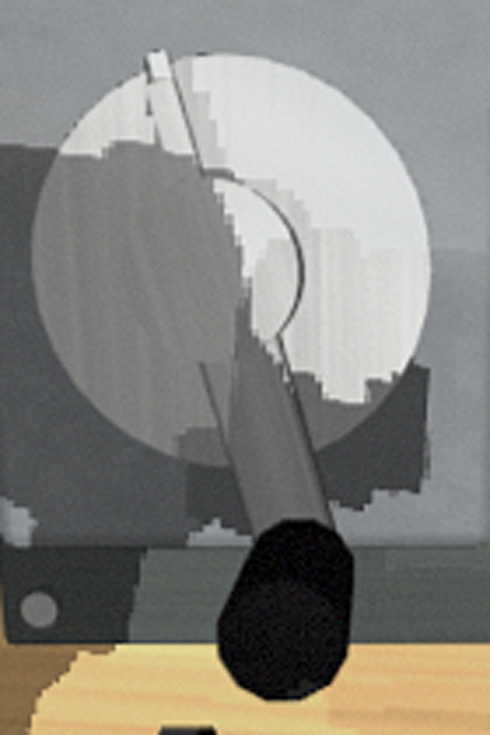

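Run:
```python
from h import *
C=calw([.43582,.11139,.20077],[ 2.21459602,.06869811,-2.15903119])
for kk,bb in [((251,233),(232.5,125)),((251.5,231),(233.5,125))]:
    k=unp("w",*kk,.188,C);b=unp("w",*bb,.141,C);print(k,b,np.linalg.norm((k-b)[:2]),np.arctan2(*(k-b)[1::-1]))
to([k[0],k[1],.19],.068+np.pi/2,n=1)
to([k[0],k[1],.117],.068+np.pi/2,n=1)
print(r.get_obs()['qvel'])
```

```text
[0.43986739 0.12897506 0.188     ] [0.50278548 0.14860254 0.141     ] 0.06590844970066247 -2.839206276618895
[0.44118598 0.12872314 0.188     ] [0.50283195 0.14790003 0.141     ] 0.06455988134341117 -2.840001108160124
pos [0.4358 0.1113 0.2005] yaw -1.505450993403315 q [ 0.0019  0.2842  1.8734 -0.002   0.9591  1.5084] F [-0.16    0.7801 -0.5518] w 0.04574000774088112 t 10.1167
total: d_world mm [  5.4097  17.4221 -10.525 ] turn [-0.0026 -0.0247 -0.0032]
  row [ 10.6 -17.1  -6.3] [-0.0026 -0.0247 -0.0032]
pos [0.4358 0.1113 0.2005] yaw -1.505450993403315 q [ 0.0019  0.2842  1.8734 -0.002   0.9591  1.5084] F [-0.16    0.7801 -0.5518] w 0.04574000774088112 t 10.1167
total: d_world mm [  5.4097  17.4221 -83.525 ] turn [-0.0026 -0.0247 -0.0032]
  row [ 83.6 -17.3  -4.5] [-0.0026 -0.0247 -0.0032]
[-0.0449  0.0241 -0.006  -0.0203 -0.0077 -0.0348]
```

```bash
python3 -m pendant '[{"xyz":[3,-7,-3],"turn":[-0.001,-0.01,-0.001],"gripper":50},{"xyz":[3,-7,-3],"turn":[-0.001,-0.01,-0.001],"gripper":50},{"xyz":[3,-3,-1],"turn":[0,-0.004,-0.001],"gripper":50},{"xyz":[0,0,0],"turn":[0,0,0],"gripper":50},{"xyz":[0,0,0],"turn":[0,0,0],"gripper":50}]'
python3 - <<'E'
from h import *
o=r.get_obs(); print(o['orientation'],o['position'],np.abs(o['qvel']).max())
im=r.capture("wrist"); cv2.imwrite("pics/w13.png",im[:,:,::-1])
to([.441,.1287,.117],.068+np.pi/2,n=1)
crop("pics/w13.png","pics/w13a.png",150,100,410,340,3)
E
```

```text
time: 10.53
position: [0.4441, 0.1281, 0.1895]
orientation: [2.185, 0.07, -2.19]
wrist_force: [-0.2, 0.7, -0.8]
grip_width: 0.0501
[ 2.18492835  0.07042986 -2.19017285] [0.44408727 0.12807607 0.18954441] 0.02747730978589463
pos [0.444  0.128  0.1895] yaw -1.5054537362088627 q [ 0.0388  0.329   1.8398 -0.0014  0.9751  1.5451] F [ 0.171  -0.7887 -0.4798] w 0.050304522653926265 t 10.5833
total: d_world mm [ -3.037    0.7262 -72.5076] turn [-0.0027  0.0025 -0.0011]
  row [72.5 -1.   2.8] [-0.0027  0.0025 -0.0011]
```

View pics/w13a.png

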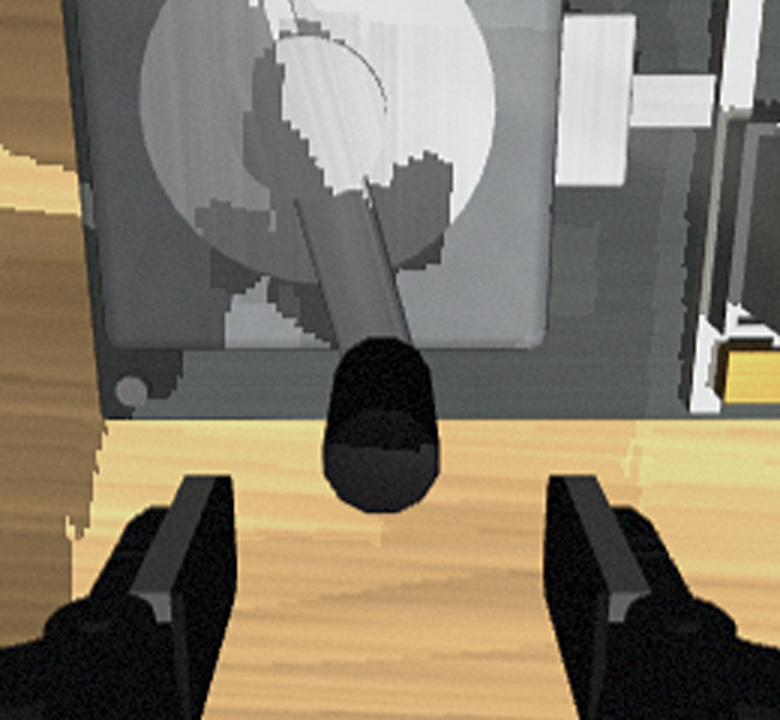

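Run:
```python
from h import *
C=calw([.44409,.12808,.18954],[2.18492835,.07042986,-2.19017285])
k=unp("w",277.3,254,.188,C);b=unp("w",150+315/3,100+110/3,.141,C);print(k,b,np.linalg.norm((k-b)[:2]),np.arctan2(*(k-b)[1::-1]))
to([k[0],k[1],.117],.068+np.pi/2,n=1)
```

```text
[0.43990989 0.12884338 0.188     ] [0.50330504 0.14824841 0.141     ] 0.06629856803758993 -2.844552204787245
pos [0.444  0.128  0.1895] yaw -1.5054537362088627 q [ 0.0388  0.329   1.8398 -0.0014  0.9751  1.5451] F [ 0.171  -0.7887 -0.4798] w 0.050304522653926265 t 10.5833
total: d_world mm [ -4.1272   0.8696 -72.5076] turn [-0.0027  0.0025 -0.0011]
  row [72.5 -1.2  3.9] [-0.0027  0.0025 -0.0011]
```

```bash
python3 -m pendant '[{"xyz":[10,-0.8,2],"turn":[-0.002,0.001,0],"gripper":50},{"xyz":[19,-0.4,1.5],"turn":[-0.001,0.001,-0.001],"gripper":50},{"xyz":[21,0,0],"turn":[0,0,0],"gripper":50},{"xyz":[15,0,0],"turn":[0,0,0],"gripper":48},{"xyz":[4,0,0],"turn":[0,0,0],"gripper":45}]'
python3 - <<'E'
from h import *
to([.440,.1288,.117],.068+np.pi/2,n=1)
im=r.capture("wrist"); cv2.imwrite("pics/w14.png",im[:,:,::-1])
im=r.capture("side"); cv2.imwrite("pics/s14.png",im[:,:,::-1]); crop("pics/s14.png","pics/s14a.png",170,130,330,270,4)
E
```

```text
time: 11.0
position: [0.4438, 0.1267, 0.1193]
orientation: [2.194, 0.07, -2.182]
wrist_force: [-0.8, -0.1, -0.3]
grip_width: 0.0451
pos [0.4438 0.1267 0.1193] yaw -1.5059270474003386 q [ 0.0357  0.4451  1.9198 -0.001   0.7715  1.5423] F [-0.8161 -0.1091 -0.3222] w 0.045097930760044626 t 11.0
total: d_world mm [-3.8257  2.1129 -2.2669] turn [-0.0031 -0.0052 -0.0009]
  row [ 2.2 -2.4  3.7] [-0.0031 -0.0052 -0.0009]
```

View pics/w14.png

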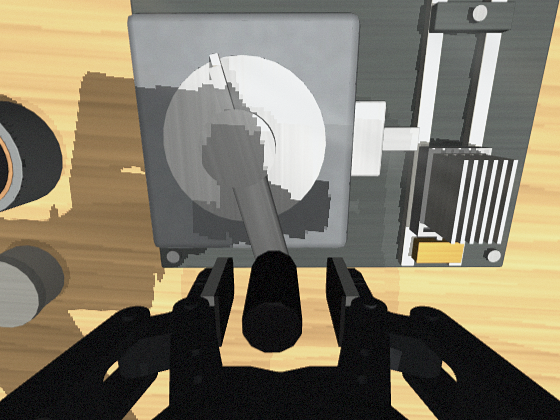

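View pics/s14a.png

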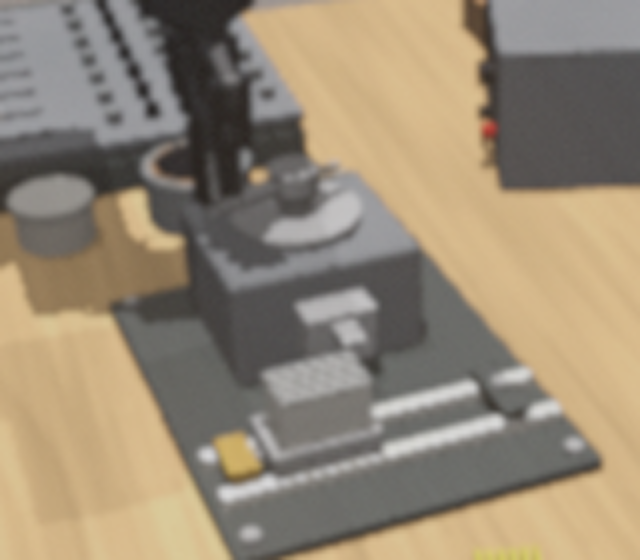

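```bash
python3 -m pendant '[{"xyz":[1,-1.2,2.5],"turn":[-0.002,-0.003,0],"gripper":40},{"xyz":[1,-1,1],"turn":[-0.001,-0.002,0],"gripper":34},{"xyz":[0,0,0],"turn":[0,0,0],"gripper":26},{"xyz":[0,0,0],"turn":[0,0,0],"gripper":18},{"xyz":[0,0,0],"turn":[0,0,0],"gripper":18}]' 70
python3 - <<'E'
from h import *
to([.440,.1288,.117],.068+np.pi/2,n=1)
im=r.capture("wrist"); cv2.imwrite("pics/w15.png",im[:,:,::-1])
E
```

```text
time: 11.52
position: [0.4425, 0.129, 0.1208]
orientation: [2.194, 0.073, -2.18]
wrist_force: [0.7, 0.2, -6.1]
grip_width: 0.0225
pos [0.4425 0.129  0.1208] yaw -1.5034090065390788 q [ 0.0406  0.4412  1.9205 -0.0006  0.7737  1.5445] F [ 0.7175  0.2042 -6.1329] w 0.02246900250987431 t 11.5167
total: d_world mm [-2.5257 -0.1613 -3.8427] turn [-0.0006 -0.0061 -0.0006]
  row [ 3.8 -0.   2.6] [-0.0006 -0.0061 -0.0006]
```

View pics/w15.png

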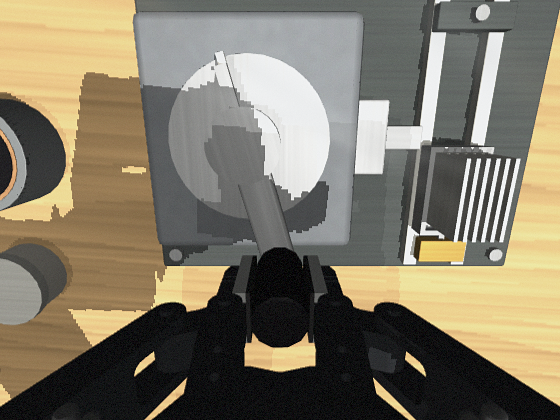

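```bash
cat > ck.py <<'E'
from h import *
import sys, json, os
def state(C):
    o=r.get_obs(); p=o['position']; d=p[:2]-np.array(C); th=np.arctan2(d[1],d[0]); rad=np.hypot(*d)
    F=o['wrist_force']; t=np.array([np.sin(th),-np.cos(th)]); rr=d/rad
    return o,th,rad,-(F[:2]@t),F[:2]@rr
def crank(C,step,z0=.1205,n=5,jaw=.068+np.pi/2,steps=None):
    o,th,rad,ft,fr=state(C)
    log=json.load(open('log.json')) if os.path.exists('log.json') else []
    p=o['position']
    log.append([o['time'],*map(float,p),float(th)]); json.dump(log,open('log.json','w'))
    un=np.unwrap([l[4] for l in log]); turned=-(un[-1]-un[0])/2/np.pi
    v=0
    if len(log)>1 and log[-1][0]>log[-2][0]: v=-(un[-1]-un[-2])/(log[-1][0]-log[-2][0])/2/np.pi
    print(f"t {o['time']:.2f} th {np.degrees(th):.1f} turned {turned:.3f} ({turned*30:.1f}mm) pace s/turn {1/v if v else 0:.1f} rad {rad*1e3:.1f} z {p[2]:.4f} Fres_tan {ft:.1f} Frad {fr:.1f} Fz {o['wrist_force'][2]:.1f} w {o['grip_width']*1e3:.1f}")
    R=Ro.from_rotvec(o['orientation']).as_matrix()
    y=np.arctan2(R[1,1],R[0,1]); d=(jaw-y+np.pi/2)%np.pi-np.pi/2; jt=y+d
    Y=np.array([np.cos(jt),np.sin(jt),0]); X=np.array([0,0,-1.]); w=Ro.from_matrix(R.T@np.c_[X,Y,np.cross(X,Y)]).as_rotvec()
    steps=steps or [step]*n
    q=np.array(p);a=th
    for i,s in enumerate(steps):
        a-=s/65.; rt=rad+(65e-3-rad)*(i+1)/n
        nx=np.array([C[0]+rt*np.cos(a),C[1]+rt*np.sin(a),p[2]+(z0-p[2])*(i+1)/n])
        print("  ",np.round(R.T@(nx-q)*1e3,1)); q=nx
    print("   turn/row",np.round(w/n,3))
E
python3 - <<'E'
from ck import *
crank((.5046,.1482),4.2)
E
```

```text
t 11.57 th -162.8 turned -0.000 (-0.0mm) pace s/turn 0.0 rad 65.0 z 0.1207 Fres_tan -0.5 Frad -0.5 Fz -5.5 w 22.8
   [ 0.  -4.1  0.8]
   [ 0.  -4.2  0.6]
   [ 0.  -4.2  0.3]
   [ 0.  -4.2  0. ]
   [ 0.  -4.2 -0.2]
   turn/row [-0.    -0.001 -0.   ]
```

```bash
python3 -m pendant '[{"xyz":[0,-3,0.6],"turn":[0,0,0],"gripper":18},{"xyz":[0,-4.2,0.6],"turn":[0,0,0],"gripper":18},{"xyz":[0,-4.2,0.3],"turn":[0,0,0],"gripper":18},{"xyz":[0,-4.2,0],"turn":[0,0,0],"gripper":18},{"xyz":[0,-4.2,-0.2],"turn":[0,0,0],"gripper":18}]'
python3 -c "
from ck import *
crank((.5046,.1482),4.2)"
```

```text
time: 11.98
position: [0.4387, 0.1487, 0.1206]
orientation: [2.19, 0.071, -2.181]
wrist_force: [0.7, -1.8, -2.5]
grip_width: 0.0226
t 11.98 th 179.6 turned 0.049 (1.5mm) pace s/turn 8.5 rad 65.9 z 0.1206 Fres_tan 1.8 Frad -0.7 Fz -2.5 w 22.6
   [ 0.  -4.2 -0.6]
   [ 0.  -4.1 -0.9]
   [ 0.  -4.1 -1.2]
   [ 0.  -4.  -1.4]
   [ 0.  -3.9 -1.7]
   turn/row [-0.    -0.001 -0.001]
```

```bash
python3 -m pendant '[{"xyz":[0,-4.2,-0.6],"turn":[0,-0.001,0],"gripper":18},{"xyz":[0,-4.1,-0.9],"turn":[0,-0.001,0],"gripper":18},{"xyz":[0,-4.1,-1.2],"turn":[0,0,0],"gripper":18},{"xyz":[0,-4,-1.4],"turn":[0,0,0],"gripper":18},{"xyz":[0,-3.9,-1.7],"turn":[0,0,0],"gripper":18}]'
python3 -c "
from ck import *
crank((.5046,.1482),4.2)"
```

```text
time: 12.4
position: [0.4422, 0.172, 0.1206]
orientation: [2.185, 0.072, -2.184]
wrist_force: [0.3, -2.4, -1.1]
grip_width: 0.0226
t 12.40 th 159.1 turned 0.106 (3.2mm) pace s/turn 7.3 rad 66.7 z 0.1206 Fres_tan 2.1 Frad -1.2 Fz -1.1 w 22.6
   [ 0.  -3.7 -2.2]
   [ 0.  -3.5 -2.5]
   [ 0.  -3.3 -2.7]
   [ 0.  -3.1 -2.9]
   [ 0.  -2.9 -3. ]
   turn/row [ 0.    -0.    -0.001]
```

```bash
python3 -m pendant '[{"xyz":[0,-3.4,-2],"turn":[0,0,0],"gripper":18},{"xyz":[0,-3.3,-2.3],"turn":[0,0,0],"gripper":18},{"xyz":[0,-3.1,-2.5],"turn":[0,0,0],"gripper":18},{"xyz":[0,-2.9,-2.7],"turn":[0,0,0],"gripper":18},{"xyz":[0,-2.7,-2.8],"turn":[0,0,0],"gripper":18}]'
python3 -c "
from ck import *
crank((.5046,.1482),3.9)"
```

```text
time: 12.82
position: [0.4521, 0.1903, 0.1206]
orientation: [2.179, 0.072, -2.189]
wrist_force: [-2.5, -1.5, 0.7]
grip_width: 0.0222
t 12.82 th 141.2 turned 0.155 (4.7mm) pace s/turn 8.4 rad 67.3 z 0.1206 Fres_tan 2.7 Frad 1.0 Fz 0.7 w 22.2
   [-0.  -2.5 -3.1]
   [-0.  -2.3 -3.3]
   [-0.  -2.1 -3.4]
   [-0.  -1.9 -3.5]
   [-0.  -1.7 -3.6]
   turn/row [ 0.     0.001 -0.001]
```

```bash
cat >> ck.py <<'E'
def fit():
    from scipy.optimize import least_squares
    L=np.array(json.load(open('log.json')))[:,1:3]
    s=least_squares(lambda c:np.hypot(*(L-c).T)-.065,[.504,.149]); print("C fit",s.x,"res mm",np.round(s.fun*1e3,2)); return tuple(s.x)
E
python3 -c "
from ck import *
C=fit()
crank(C,3.9)"
```

```text
C fit [0.50369694 0.15078064] res mm [-0.01  0.01  0.   -0.01]
t 12.82 th 142.5 turned 0.152 (4.6mm) pace s/turn 0.0 rad 65.0 z 0.1206 Fres_tan 2.7 Frad 1.1 Fz 0.7 w 22.2
   [-0.  -2.8 -2.7]
   [-0.  -2.7 -2.8]
   [-0.  -2.5 -3. ]
   [-0.  -2.3 -3.1]
   [-0.  -2.1 -3.3]
   turn/row [ 0.     0.001 -0.001]
```

```bash
sed -i "s/un=np.unwrap(\[l\[4\] for l in log\])/un=np.unwrap([np.arctan2(l[2]-C[1],l[1]-C[0]) for l in log])/" ck.py
python3 -m pendant '[{"xyz":[0,-2.8,-2.7],"turn":[0,0,-0.001],"gripper":18},{"xyz":[0,-2.7,-2.8],"turn":[0,0,-0.001],"gripper":18},{"xyz":[0,-2.5,-3],"turn":[0,0,-0.001],"gripper":18},{"xyz":[0,-2.3,-3.1],"turn":[0,0,0],"gripper":18},{"xyz":[0,-2.1,-3.3],"turn":[0,0,0],"gripper":18}]'
python3 -c "
from ck import *
crank((.5037,.1508),3.9)"
```

```text
time: 13.23
position: [0.4666, 0.2042, 0.1205]
orientation: [2.177, 0.075, -2.191]
wrist_force: [-2.7, -3.0, 0.3]
grip_width: 0.0228
t 13.23 th 124.8 turned 0.208 (6.2mm) pace s/turn 8.4 rad 65.0 z 0.1205 Fres_tan 3.9 Frad -0.9 Fz 0.3 w 22.8
   [-0.  -1.9 -3.4]
   [-0.  -1.7 -3.5]
   [-0.  -1.5 -3.6]
   [-0.  -1.2 -3.7]
   [-0.  -1.  -3.8]
   turn/row [ 0.001  0.001 -0.   ]
```

```bash
python3 -m pendant '[{"xyz":[0,-1.9,-3.5],"turn":[0.001,0.001,0],"gripper":18},{"xyz":[0,-1.7,-3.6],"turn":[0.001,0,0],"gripper":18},{"xyz":[0,-1.5,-3.7],"turn":[0.001,0,0],"gripper":18},{"xyz":[0,-1.2,-3.8],"turn":[0,0,0],"gripper":18},{"xyz":[0,-1,-3.9],"turn":[0,0,0],"gripper":18}]'
python3 -c "
from ck import *
crank((.5037,.1508),4)"
```

```text
time: 13.65
position: [0.4833, 0.2125, 0.1202]
orientation: [2.17, 0.069, -2.198]
wrist_force: [-4.9, -3.3, 3.4]
grip_width: 0.0228
t 13.65 th 108.3 turned 0.254 (7.6mm) pace s/turn 9.1 rad 65.0 z 0.1202 Fres_tan 5.7 Frad -1.6 Fz 3.4 w 22.8
   [-0.1 -0.9 -3.9]
   [-0.1 -0.6 -3.9]
   [-0.1 -0.4 -4. ]
   [-0.1 -0.1 -4. ]
   [-0.1  0.1 -4. ]
   turn/row [ 0.     0.003 -0.001]
```

```bash
python3 -m pendant '[{"xyz":[0,-0.9,-4.2],"turn":[0,0.003,-0.001],"gripper":18},{"xyz":[0,-0.6,-4.3],"turn":[0,0.003,-0.001],"gripper":18},{"xyz":[0,-0.4,-4.3],"turn":[0,0.003,0],"gripper":18},{"xyz":[0,-0.1,-4.3],"turn":[0,0.002,0],"gripper":18},{"xyz":[0,0.1,-4.3],"turn":[0,0.002,0],"gripper":18}]'
python3 -c "
from ck import *
crank((.5037,.1508),4.2)"
```

```text
time: 14.07
position: [0.4983, 0.2155, 0.1199]
orientation: [2.166, 0.07, -2.202]
wrist_force: [-5.9, -2.2, 5.0]
grip_width: 0.0228
t 14.07 th 94.7 turned 0.291 (8.7mm) pace s/turn 11.1 rad 64.9 z 0.1199 Fres_tan 6.1 Frad -1.7 Fz 5.0 w 22.8
   [-0.2  0.1 -4.2]
   [-0.2  0.3 -4.2]
   [-0.2  0.6 -4.2]
   [-0.2  0.9 -4.1]
   [-0.2  1.1 -4. ]
   turn/row [ 0.     0.003 -0.001]
```

```bash
python3 -m pendant '[{"xyz":[-0.2,0.1,-5.2],"turn":[0,0.003,-0.001],"gripper":18},{"xyz":[-0.2,0.4,-5.3],"turn":[0,0.003,-0.001],"gripper":18},{"xyz":[-0.2,0.7,-5.4],"turn":[0,0.003,0],"gripper":18},{"xyz":[-0.1,1.1,-5.4],"turn":[0,0.003,0],"gripper":18},{"xyz":[-0.1,1.5,-5.3],"turn":[0,0.003,0],"gripper":18}]'
python3 -c "
from ck import *
crank((.5037,.1508),5)"
```

```text
time: 14.48
position: [0.513, 0.215, 0.1197]
orientation: [2.153, 0.073, -2.218]
wrist_force: [-9.1, 0.7, 6.2]
grip_width: 0.0226
t 14.48 th 81.8 turned 0.327 (9.8mm) pace s/turn 11.6 rad 64.9 z 0.1197 Fres_tan 9.1 Frad -0.6 Fz 6.2 w 22.6
   [-0.3  1.2 -4.8]
   [-0.3  1.6 -4.7]
   [-0.3  1.9 -4.6]
   [-0.3  2.3 -4.4]
   [-0.3  2.6 -4.2]
   turn/row [ 0.     0.006 -0.   ]
```

```bash
python3 -m pendant '[{"xyz":[-0.3,1.4,-5.8],"turn":[0,0.006,0],"gripper":18},{"xyz":[-0.3,1.8,-5.7],"turn":[0,0.006,0],"gripper":18},{"xyz":[-0.3,2.2,-5.2],"turn":[0,0.005,0],"gripper":18},{"xyz":[-0.2,2.5,-4.8],"turn":[0,0.004,0],"gripper":18},{"xyz":[-0.2,2.8,-4.5],"turn":[0,0.004,0],"gripper":18}]'
python3 -c "
from ck import *
crank((.5037,.1508),5)"
```

```text
time: 14.9
position: [0.5256, 0.2118, 0.1199]
orientation: [2.153, 0.081, -2.231]
wrist_force: [-8.2, 3.9, 5.4]
grip_width: 0.0227
t 14.90 th 70.3 turned 0.359 (10.8mm) pace s/turn 13.0 rad 64.8 z 0.1199 Fres_tan 9.0 Frad 0.9 Fz 5.4 w 22.7
   [-0.3  2.1 -4.5]
   [-0.3  2.5 -4.3]
   [-0.3  2.8 -4.1]
   [-0.3  3.1 -3.9]
   [-0.3  3.4 -3.7]
   turn/row [-0.001  0.007  0.002]
```

```bash
python3 -m pendant '[{"xyz":[-0.3,2.7,-5.8],"turn":[0,0.01,0.002],"gripper":18},{"xyz":[-0.3,3.1,-5.5],"turn":[0,0.01,0.002],"gripper":18},{"xyz":[-0.3,3.5,-5.2],"turn":[0,0.01,0.002],"gripper":18},{"xyz":[-0.2,3.8,-4.7],"turn":[0,0.01,0.002],"gripper":18},{"xyz":[-0.2,4,-4.4],"turn":[0,0.01,0.002],"gripper":18}]'
python3 -c "
from ck import *
crank((.5037,.1508),5)"
```

```text
time: 15.32
position: [0.5383, 0.2058, 0.1203]
orientation: [2.183, 0.084, -2.213]
wrist_force: [-7.8, 5.2, 6.4]
grip_width: 0.0224
t 15.32 th 57.8 turned 0.394 (11.8mm) pace s/turn 12.0 rad 65.0 z 0.1203 Fres_tan 9.3 Frad 0.3 Fz 6.4 w 22.4
   [-0.2  3.1 -3.9]
   [-0.2  3.4 -3.7]
   [-0.2  3.6 -3.4]
   [-0.2  3.9 -3.1]
   [-0.2  4.1 -2.8]
   turn/row [-0.001  0.003  0.003]
```

```bash
python3 -m pendant '[{"xyz":[-0.2,4.1,-5.2],"turn":[0,0.008,0.004],"gripper":18},{"xyz":[-0.2,4.5,-4.9],"turn":[0,0.007,0.004],"gripper":18},{"xyz":[-0.2,4.8,-4.5],"turn":[0,0.007,0.004],"gripper":18},{"xyz":[-0.2,5,-4],"turn":[0,0.007,0.004],"gripper":18},{"xyz":[-0.2,5.1,-3.5],"turn":[0,0.006,0.004],"gripper":18}]'
python3 -c "
from ck import *
crank((.5037,.1508),5)"
```

```text
time: 15.73
position: [0.5499, 0.1965, 0.1206]
orientation: [2.2, 0.08, -2.205]
wrist_force: [-5.1, 6.7, 4.0]
grip_width: 0.0224
t 15.73 th 44.7 turned 0.430 (12.9mm) pace s/turn 11.4 rad 65.0 z 0.1206 Fres_tan 8.3 Frad 1.1 Fz 4.0 w 22.4
   [-0.1  3.9 -3.2]
   [-0.1  4.1 -2.9]
   [-0.1  4.3 -2.5]
   [-0.1  4.5 -2.2]
   [-0.1  4.6 -1.8]
   turn/row [-0.003  0.     0.004]
```

```bash
python3 -m pendant '[{"xyz":[-0.1,4.8,-4],"turn":[-0.002,0,0.004],"gripper":18},{"xyz":[-0.1,4.8,-3.4],"turn":[-0.002,0,0.004],"gripper":18},{"xyz":[-0.1,4.7,-2.8],"turn":[-0.002,0,0.004],"gripper":18},{"xyz":[-0.1,4.6,-2.3],"turn":[-0.002,0,0.003],"gripper":18},{"xyz":[-0.1,4.5,-1.8],"turn":[-0.002,0,0.003],"gripper":18}]'
python3 -c "
from ck import *
crank((.5037,.1508),4)"
```

```text
time: 16.15
position: [0.5581, 0.1861, 0.1201]
orientation: [2.182, 0.089, -2.22]
wrist_force: [-3.7, 3.9, 1.4]
grip_width: 0.0225
t 16.15 th 33.0 turned 0.463 (13.9mm) pace s/turn 12.8 rad 64.8 z 0.1201 Fres_tan 5.3 Frad -1.0 Fz 1.4 w 22.5
   [-0.2  3.5 -1.9]
   [-0.2  3.6 -1.7]
   [-0.2  3.7 -1.4]
   [-0.2  3.8 -1.2]
   [-0.2  3.9 -1. ]
   turn/row [-0.002  0.003  0.004]
```

```bash
python3 -m pendant '[{"xyz":[-0.2,4.5,-2.6],"turn":[-0.002,0.003,0.004],"gripper":18},{"xyz":[-0.2,4.6,-2.2],"turn":[-0.002,0.003,0.004],"gripper":18},{"xyz":[-0.2,4.5,-1.7],"turn":[-0.002,0.002,0.004],"gripper":18},{"xyz":[-0.1,4.3,-1.3],"turn":[-0.002,0.002,0.003],"gripper":18},{"xyz":[-0.1,4.1,-0.9],"turn":[-0.002,0.002,0.003],"gripper":18}]'
python3 -c "
from ck import *
crank((.5037,.1508),4)"
```

```text
time: 16.57
position: [0.5652, 0.1717, 0.1198]
orientation: [2.18, 0.091, -2.206]
wrist_force: [-3.3, 0.7, 2.9]
grip_width: 0.0223
t 16.57 th 18.7 turned 0.502 (15.1mm) pace s/turn 10.5 rad 64.9 z 0.1198 Fres_tan 1.7 Frad -2.9 Fz 2.9 w 22.3
   [-0.2  3.9 -0.9]
   [-0.2  3.9 -0.7]
   [-0.2  4.  -0.4]
   [-0.2  4.  -0.2]
   [-0.2  4.   0.1]
   turn/row [0.    0.002 0.003]
```

```bash
python3 -m pendant '[{"xyz":[-0.2,4.2,-1],"turn":[0,0.002,0.003],"gripper":18},{"xyz":[-0.2,4,-0.7],"turn":[0,0.002,0.003],"gripper":18},{"xyz":[-0.2,3.8,-0.4],"turn":[0,0.002,0.003],"gripper":18},{"xyz":[-0.1,3.6,-0.1],"turn":[0,0.002,0.002],"gripper":18},{"xyz":[-0.1,3.4,0.1],"turn":[0,0.001,0.002],"gripper":18}]'
python3 -c "
from ck import *
crank((.5037,.1508),3)"
```

```text
time: 16.98
position: [0.5688, 0.1485, 0.1199]
orientation: [2.18, 0.072, -2.188]
wrist_force: [-2.5, -3.7, 1.9]
grip_width: 0.0222
t 16.98 th -2.0 turned 0.560 (16.8mm) pace s/turn 7.2 rad 65.1 z 0.1199 Fres_tan -3.7 Frad -2.4 Fz 1.9 w 22.2
   [-0.1  3.   0.4]
   [-0.1  3.   0.5]
   [-0.1  2.9  0.7]
   [-0.1  2.9  0.8]
   [-0.1  2.8  0.9]
   turn/row [ 0.     0.001 -0.001]
```

```bash
python3 -m pendant '[{"xyz":[-0.1,2.2,0.3],"turn":[0,0.001,0],"gripper":18},{"xyz":[-0.1,2,0.4],"turn":[0,0.001,0],"gripper":18},{"xyz":[-0.1,1.8,0.5],"turn":[0,0.001,0],"gripper":18},{"xyz":[-0.1,1.7,0.5],"turn":[0,0,0],"gripper":18},{"xyz":[-0.1,1.6,0.6],"turn":[0,0,0],"gripper":18}]'
python3 -c "
from ck import *
crank((.5037,.1508),2.5)"
```

```text
time: 17.4
position: [0.5655, 0.13, 0.12]
orientation: [2.173, 0.06, -2.186]
wrist_force: [-4.0, -6.2, 1.0]
grip_width: 0.0226
t 17.40 th -18.6 turned 0.606 (18.2mm) pace s/turn 9.0 rad 65.2 z 0.1200 Fres_tan -7.1 Frad -1.8 Fz 1.0 w 22.6
   [-0.1  2.3  1. ]
   [-0.1  2.2  1.1]
   [-0.1  2.2  1.2]
   [-0.1  2.1  1.3]
   [-0.1  2.1  1.4]
   turn/row [ 0.     0.001 -0.003]
```

```bash
python3 -m pendant '[{"xyz":[-0.1,1.6,0.7],"turn":[0,0.001,-0.003],"gripper":18},{"xyz":[-0.1,1.5,0.7],"turn":[0,0.001,-0.003],"gripper":18},{"xyz":[-0.1,1.4,0.8],"turn":[0,0.001,-0.003],"gripper":18},{"xyz":[-0.1,1.4,0.8],"turn":[0,0,-0.002],"gripper":18},{"xyz":[-0.1,1.3,0.9],"turn":[0,0,-0.002],"gripper":18}]'
python3 -c "
from ck import *
crank((.5037,.1508),2.5)"
```

```text
time: 17.82
position: [0.5572, 0.1137, 0.1198]
orientation: [2.165, 0.064, -2.198]
wrist_force: [-5.1, -4.1, 1.4]
grip_width: 0.0223
t 17.82 th -34.8 turned 0.651 (19.5mm) pace s/turn 9.3 rad 65.1 z 0.1198 Fres_tan -6.2 Frad -1.8 Fz 1.4 w 22.3
   [-0.1  1.9  1.6]
   [-0.1  1.8  1.7]
   [-0.1  1.8  1.8]
   [-0.1  1.7  1.8]
   [-0.1  1.6  1.9]
   turn/row [ 0.     0.003 -0.002]
```

```bash
python3 -m pendant '[{"xyz":[-0.1,1.5,1.3],"turn":[0,0.003,-0.002],"gripper":18},{"xyz":[-0.1,1.5,1.5],"turn":[0,0.003,-0.002],"gripper":18},{"xyz":[-0.1,1.6,1.6],"turn":[0,0.003,-0.002],"gripper":18},{"xyz":[-0.1,1.6,1.8],"turn":[0,0.002,-0.002],"gripper":18},{"xyz":[-0.1,1.6,2],"turn":[0,0.002,-0.002],"gripper":18}]'
python3 -c "
from ck import *
crank((.5037,.1508),2.5)"
```

```text
time: 18.23
position: [0.544, 0.0995, 0.1198]
orientation: [2.171, 0.068, -2.201]
wrist_force: [-5.9, -1.6, 0.9]
grip_width: 0.0221
t 18.23 th -51.9 turned 0.699 (21.0mm) pace s/turn 8.8 rad 65.2 z 0.1198 Fres_tan -5.6 Frad -2.4 Fz 0.9 w 22.1
   [-0.1  1.3  2.1]
   [-0.1  1.3  2.2]
   [-0.1  1.2  2.2]
   [-0.1  1.1  2.3]
   [-0.1  1.   2.3]
   turn/row [-0.     0.003 -0.001]
```

```bash
python3 -m pendant '[{"xyz":[-0.1,1.3,2.1],"turn":[0,0.003,-0.001],"gripper":18},{"xyz":[-0.1,1.2,2.2],"turn":[0,0.003,-0.001],"gripper":18},{"xyz":[-0.1,1.2,2.4],"turn":[0,0.002,-0.001],"gripper":18},{"xyz":[-0.1,1.1,2.5],"turn":[0,0.002,-0.001],"gripper":18},{"xyz":[-0.1,1,2.6],"turn":[0,0.002,-0.001],"gripper":18}]'
python3 -c "
from ck import *
crank((.5037,.1508),3)"
```

```text
time: 18.65
position: [0.5291, 0.0908, 0.12]
orientation: [2.184, 0.072, -2.198]
wrist_force: [-3.5, -0.1, 0.3]
grip_width: 0.0225
t 18.65 th -67.0 turned 0.741 (22.2mm) pace s/turn 9.9 rad 65.2 z 0.1200 Fres_tan -3.3 Frad -1.3 Fz 0.3 w 22.5
   [-0.1  0.9  2.9]
   [-0.1  0.8  2.9]
   [-0.1  0.6  2.9]
   [-0.1  0.5  3. ]
   [-0.1  0.4  3. ]
   turn/row [-0.001  0.001  0.001]
```

```bash
python3 -m pendant '[{"xyz":[-0.1,1,3.2],"turn":[-0.001,0.001,0.001],"gripper":18},{"xyz":[-0.1,0.9,3.3],"turn":[-0.001,0.001,0.001],"gripper":18},{"xyz":[-0.1,0.7,3.4],"turn":[-0.001,0.001,0.001],"gripper":18},{"xyz":[-0.1,0.6,3.6],"turn":[0,0,0],"gripper":18},{"xyz":[-0.1,0.4,3.7],"turn":[0,0,0],"gripper":18}]'
python3 -c "
from ck import *
crank((.5037,.1508),3.8)"
```

```text
time: 19.07
position: [0.5127, 0.0862, 0.1205]
orientation: [2.191, 0.072, -2.187]
wrist_force: [-2.6, 1.0, -2.3]
grip_width: 0.0224
t 19.07 th -82.1 turned 0.783 (23.5mm) pace s/turn 10.0 rad 65.2 z 0.1205 Fres_tan -2.4 Frad -1.4 Fz -2.3 w 22.4
   [-0.   0.1  3.8]
   [-0.  -0.1  3.8]
   [-0.  -0.3  3.8]
   [-0.  -0.5  3.8]
   [-0.  -0.8  3.7]
   turn/row [-0.001 -0.     0.   ]
```

```bash
python3 -m pendant '[{"xyz":[0,0.1,4],"turn":[-0.001,0,0],"gripper":18},{"xyz":[0,-0.1,4],"turn":[-0.001,0,0],"gripper":18},{"xyz":[0,-0.3,4],"turn":[-0.001,0,0],"gripper":18},{"xyz":[0,-0.5,4],"turn":[0,0,0],"gripper":18},{"xyz":[0,-0.8,4],"turn":[0,0,0],"gripper":18}]'
python3 -c "
from ck import *
crank((.5037,.1508),3.8)"
```

```text
time: 19.48
position: [0.4939, 0.0864, 0.1205]
orientation: [2.196, 0.075, -2.178]
wrist_force: [0.1, 0.2, -2.2]
grip_width: 0.0221
t 19.48 th -98.6 turned 0.828 (24.9mm) pace s/turn 9.1 rad 65.2 z 0.1205 Fres_tan 0.1 Frad -0.2 Fz -2.2 w 22.1
   [-0.  -1.   3.7]
   [-0.  -1.2  3.6]
   [-0.  -1.4  3.5]
   [-0.  -1.6  3.5]
   [-0.  -1.8  3.4]
   turn/row [ 0.    -0.002  0.   ]
```

```bash
python3 -m pendant '[{"xyz":[0,-1,3.8],"turn":[0,-0.002,0],"gripper":18},{"xyz":[0,-1.2,3.8],"turn":[0,-0.002,0],"gripper":18},{"xyz":[0,-1.5,3.7],"turn":[0,-0.001,0],"gripper":18},{"xyz":[0,-1.7,3.6],"turn":[0,-0.001,0],"gripper":18},{"xyz":[0,-1.9,3.5],"turn":[0,-0.001,0],"gripper":18}]'
python3 -c "
from ck import *
crank((.5037,.1508),3.8)"
```

```text
time: 19.9
position: [0.4756, 0.092, 0.1207]
orientation: [2.193, 0.074, -2.179]
wrist_force: [0.7, -0.6, -3.0]
grip_width: 0.022
t 19.90 th -115.5 turned 0.875 (26.3mm) pace s/turn 8.9 rad 65.1 z 0.1207 Fres_tan 0.9 Frad 0.3 Fz -3.0 w 22.0
   [ 0.  -2.   3.2]
   [ 0.  -2.2  3.1]
   [ 0.  -2.4  3. ]
   [ 0.  -2.5  2.8]
   [ 0.  -2.7  2.7]
   turn/row [ 0.    -0.001 -0.   ]
```

```bash
python3 -m pendant '[{"xyz":[0,-2.1,3.3],"turn":[0,-0.001,0],"gripper":18},{"xyz":[0,-2.3,3.2],"turn":[0,-0.001,0],"gripper":18},{"xyz":[0,-2.5,3.1],"turn":[0,-0.001,0],"gripper":18},{"xyz":[0,-2.6,2.9],"turn":[0,0,0],"gripper":18},{"xyz":[0,-2.8,2.8],"turn":[0,0,0],"gripper":18}]'
python3 -c "
from ck import *
crank((.5037,.1508),3.8)"
```

```text
time: 20.32
position: [0.4588, 0.1036, 0.1208]
orientation: [2.19, 0.072, -2.18]
wrist_force: [0.4, -1.4, -3.6]
grip_width: 0.0226
t 20.32 th -133.6 turned 0.926 (27.8mm) pace s/turn 8.3 rad 65.1 z 0.1208 Fres_tan 1.2 Frad 0.7 Fz -3.6 w 22.6
   [ 0.  -2.9  2.5]
   [ 0.  -3.   2.3]
   [ 0.  -3.2  2.1]
   [ 0.  -3.3  1.9]
   [ 0.  -3.4  1.7]
   turn/row [ 0.    -0.001 -0.001]
```

```bash
python3 -m pendant '[{"xyz":[0,-2.8,2.4],"turn":[0,-0.001,-0.001],"gripper":18},{"xyz":[0,-2.9,2.2],"turn":[0,-0.001,-0.001],"gripper":18},{"xyz":[0,-3.1,2],"turn":[0,-0.001,-0.001],"gripper":18},{"xyz":[0,-3.2,1.9],"turn":[0,0,0],"gripper":18},{"xyz":[0,-3.3,1.7],"turn":[0,0,0],"gripper":18}]'
python3 -c "
from ck import *
crank((.5037,.1508),3.8)"
```

```text
time: 20.73
position: [0.4465, 0.1198, 0.1208]
orientation: [2.189, 0.076, -2.184]
wrist_force: [0.5, -1.4, -3.7]
grip_width: 0.0222
t 20.73 th -151.5 turned 0.975 (29.3mm) pace s/turn 8.4 rad 65.1 z 0.1208 Fres_tan 1.5 Frad 0.2 Fz -3.7 w 22.2
   [ 0.1 -3.5  1.5]
   [ 0.1 -3.6  1.3]
   [ 0.1 -3.7  1. ]
   [ 0.1 -3.7  0.8]
   [ 0.1 -3.7  0.6]
   turn/row [ 0. -0.  0.]
```

```bash
python3 -m pendant '[{"xyz":[0,-3.5,1.4],"turn":[0,0,0],"gripper":18},{"xyz":[0,-3.6,1.2],"turn":[0,0,0],"gripper":18},{"xyz":[0,-3.7,1],"turn":[0,0,0],"gripper":18},{"xyz":[0,-3.7,0.7],"turn":[0,0,0],"gripper":18},{"xyz":[0,-3.7,0.5],"turn":[0,0,0],"gripper":18}]'
python3 -c "
from ck import *
fit()
crank((.5037,.1508),3.8)"
```

```text
time: 21.15
position: [0.4396, 0.1396, 0.1208]
orientation: [2.189, 0.076, -2.184]
wrist_force: [0.7, -0.9, -3.3]
grip_width: 0.0223
C fit [0.50371736 0.15067724] res mm [-0.02  0.03  0.06  0.07  0.07  0.15  0.12  0.06 -0.01 -0.11  0.08  0.11
 -0.1  -0.04  0.11  0.13  0.05  0.07  0.09  0.11  0.04  0.02  0.    0.01]
t 21.15 th -170.1 turned 1.027 (30.8mm) pace s/turn 8.1 rad 65.0 z 0.1208 Fres_tan 1.0 Frad -0.5 Fz -3.3 w 22.3
   [ 0.1 -3.8  0.3]
   [ 0.1 -3.8  0.1]
   [ 0.1 -3.8 -0.2]
   [ 0.1 -3.8 -0.4]
   [ 0.1 -3.8 -0.6]
   turn/row [ 0. -0.  0.]
```

```bash
python3 -m pendant '[{"xyz":[0,-3.7,0.3],"turn":[0,0,0],"gripper":18},{"xyz":[0,-3.7,0.1],"turn":[0,0,0],"gripper":18},{"xyz":[0,-3.7,-0.2],"turn":[0,0,0],"gripper":18},{"xyz":[0,-3.7,-0.4],"turn":[0,0,0],"gripper":18},{"xyz":[0,-3.7,-0.6],"turn":[0,0,0],"gripper":18}]'
python3 -c "
from ck import *
o=r.get_obs();print(o['position'].tolist(),o['orientation'].tolist())
im=r.capture('wrist'); cv2.imwrite('pics/w20.png',im[:,:,::-1])
crank((.5037,.1508),3.8)"
```

```text
time: 21.57
position: [0.4394, 0.1602, 0.1208]
orientation: [2.19, 0.076, -2.183]
wrist_force: [0.2, -0.8, -3.6]
grip_width: 0.0223
[0.4393922911176285, 0.16020545877391473, 0.1207938750045519] [2.1895393166236277, 0.07627248528729634, -2.1830194582853064]
t 21.62 th 171.2 turned 1.079 (32.4mm) pace s/turn 9.0 rad 65.0 z 0.1208 Fres_tan 0.5 Frad -1.5 Fz -4.3 w 22.4
   [ 0.1 -3.7 -0.9]
   [ 0.1 -3.6 -1.2]
   [ 0.1 -3.5 -1.4]
   [ 0.1 -3.5 -1.6]
   [ 0.1 -3.4 -1.8]
   turn/row [ 0.    -0.001  0.   ]
```

View pics/w20.png

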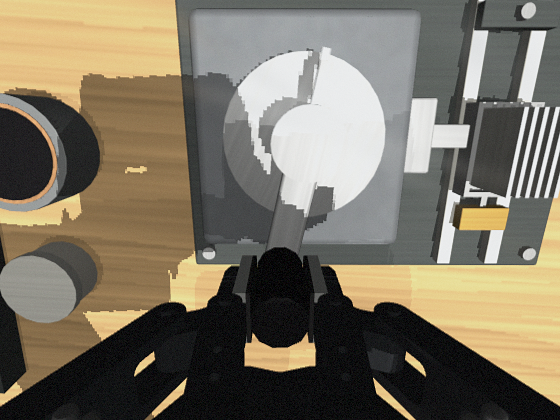

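```bash
python3 -c "
from h import *
crop('pics/w20.png','pics/w20a.png',440,0,560,240,3)"
```

```text
(no output)
```

View pics/w20a.png

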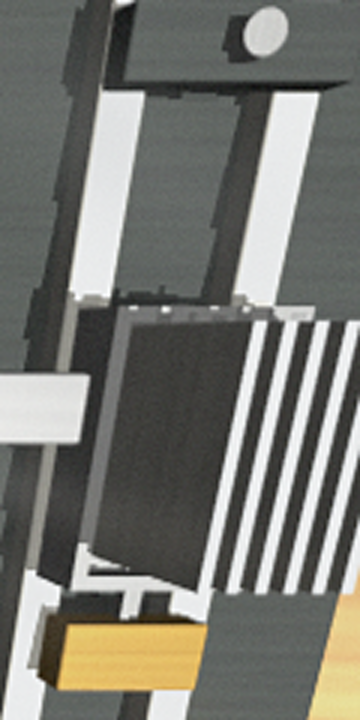

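```bash
python3 -c "
from h import *
C=calw([0.43939,0.160205,0.120794],[2.18954,0.07627,-2.18302])
f=lambda u,v,z:unp('w',u/3+440,v/3,z,C)
e=np.array([np.cos(.068),np.sin(.068),0])
a=f(200,306,.04);c=f(130,92,.022);c2=f(300,92,.022);ct=f(200,84,.034);b=f(85,298,.022);print(a,c,c2,ct,b);print((c-a)@e,(c2-a)@e,(ct-a)@e,(c-b)@e)
s=f(130,650,.034);print('shoe',s)
"
```

```text
[ 0.53513323 -0.0034906   0.04      ] [0.58557032 0.01605424 0.022     ] [ 0.58855415 -0.02659133  0.022     ] [0.58521707 0.00631912 0.034     ] [0.53654723 0.01563118 0.022     ]
0.051648546090073404 0.05172781619438658 0.05063462990659595 0.04893853659623205
shoe [ 0.4438224  -0.01293428  0.034     ]
```

```bash
python3 -m pendant '[{"xyz":[0,-3.7,-0.9],"turn":[0,0,0],"gripper":18},{"xyz":[0,-3.6,-1.2],"turn":[0,0,0],"gripper":18},{"xyz":[0,-3.5,-1.4],"turn":[0,0,0],"gripper":18},{"xyz":[0,-3.5,-1.6],"turn":[0,0,0],"gripper":18},{"xyz":[0,-3.4,-1.8],"turn":[0,0,0],"gripper":18}]'
python3 -c "
from ck import *
crank((.5037,.1508),3.9)"
```

```text
time: 22.03
position: [0.4456, 0.1798, 0.1208]
orientation: [2.189, 0.076, -2.183]
wrist_force: [1.0, -2.1, -4.0]
grip_width: 0.0226
t 22.03 th 153.5 turned 1.128 (33.8mm) pace s/turn 8.5 rad 65.0 z 0.1208 Fres_tan 1.5 Frad -1.9 Fz -4.0 w 22.6
   [ 0.1 -3.3 -2.1]
   [ 0.1 -3.2 -2.3]
   [ 0.1 -3.  -2.5]
   [ 0.1 -2.9 -2.6]
   [ 0.1 -2.7 -2.8]
   turn/row [ 0.    -0.001 -0.   ]
```

```bash
python3 -m pendant '[{"xyz":[0,-3.3,-2.1],"turn":[0,0,0],"gripper":18},{"xyz":[0,-3.2,-2.3],"turn":[0,0,0],"gripper":18},{"xyz":[0,-3,-2.5],"turn":[0,0,0],"gripper":18},{"xyz":[0,-2.9,-2.6],"turn":[0,0,0],"gripper":18},{"xyz":[0,-2.7,-2.8],"turn":[0,0,0],"gripper":18}]'
python3 -c "
from ck import *
crank((.5037,.1508),4.3)"
```

```text
time: 22.45
position: [0.4572, 0.1963, 0.1206]
orientation: [2.185, 0.074, -2.183]
wrist_force: [0.4, -5.5, -3.0]
grip_width: 0.0226
t 22.45 th 135.6 turned 1.178 (35.3mm) pace s/turn 8.4 rad 65.0 z 0.1206 Fres_tan 3.7 Frad -4.1 Fz -3.0 w 22.6
   [ 0.  -2.7 -3.3]
   [ 0.  -2.5 -3.5]
   [ 0.  -2.3 -3.6]
   [ 0.  -2.  -3.8]
   [ 0.  -1.8 -3.9]
   turn/row [ 0.001 -0.    -0.001]
```

```bash
python3 -m pendant '[{"xyz":[0,-2.7,-3.3],"turn":[0.001,0,-0.001],"gripper":18},{"xyz":[0,-2.5,-3.5],"turn":[0.001,0.001,-0.001],"gripper":18},{"xyz":[0,-2.3,-3.8],"turn":[0.001,0.002,0],"gripper":18},{"xyz":[0,-2.1,-4],"turn":[0,0.002,0],"gripper":18},{"xyz":[0,-1.9,-4.2],"turn":[0,0.002,0],"gripper":18}]'
python3 -c "
from ck import *
crank((.5037,.1508),5)"
```

```text
time: 22.87
position: [0.473, 0.2081, 0.1203]
orientation: [2.183, 0.07, -2.184]
wrist_force: [-2.1, -5.6, -0.0]
grip_width: 0.0224
t 22.87 th 118.2 turned 1.226 (36.8mm) pace s/turn 8.6 rad 65.0 z 0.1203 Fres_tan 4.5 Frad -3.9 Fz -0.0 w 22.4
   [-0.  -1.9 -4.6]
   [-0.  -1.5 -4.8]
   [-0.  -1.1 -4.9]
   [-0.  -0.8 -4.9]
   [-0.  -0.4 -5. ]
   turn/row [ 0.     0.    -0.001]
```

```bash
python3 -m pendant '[{"xyz":[0,-1.9,-4.5],"turn":[0,0.003,-0.001],"gripper":18},{"xyz":[0,-1.5,-4.8],"turn":[0,0.004,-0.001],"gripper":18},{"xyz":[0,-1.2,-5.1],"turn":[0,0.004,0],"gripper":18},{"xyz":[0,-0.8,-5.4],"turn":[0,0.005,0],"gripper":18},{"xyz":[0,-0.4,-5.6],"turn":[0,0.005,0],"gripper":18}]'
python3 -c "
from ck import *
crank((.5037,.1508),6)"
```

```text
time: 23.28
position: [0.488, 0.2138, 0.1199]
orientation: [2.177, 0.068, -2.185]
wrist_force: [-5.9, -3.4, 2.8]
grip_width: 0.0224
t 23.28 th 104.0 turned 1.266 (38.0mm) pace s/turn 10.6 rad 64.9 z 0.1199 Fres_tan 6.5 Frad -1.9 Fz 2.8 w 22.4
   [-0.1 -0.8 -5.9]
   [-0.1 -0.2 -6. ]
   [-0.1  0.3 -6. ]
   [-0.1  0.9 -5.9]
   [-0.1  1.4 -5.8]
   turn/row [ 0.001  0.001 -0.002]
```

```bash
python3 -m pendant '[{"xyz":[-0.1,-0.9,-6.2],"turn":[0,0.005,-0.002],"gripper":18},{"xyz":[-0.1,-0.6,-6.4],"turn":[0,0.006,-0.001],"gripper":18},{"xyz":[-0.1,-0.2,-6.6],"turn":[0,0.007,-0.001],"gripper":18},{"xyz":[-0.1,0.2,-6.8],"turn":[0,0.008,0],"gripper":18},{"xyz":[-0.1,0.6,-6.9],"turn":[0,0.008,0],"gripper":18}]'
python3 -c "
from ck import *
crank((.5037,.1508),6)"
```

```text
time: 23.7
position: [0.5028, 0.2157, 0.1198]
orientation: [2.17, 0.069, -2.192]
wrist_force: [-7.1, -3.1, 4.3]
grip_width: 0.0224
t 23.70 th 90.8 turned 1.302 (39.1mm) pace s/turn 11.4 rad 64.9 z 0.1198 Fres_tan 7.2 Frad -3.0 Fz 4.3 w 22.4
   [-0.2  0.6 -6. ]
   [-0.2  1.1 -5.9]
   [-0.2  1.7 -5.8]
   [-0.2  2.2 -5.6]
   [-0.2  2.7 -5.3]
   turn/row [ 0.001  0.002 -0.002]
```

```bash
python3 -m pendant '[{"xyz":[-0.1,0.6,-7.4],"turn":[0,0.008,-0.002],"gripper":18},{"xyz":[-0.1,1,-7.6],"turn":[0,0.009,-0.001],"gripper":18},{"xyz":[-0.1,1.5,-7.7],"turn":[0,0.01,0],"gripper":18},{"xyz":[-0.1,2,-7.6],"turn":[0,0.01,0],"gripper":18},{"xyz":[-0.1,2.5,-7.5],"turn":[0,0.01,0],"gripper":18}]'
python3 -c "
from ck import *
crank((.5037,.1508),6)"
```

```text
time: 24.12
position: [0.5178, 0.2142, 0.1199]
orientation: [2.173, 0.076, -2.199]
wrist_force: [-8.3, 1.3, 6.3]
grip_width: 0.0223
t 24.12 th 77.5 turned 1.339 (40.2mm) pace s/turn 11.2 rad 64.9 z 0.1199 Fres_tan 8.4 Frad -0.5 Fz 6.3 w 22.3
   [-0.2  2.  -5.7]
   [-0.2  2.5 -5.5]
   [-0.2  3.  -5.2]
   [-0.2  3.4 -4.9]
   [-0.2  3.9 -4.6]
   turn/row [0.    0.002 0.   ]
```

```bash
python3 -m pendant '[{"xyz":[-0.1,2.4,-7.7],"turn":[0,0.01,0.001],"gripper":18},{"xyz":[-0.1,2.9,-7.6],"turn":[0,0.01,0.001],"gripper":18},{"xyz":[-0.1,3.4,-7.3],"turn":[0,0.01,0.002],"gripper":18},{"xyz":[-0.1,3.9,-7],"turn":[0,0.01,0.002],"gripper":18},{"xyz":[-0.1,4.3,-6.7],"turn":[0,0.01,0.002],"gripper":18}]'
python3 -c "
from ck import *
crank((.5037,.1508),6)"
```

```text
time: 24.53
position: [0.5309, 0.2098, 0.1203]
orientation: [2.182, 0.081, -2.205]
wrist_force: [-8.1, 5.3, 5.2]
grip_width: 0.0226
t 24.53 th 65.2 turned 1.373 (41.2mm) pace s/turn 12.2 rad 64.9 z 0.1203 Fres_tan 9.6 Frad 1.4 Fz 5.2 w 22.6
   [-0.1  3.1 -5.1]
   [-0.1  3.5 -4.8]
   [-0.1  4.  -4.5]
   [-0.1  4.4 -4.1]
   [-0.1  4.7 -3.7]
   turn/row [-0.001  0.002  0.002]
```

```bash
python3 -m pendant '[{"xyz":[-0.1,4,-7],"turn":[0,0.005,0.002],"gripper":18},{"xyz":[-0.1,4.4,-6.7],"turn":[0,0.005,0.003],"gripper":18},{"xyz":[-0.1,4.8,-6.4],"turn":[0,0.005,0.003],"gripper":18},{"xyz":[-0.1,5.1,-5.8],"turn":[0,0.004,0.004],"gripper":18},{"xyz":[-0.1,5.4,-5.2],"turn":[0,0.004,0.004],"gripper":18}]'
python3 -c "
from ck import *
crank((.5037,.1508),6)"
```

```text
time: 24.95
position: [0.5417, 0.2031, 0.1202]
orientation: [2.169, 0.085, -2.233]
wrist_force: [-5.9, 7.1, 3.2]
grip_width: 0.0227
t 24.95 th 54.0 turned 1.405 (42.1mm) pace s/turn 13.3 rad 64.6 z 0.1202 Fres_tan 9.0 Frad 2.3 Fz 3.2 w 22.7
   [-0.3  3.9 -4.5]
   [-0.3  4.3 -4.1]
   [-0.2  4.7 -3.7]
   [-0.2  5.  -3.2]
   [-0.2  5.3 -2.8]
   turn/row [-0.002  0.006  0.004]
```

```bash
python3 -m pendant '[{"xyz":[-0.3,4.8,-5.8],"turn":[-0.001,0.006,0.005],"gripper":18},{"xyz":[-0.3,5,-5.4],"turn":[-0.001,0.006,0.005],"gripper":18},{"xyz":[-0.2,5.2,-4.9],"turn":[-0.001,0.006,0.005],"gripper":18},{"xyz":[-0.2,5.4,-4.4],"turn":[-0.001,0.006,0.005],"gripper":18},{"xyz":[-0.2,5.5,-3.8],"turn":[-0.001,0.006,0.005],"gripper":18}]'
python3 -c "
from ck import *
crank((.5037,.1508),5.5)"
```

```text
time: 25.37
position: [0.5507, 0.1951, 0.1201]
orientation: [2.169, 0.087, -2.235]
wrist_force: [-4.2, 5.9, 1.6]
grip_width: 0.0224
t 25.37 th 43.3 turned 1.434 (43.0mm) pace s/turn 14.0 rad 64.6 z 0.1201 Fres_tan 7.2 Frad 0.9 Fz 1.6 w 22.4
   [-0.3  4.3 -3.4]
   [-0.3  4.6 -3. ]
   [-0.3  4.8 -2.6]
   [-0.3  5.  -2.2]
   [-0.2  5.2 -1.8]
   turn/row [-0.002  0.006  0.004]
```

```bash
python3 -m pendant '[{"xyz":[-0.3,6.4,-5.2],"turn":[-0.001,0.004,0.004],"gripper":18},{"xyz":[-0.3,6.5,-4.7],"turn":[-0.001,0.004,0.004],"gripper":18},{"xyz":[-0.2,6.4,-4],"turn":[-0.001,0.004,0.004],"gripper":18},{"xyz":[-0.2,6.2,-3.3],"turn":[-0.001,0.004,0.004],"gripper":18},{"xyz":[-0.2,6,-2.6],"turn":[-0.001,0.004,0.004],"gripper":18}]'
python3 -c "
from ck import *
crank((.5037,.1508),5)"
```

```text
time: 25.78
position: [0.5612, 0.18, 0.1199]
orientation: [2.172, 0.094, -2.236]
wrist_force: [-3.7, 3.6, -0.8]
grip_width: 0.0226
t 25.78 th 26.9 turned 1.480 (44.4mm) pace s/turn 9.2 rad 64.5 z 0.1199 Fres_tan 4.9 Frad -1.7 Fz -0.8 w 22.6
   [-0.3  4.6 -1.9]
   [-0.3  4.7 -1.5]
   [-0.3  4.8 -1.2]
   [-0.3  4.9 -0.8]
   [-0.3  5.  -0.4]
   turn/row [-0.002  0.006  0.005]
```

```bash
python3 -m pendant '[{"xyz":[-0.3,4.9,-2],"turn":[-0.002,0.005,0.005],"gripper":18},{"xyz":[-0.3,4.8,-1.6],"turn":[-0.002,0.005,0.005],"gripper":18},{"xyz":[-0.3,4.5,-1.2],"turn":[-0.002,0.005,0.005],"gripper":18},{"xyz":[-0.2,4.2,-0.8],"turn":[-0.001,0.004,0.004],"gripper":18},{"xyz":[-0.2,3.9,-0.4],"turn":[-0.001,0.004,0.004],"gripper":18}]'
python3 -c "
from ck import *
crank((.5037,.1508),4)"
```

```text
time: 26.2
position: [0.5679, 0.1594, 0.1203]
orientation: [2.183, 0.081, -2.195]
wrist_force: [-1.7, -1.5, -1.4]
grip_width: 0.0224
t 26.20 th 7.6 turned 1.533 (46.0mm) pace s/turn 7.8 rad 64.8 z 0.1203 Fres_tan -1.2 Frad -1.9 Fz -1.4 w 22.4
   [-0.1  4.  -0.2]
   [-0.1  4.   0.1]
   [-0.1  4.   0.3]
   [-0.1  4.   0.6]
   [-0.1  3.9  0.8]
   turn/row [0.    0.001 0.001]
```

```bash
python3 -m pendant '[{"xyz":[-0.1,2.9,-0.2],"turn":[0,0.001,0.001],"gripper":18},{"xyz":[-0.1,2.6,0.1],"turn":[0,0.001,0.001],"gripper":18},{"xyz":[-0.1,2.4,0.2],"turn":[0,0.001,0],"gripper":18},{"xyz":[-0.1,2.2,0.3],"turn":[0,0.001,0],"gripper":18},{"xyz":[-0.1,2,0.4],"turn":[0,0.001,0],"gripper":18}]'
python3 -c "
from ck import *
crank((.5037,.1508),2)"
```

```text
time: 26.62
position: [0.5677, 0.1401, 0.1204]
orientation: [2.181, 0.07, -2.187]
wrist_force: [-1.8, -4.4, -1.8]
grip_width: 0.0224
t 26.62 th -9.5 turned 1.581 (47.4mm) pace s/turn 8.8 rad 64.9 z 0.1204 Fres_tan -4.6 Frad -1.0 Fz -1.8 w 22.4
   [-0.   1.9  0.5]
   [-0.   1.9  0.5]
   [-0.   1.9  0.6]
   [-0.   1.9  0.7]
   [-0.   1.9  0.7]
   turn/row [ 0.     0.001 -0.001]
```

```bash
python3 -m pendant '[{"xyz":[-0.1,1.8,0.4],"turn":[0,0.001,-0.001],"gripper":18},{"xyz":[-0.1,1.7,0.5],"turn":[0,0.001,-0.001],"gripper":18},{"xyz":[-0.1,1.6,0.5],"turn":[0,0.001,-0.001],"gripper":18},{"xyz":[-0.1,1.6,0.6],"turn":[0,0,-0.001],"gripper":18},{"xyz":[-0.1,1.5,0.6],"turn":[0,0,-0.001],"gripper":18}]'
python3 -c "
from ck import *
crank((.5037,.1508),2)"
```

```text
time: 27.03
position: [0.5628, 0.1238, 0.1203]
orientation: [2.173, 0.066, -2.19]
wrist_force: [-3.3, -6.1, -1.5]
grip_width: 0.0226
t 27.03 th -24.6 turned 1.623 (48.7mm) pace s/turn 10.0 rad 64.9 z 0.1203 Fres_tan -6.9 Frad -0.5 Fz -1.5 w 22.6
   [-0.   1.7  1. ]
   [-0.   1.7  1. ]
   [-0.   1.7  1.1]
   [-0.   1.7  1.1]
   [-0.   1.6  1.2]
   turn/row [ 0.     0.002 -0.002]
```

```bash
python3 -m pendant '[{"xyz":[-0.1,1.7,0.9],"turn":[0,0.002,-0.002],"gripper":18},{"xyz":[-0.1,1.7,1],"turn":[0,0.002,-0.002],"gripper":18},{"xyz":[-0.1,1.7,1.1],"turn":[0,0.002,-0.002],"gripper":18},{"xyz":[-0.1,1.7,1.2],"turn":[0,0.001,-0.001],"gripper":18},{"xyz":[-0.1,1.7,1.3],"turn":[0,0.001,-0.001],"gripper":18}]'
python3 -c "
from ck import *
crank((.5037,.1508),2.5)"
```

```text
time: 27.45
position: [0.5524, 0.1077, 0.1203]
orientation: [2.168, 0.067, -2.195]
wrist_force: [-4.0, -5.3, -0.2]
grip_width: 0.0226
t 27.45 th -41.5 turned 1.670 (50.1mm) pace s/turn 8.9 rad 65.0 z 0.1203 Fres_tan -6.6 Frad 0.5 Fz -0.2 w 22.6
   [-0.   1.7  1.8]
   [-0.   1.6  1.9]
   [-0.   1.6  1.9]
   [-0.   1.5  2. ]
   [-0.   1.4  2.1]
   turn/row [ 0.     0.003 -0.002]
```

```bash
python3 -m pendant '[{"xyz":[-0.1,1.5,1.7],"turn":[0,0.003,-0.002],"gripper":18},{"xyz":[-0.1,1.5,1.8],"turn":[0,0.003,-0.002],"gripper":18},{"xyz":[-0.1,1.5,1.9],"turn":[0,0.002,-0.002],"gripper":18},{"xyz":[-0.1,1.4,2],"turn":[0,0.002,-0.001],"gripper":18},{"xyz":[-0.1,1.3,2.2],"turn":[0,0.002,-0.001],"gripper":18}]'
python3 -c "
from ck import *
crank((.5037,.1508),2.5)"
```

```text
time: 27.87
position: [0.5374, 0.0952, 0.1203]
orientation: [2.171, 0.072, -2.198]
wrist_force: [-4.1, -3.1, -1.0]
grip_width: 0.0225
t 27.87 th -58.8 turned 1.718 (51.5mm) pace s/turn 8.7 rad 65.0 z 0.1203 Fres_tan -5.1 Frad 0.6 Fz -1.0 w 22.5
   [-0.   1.1  2.2]
   [-0.   1.   2.3]
   [-0.   0.9  2.3]
   [-0.   0.8  2.4]
   [-0.   0.7  2.4]
   turn/row [ 0.     0.002 -0.001]
```

```bash
python3 -m pendant '[{"xyz":[-0.1,1.2,2.4],"turn":[0,0.002,-0.001],"gripper":18},{"xyz":[-0.1,1.1,2.5],"turn":[0,0.002,-0.001],"gripper":18},{"xyz":[-0.1,1,2.7],"turn":[0,0.002,-0.001],"gripper":18},{"xyz":[0,0.9,2.9],"turn":[0,0.001,0],"gripper":18},{"xyz":[0,0.8,3.1],"turn":[0,0.001,0],"gripper":18}]'
python3 -c "
from ck import *
crank((.5037,.1508),3.5)"
```

```text
time: 28.28
position: [0.5217, 0.0883, 0.1204]
orientation: [2.18, 0.075, -2.194]
wrist_force: [-2.0, -2.3, -2.1]
grip_width: 0.022
t 28.28 th -73.9 turned 1.760 (52.8mm) pace s/turn 9.9 rad 65.1 z 0.1204 Fres_tan -2.6 Frad 1.6 Fz -2.1 w 22.0
   [0.  0.6 3.4]
   [0.  0.4 3.5]
   [0.  0.3 3.5]
   [0.  0.1 3.5]
   [ 0.  -0.1  3.5]
   turn/row [0.    0.001 0.   ]
```

```bash
python3 -m pendant '[{"xyz":[0,0.6,3.6],"turn":[0,0.001,0],"gripper":18},{"xyz":[0,0.5,3.7],"turn":[0,0.001,0],"gripper":18},{"xyz":[0,0.3,3.8],"turn":[0,0,0],"gripper":18},{"xyz":[0,0.1,3.9],"turn":[0,0,0],"gripper":18},{"xyz":[0,-0.1,4],"turn":[0,0,0],"gripper":18}]'
python3 -c "
from ck import *
crank((.5037,.1508),3.8)"
```

```text
time: 28.7
position: [0.5029, 0.0858, 0.1206]
orientation: [2.187, 0.076, -2.187]
wrist_force: [-1.0, -1.8, -3.7]
grip_width: 0.0225
t 28.70 th -90.7 turned 1.806 (54.2mm) pace s/turn 8.9 rad 65.1 z 0.1206 Fres_tan -1.0 Frad 1.8 Fz -3.7 w 22.5
   [ 0.  -0.4  3.8]
   [ 0.  -0.6  3.7]
   [ 0.  -0.9  3.7]
   [ 0.  -1.1  3.6]
   [ 0.  -1.3  3.6]
   turn/row [ 0. -0.  0.]
```

```bash
python3 -m pendant '[{"xyz":[0,-0.4,3.9],"turn":[0,0,0],"gripper":18},{"xyz":[0,-0.6,3.8],"turn":[0,0,0],"gripper":18},{"xyz":[0,-0.9,3.7],"turn":[0,0,0],"gripper":18},{"xyz":[0,-1.1,3.7],"turn":[0,0,0],"gripper":18},{"xyz":[0,-1.3,3.6],"turn":[0,0,0],"gripper":18}]'
python3 -c "
from ck import *
crank((.5037,.1508),3.8)"
```

```text
time: 29.12
position: [0.4835, 0.089, 0.1207]
orientation: [2.191, 0.075, -2.183]
wrist_force: [-0.1, -2.4, -3.5]
grip_width: 0.0225
t 29.12 th -108.1 turned 1.855 (55.6mm) pace s/turn 8.6 rad 65.1 z 0.1207 Fres_tan 0.6 Frad 2.3 Fz -3.5 w 22.5
   [ 0.  -1.5  3.5]
   [ 0.  -1.7  3.4]
   [ 0.  -1.9  3.3]
   [ 0.  -2.1  3.2]
   [ 0.  -2.3  3. ]
   turn/row [ 0.    -0.001  0.   ]
```

```bash
python3 -m pendant '[{"xyz":[0,-1.5,3.5],"turn":[0,0,0],"gripper":18},{"xyz":[0,-1.7,3.4],"turn":[0,0,0],"gripper":18},{"xyz":[0,-1.9,3.2],"turn":[0,0,0],"gripper":18},{"xyz":[0,-2.1,3.1],"turn":[0,0,0],"gripper":18},{"xyz":[0,-2.3,2.9],"turn":[0,0,0],"gripper":18}]'
python3 -c "
from ck import *
crank((.5037,.1508),3.8)"
```

```text
time: 29.53
position: [0.4656, 0.0981, 0.1208]
orientation: [2.193, 0.075, -2.181]
wrist_force: [-1.4, -2.1, -3.8]
grip_width: 0.0222
t 29.53 th -125.8 turned 1.904 (57.1mm) pace s/turn 8.4 rad 65.0 z 0.1208 Fres_tan 0.1 Frad 2.5 Fz -3.8 w 22.2
   [ 0.  -2.5  2.8]
   [ 0.  -2.7  2.7]
   [ 0.  -2.8  2.5]
   [ 0.  -3.   2.4]
   [ 0.  -3.1  2.2]
   turn/row [ 0.    -0.001  0.   ]
```

```bash
python3 -m pendant '[{"xyz":[0,-2.4,2.8],"turn":[0,0,0],"gripper":18},{"xyz":[0,-2.6,2.6],"turn":[0,0,0],"gripper":18},{"xyz":[0,-2.8,2.4],"turn":[0,0,0],"gripper":18},{"xyz":[0,-2.9,2.3],"turn":[0,0,0],"gripper":18},{"xyz":[0,-3,2.1],"turn":[0,0,0],"gripper":18}]'
python3 -c "
from ck import *
crank((.5037,.1508),3.8)"
```

```text
time: 29.95
position: [0.4512, 0.1126, 0.1208]
orientation: [2.193, 0.075, -2.182]
wrist_force: [0.1, -1.4, -4.4]
grip_width: 0.0224
t 29.95 th -144.0 turned 1.954 (58.6mm) pace s/turn 8.3 rad 65.0 z 0.1208 Fres_tan 1.2 Frad 0.8 Fz -4.4 w 22.4
   [ 0.  -3.3  1.9]
   [ 0.  -3.4  1.7]
   [ 0.  -3.5  1.5]
   [ 0.  -3.6  1.3]
   [ 0.  -3.6  1.1]
   turn/row [-0.    -0.001  0.   ]
```

```bash
python3 -m pendant '[{"xyz":[0,-3.1,1.8],"turn":[0,0,0],"gripper":18},{"xyz":[0,-3.2,1.6],"turn":[0,0,0],"gripper":18},{"xyz":[0,-3.3,1.4],"turn":[0,0,0],"gripper":18},{"xyz":[0,-3.4,1.2],"turn":[0,0,0],"gripper":18},{"xyz":[0,-3.5,1],"turn":[0,0,0],"gripper":18}]'
python3 -c "
from ck import *
crank((.5037,.1508),3.7)"
```

```text
time: 30.37
position: [0.442, 0.1307, 0.1208]
orientation: [2.194, 0.076, -2.182]
wrist_force: [0.1, -1.3, -3.5]
grip_width: 0.0225
t 30.37 th -162.0 turned 2.004 (60.1mm) pace s/turn 8.3 rad 64.9 z 0.1208 Fres_tan 1.3 Frad 0.3 Fz -3.5 w 22.5
   [ 0.1 -3.6  0.8]
   [ 0.1 -3.6  0.6]
   [ 0.1 -3.7  0.4]
   [ 0.1 -3.7  0.2]
   [ 0.1 -3.7 -0. ]
   turn/row [-0.    -0.001  0.   ]
```

```bash
python3 -m pendant '[{"xyz":[0,-3.5,0.8],"turn":[0,0,0],"gripper":18},{"xyz":[0,-3.6,0.6],"turn":[0,0,0],"gripper":18},{"xyz":[0,-3.6,0.4],"turn":[0,0,0],"gripper":18},{"xyz":[0,-3.6,0.2],"turn":[0,0,0],"gripper":18},{"xyz":[0,-3.6,0],"turn":[0,0,0],"gripper":18}]'
python3 -c "
from ck import *
crank((.5037,.1508),3.7)
o=r.get_obs();print(o['position'].tolist(),o['orientation'].tolist())
im=r.capture('wrist'); cv2.imwrite('pics/w21.png',im[:,:,::-1])
crop('pics/w21.png','pics/w21a.png',400,0,560,240,3)"
```

```text
time: 30.78
position: [0.4388, 0.1507, 0.1208]
orientation: [2.195, 0.076, -2.181]
wrist_force: [1.2, -1.3, -5.0]
grip_width: 0.0223
t 30.78 th -179.9 turned 2.054 (61.6mm) pace s/turn 8.4 rad 64.9 z 0.1208 Fres_tan 1.3 Frad -1.1 Fz -5.0 w 22.3
   [ 0.1 -3.7 -0.3]
   [ 0.1 -3.7 -0.5]
   [ 0.1 -3.6 -0.7]
   [ 0.1 -3.6 -0.9]
   [ 0.1 -3.5 -1.1]
   turn/row [-0.    -0.001  0.   ]
[0.4388378014373876, 0.15067288594819095, 0.12081276777857758] [2.1952375634841412, 0.07625247499237175, -2.1813019435025502]
```

View pics/w21a.png

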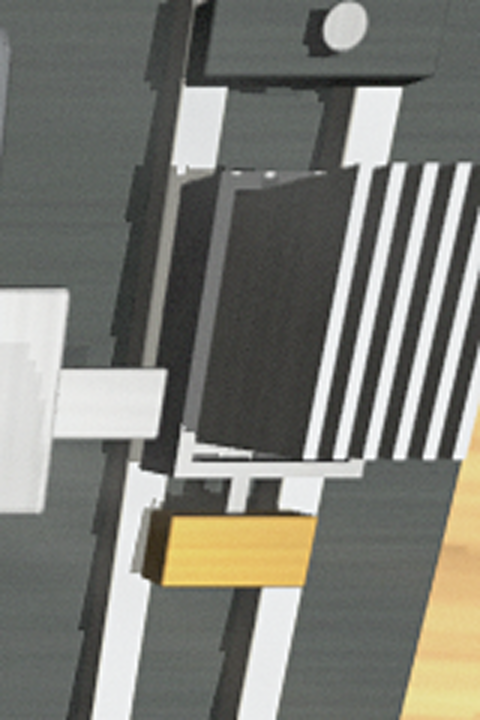

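```bash
python3 -c "
from h import *
C=calw([0.43884,0.150673,0.120813],[2.19524,0.07625,-2.1813])
f=lambda u,v,z:unp('w',u/3+400,v/3,z,C)
e=np.array([np.cos(.068),np.sin(.068),0])
a=f(225,170,.04);re=f(260,477,.04);c=f(205,87,.022);c2=f(380,87,.022)
print('front',a@e,'rear',re@e,'len',(a-re)@e,'collar',c@e,c2@e,'gap',(c-a)@e,(c-re)@e-.073)
C0=calw([0.43939,0.160205,0.120794],[2.18954,0.07627,-2.18302])
g=lambda u,v,z:unp('w',u/3+440,v/3,z,C0)
print('before: front',g(200,306,.04)@e,'rear',g(130,590,.04)@e,'collar',g(130,92,.022)@e)
"
```

```text
front 0.5632940031099725 rear 0.4900436043467139 len 0.07325039876325852 collar 0.5853151149709992 0.585287655327584 gap 0.022021111861026687 0.022271510624285215
before: front 0.5336586303419338 rear 0.4608322329075235 collar 0.5853070361661148
```

```bash
python3 -m pendant '[{"xyz":[0,-3.7,-0.3],"turn":[0,0,0],"gripper":18},{"xyz":[0,-3.7,-0.5],"turn":[0,0,0],"gripper":18},{"xyz":[0,-3.6,-0.7],"turn":[0,0,0],"gripper":18},{"xyz":[0,-3.6,-0.9],"turn":[0,0,0],"gripper":18},{"xyz":[0,-3.5,-1.1],"turn":[0,0,0],"gripper":18}]'
python3 -c "
from ck import *
crank((.5037,.1508),3.8)"
```

```text
time: 31.25
position: [0.4421, 0.1708, 0.1208]
orientation: [2.197, 0.076, -2.18]
wrist_force: [0.9, -2.9, -6.1]
grip_width: 0.0225
t 31.25 th 162.0 turned 2.104 (63.1mm) pace s/turn 9.3 rad 64.8 z 0.1208 Fres_tan 2.5 Frad -1.7 Fz -6.1 w 22.5
   [ 0.1 -3.5 -1.5]
   [ 0.1 -3.4 -1.7]
   [ 0.1 -3.3 -1.9]
   [ 0.1 -3.2 -2.1]
   [ 0.1 -3.1 -2.3]
   turn/row [-0.    -0.002  0.   ]
```

```bash
python3 -m pendant '[{"xyz":[0.1,-3.5,-1.6],"turn":[0,0,0],"gripper":18},{"xyz":[0.1,-3.4,-1.8],"turn":[0,0,0],"gripper":18},{"xyz":[0.1,-3.3,-2],"turn":[0,0,0],"gripper":18},{"xyz":[0.1,-3.2,-2.2],"turn":[0,0,0],"gripper":18},{"xyz":[0.1,-3.1,-2.4],"turn":[0,0,0],"gripper":18}]'
python3 -c "
from ck import *
crank((.5037,.1508),4.2)"
```

```text
time: 31.67
position: [0.4514, 0.1892, 0.1207]
orientation: [2.195, 0.076, -2.179]
wrist_force: [-0.3, -3.4, -2.8]
grip_width: 0.0223
t 31.67 th 143.7 turned 2.155 (64.7mm) pace s/turn 8.2 rad 64.9 z 0.1207 Fres_tan 2.9 Frad -1.8 Fz -2.8 w 22.3
   [ 0.1 -3.1 -2.8]
   [ 0.1 -2.9 -3. ]
   [ 0.1 -2.7 -3.2]
   [ 0.1 -2.5 -3.4]
   [ 0.1 -2.3 -3.5]
   turn/row [ 0.    -0.001  0.   ]
```

```bash
python3 -m pendant '[{"xyz":[0,-3,-2.8],"turn":[0,0,0],"gripper":18},{"xyz":[0,-2.9,-3],"turn":[0,0,0],"gripper":18},{"xyz":[0,-2.7,-3.2],"turn":[0,0,0],"gripper":18},{"xyz":[0,-2.5,-3.4],"turn":[0,0,0],"gripper":18},{"xyz":[0,-2.3,-3.7],"turn":[0,0,0],"gripper":18}]'
python3 -c "
from ck import *
crank((.5037,.1508),4.6)"
```

```text
time: 32.08
position: [0.466, 0.2037, 0.1205]
orientation: [2.187, 0.073, -2.182]
wrist_force: [-1.2, -5.0, -1.5]
grip_width: 0.0222
t 32.08 th 125.5 turned 2.206 (66.2mm) pace s/turn 8.2 rad 65.0 z 0.1205 Fres_tan 3.9 Frad -3.4 Fz -1.5 w 22.2
   [ 0.  -2.3 -4. ]
   [ 0.  -2.  -4.2]
   [ 0.  -1.7 -4.3]
   [ 0.  -1.4 -4.4]
   [ 0.  -1.1 -4.5]
   turn/row [ 0.    -0.    -0.001]
```

```bash
python3 -m pendant '[{"xyz":[0,-2.3,-4],"turn":[0,0,0],"gripper":18},{"xyz":[0,-2.1,-4.4],"turn":[0,0.001,0],"gripper":18},{"xyz":[0,-1.9,-4.8],"turn":[0,0.001,0],"gripper":18},{"xyz":[0,-1.6,-5.2],"turn":[0,0.002,0],"gripper":18},{"xyz":[0,-1.3,-5.6],"turn":[0,0.002,0],"gripper":18}]'
python3 -c "
from ck import *
crank((.5037,.1508),6)"
```

```text
time: 32.5
position: [0.4843, 0.2128, 0.1201]
orientation: [2.174, 0.069, -2.188]
wrist_force: [-4.4, -6.0, 2.2]
grip_width: 0.0223
t 32.50 th 107.3 turned 2.256 (67.7mm) pace s/turn 8.3 rad 65.0 z 0.1201 Fres_tan 6.0 Frad -4.4 Fz 2.2 w 22.3
   [-0.1 -1.1 -5.9]
   [-0.1 -0.6 -6. ]
   [-0.1 -0.  -6. ]
   [-0.1  0.5 -6. ]
   [-0.1  1.1 -5.9]
   turn/row [ 0.001  0.001 -0.002]
```

```bash
python3 -m pendant '[{"xyz":[0,-1.1,-6.6],"turn":[0,0.002,-0.001],"gripper":18},{"xyz":[0,-0.8,-7],"turn":[0,0.003,-0.001],"gripper":18},{"xyz":[0,-0.4,-7.4],"turn":[0,0.003,-0.001],"gripper":18},{"xyz":[0,0.1,-7.8],"turn":[0,0.004,0],"gripper":18},{"xyz":[0,0.6,-8],"turn":[0,0.004,0],"gripper":18}]'
python3 -c "
from ck import *
crank((.5037,.1508),8)"
```

```text
time: 32.92
position: [0.5062, 0.2157, 0.1196]
orientation: [2.152, 0.069, -2.206]
wrist_force: [-8.4, -3.7, 5.0]
grip_width: 0.0224
t 32.92 th 87.8 turned 2.311 (69.3mm) pace s/turn 7.7 rad 64.9 z 0.1196 Fres_tan 8.3 Frad -4.0 Fz 5.0 w 22.4
   [-0.4  1.4 -7.9]
   [-0.4  2.3 -7.6]
   [-0.3  3.2 -7.3]
   [-0.3  4.1 -6.8]
   [-0.3  4.9 -6.3]
   turn/row [ 0.001  0.005 -0.002]
```

```bash
python3 -m pendant '[{"xyz":[-0.3,1.1,-7.6],"turn":[0,0.004,-0.001],"gripper":18},{"xyz":[-0.3,1.6,-7.5],"turn":[0,0.004,0],"gripper":18},{"xyz":[-0.3,2.2,-7.4],"turn":[0,0.005,0],"gripper":18},{"xyz":[-0.2,2.8,-7.2],"turn":[0,0.005,0],"gripper":18},{"xyz":[-0.2,3.3,-7],"turn":[0,0.005,0],"gripper":18}]'
python3 -c "
from ck import *
crank((.5037,.1508),8)"
```

```text
time: 33.33
position: [0.5233, 0.2124, 0.1195]
orientation: [2.134, 0.076, -2.234]
wrist_force: [-8.1, 2.7, 3.5]
grip_width: 0.0224
t 33.33 th 72.3 turned 2.354 (70.6mm) pace s/turn 9.7 rad 64.6 z 0.1195 Fres_tan 8.6 Frad 0.1 Fz 3.5 w 22.4
   [-0.5  3.3 -7.2]
   [-0.5  4.2 -6.8]
   [-0.5  5.  -6.2]
   [-0.5  5.7 -5.5]
   [-0.4  6.4 -4.8]
   turn/row [0.001 0.009 0.   ]
```

```bash
python3 -m pendant '[{"xyz":[-0.4,3.2,-7.5],"turn":[0,0.006,0.001],"gripper":18},{"xyz":[-0.4,3.7,-7.3],"turn":[0,0.006,0.001],"gripper":18},{"xyz":[-0.4,4.2,-7],"turn":[0,0.006,0.001],"gripper":18},{"xyz":[-0.3,4.7,-6.6],"turn":[0,0.006,0.002],"gripper":18},{"xyz":[-0.3,5.1,-6.2],"turn":[0,0.006,0.002],"gripper":18}]'
python3 -c "
from ck import *
crank((.5037,.1508),7)"
```

```text
time: 33.75
position: [0.5388, 0.2048, 0.1194]
orientation: [2.13, 0.085, -2.253]
wrist_force: [-7.9, 4.3, 2.6]
grip_width: 0.0225
t 33.75 th 57.0 turned 2.396 (71.9mm) pace s/turn 9.8 rad 64.4 z 0.1194 Fres_tan 9.0 Frad -0.6 Fz 2.6 w 22.5
   [-0.6  4.4 -5.4]
   [-0.6  4.9 -4.9]
   [-0.5  5.4 -4.3]
   [-0.5  5.9 -3.7]
   [-0.5  6.3 -3.1]
   turn/row [-0.     0.011  0.002]
```

```bash
python3 -m pendant '[{"xyz":[-0.5,4.7,-6],"turn":[0,0.007,0.003],"gripper":18},{"xyz":[-0.5,5.1,-5.6],"turn":[0,0.007,0.003],"gripper":18},{"xyz":[-0.4,5.4,-5.1],"turn":[0,0.007,0.003],"gripper":18},{"xyz":[-0.4,5.6,-4.5],"turn":[0,0.007,0.003],"gripper":18},{"xyz":[-0.3,5.7,-3.9],"turn":[0,0.007,0.003],"gripper":18}]'
python3 -c "
from ck import *
crank((.5037,.1508),5.5)"
```

```text
time: 34.17
position: [0.5505, 0.195, 0.1196]
orientation: [2.145, 0.092, -2.253]
wrist_force: [-5.9, 5.4, 1.4]
grip_width: 0.0224
t 34.17 th 43.4 turned 2.434 (73.0mm) pace s/turn 11.0 rad 64.3 z 0.1196 Fres_tan 8.0 Frad -0.5 Fz 1.4 w 22.4
   [-0.4  4.2 -3.4]
   [-0.4  4.5 -3. ]
   [-0.4  4.8 -2.6]
   [-0.4  5.  -2.2]
   [-0.4  5.2 -1.8]
   turn/row [-0.001  0.01   0.005]
```

```bash
python3 -m pendant '[{"xyz":[-0.4,5.4,-4.6],"turn":[-0.001,0.005,0.005],"gripper":18},{"xyz":[-0.4,5.5,-4],"turn":[-0.001,0.005,0.005],"gripper":18},{"xyz":[-0.4,5.4,-3.3],"turn":[-0.001,0.005,0.005],"gripper":18},{"xyz":[-0.3,5.3,-2.7],"turn":[-0.001,0.005,0.005],"gripper":18},{"xyz":[-0.3,5.1,-2.2],"turn":[-0.001,0.005,0.005],"gripper":18}]'
python3 -c "
from ck import *
crank((.5037,.1508),5)"
```

```text
time: 34.58
position: [0.559, 0.1836, 0.1196]
orientation: [2.154, 0.092, -2.242]
wrist_force: [-4.6, 3.8, -0.9]
grip_width: 0.0223
t 34.58 th 30.7 turned 2.469 (74.1mm) pace s/turn 11.9 rad 64.3 z 0.1196 Fres_tan 5.7 Frad -2.0 Fz -0.9 w 22.3
   [-0.4  4.4 -2.2]
   [-0.4  4.6 -1.9]
   [-0.3  4.7 -1.5]
   [-0.3  4.8 -1.1]
   [-0.3  4.9 -0.8]
   turn/row [-0.001  0.008  0.004]
```

```bash
python3 -m pendant '[{"xyz":[-0.3,5.2,-2.9],"turn":[-0.001,0.005,0.004],"gripper":18},{"xyz":[-0.3,5.2,-2.3],"turn":[-0.001,0.005,0.004],"gripper":18},{"xyz":[-0.3,4.9,-1.7],"turn":[-0.001,0.005,0.004],"gripper":18},{"xyz":[-0.3,4.5,-1.2],"turn":[-0.001,0.005,0.004],"gripper":18},{"xyz":[-0.3,4.1,-0.8],"turn":[-0.001,0.004,0.003],"gripper":18}]'
python3 -c "
from ck import *
crank((.5037,.1508),4)"
```

```text
time: 35.0
position: [0.566, 0.1677, 0.12]
orientation: [2.17, 0.09, -2.214]
wrist_force: [-2.3, -1.0, -2.7]
grip_width: 0.0223
t 35.00 th 15.2 turned 2.512 (75.4mm) pace s/turn 9.7 rad 64.5 z 0.1200 Fres_tan -0.4 Frad -2.5 Fz -2.7 w 22.3
   [-0.2  3.9 -0.7]
   [-0.2  3.9 -0.5]
   [-0.2  4.  -0.3]
   [-0.2  4.  -0. ]
   [-0.1  4.   0.2]
   turn/row [0.    0.004 0.003]
```

```bash
python3 -m pendant '[{"xyz":[-0.2,3.4,-0.6],"turn":[0,0.003,0.003],"gripper":18},{"xyz":[-0.2,3,-0.4],"turn":[0,0.003,0.002],"gripper":18},{"xyz":[-0.1,2.7,-0.1],"turn":[0,0.003,0.002],"gripper":18},{"xyz":[-0.1,2.4,0.1],"turn":[0,0.002,0.001],"gripper":18},{"xyz":[-0.1,2.1,0.2],"turn":[0,0.002,0.001],"gripper":18}]'
python3 -c "
from ck import *
crank((.5037,.1508),2)"
```

```text
time: 35.42
position: [0.5685, 0.1488, 0.1203]
orientation: [2.179, 0.073, -2.192]
wrist_force: [-2.1, -5.0, -1.6]
grip_width: 0.0223
t 35.42 th -1.7 turned 2.559 (76.8mm) pace s/turn 8.9 rad 64.8 z 0.1203 Fres_tan -5.1 Frad -2.0 Fz -1.6 w 22.3
   [-0.   2.   0.2]
   [-0.   2.   0.3]
   [-0.   2.   0.3]
   [-0.   2.   0.4]
   [-0.   2.   0.4]
   turn/row [ 0.     0.001 -0.   ]
```

```bash
python3 -m pendant '[{"xyz":[-0.1,1.9,0.2],"turn":[0,0.001,0],"gripper":18},{"xyz":[-0.1,1.8,0.3],"turn":[0,0.001,0],"gripper":18},{"xyz":[-0.1,1.7,0.4],"turn":[0,0.001,0],"gripper":18},{"xyz":[-0.1,1.7,0.5],"turn":[0,0.001,-0.001],"gripper":18},{"xyz":[-0.1,1.6,0.5],"turn":[0,0,-0.001],"gripper":18}]'
python3 -c "
from ck import *
crank((.5037,.1508),2)"
```

```text
time: 35.83
position: [0.5663, 0.1336, 0.1204]
orientation: [2.177, 0.068, -2.188]
wrist_force: [-3.5, -6.4, -2.1]
grip_width: 0.0223
t 35.83 th -15.3 turned 2.597 (77.9mm) pace s/turn 11.0 rad 64.9 z 0.1204 Fres_tan -7.1 Frad -1.7 Fz -2.1 w 22.3
   [0.  1.9 0.7]
   [0.  1.9 0.7]
   [0.  1.8 0.8]
   [0.  1.8 0.8]
   [0.  1.8 0.9]
   turn/row [ 0.     0.001 -0.002]
```

```bash
python3 -m pendant '[{"xyz":[-0.1,2,0.7],"turn":[0,0.001,-0.002],"gripper":18},{"xyz":[-0.1,1.9,0.8],"turn":[0,0.001,-0.002],"gripper":18},{"xyz":[-0.1,1.8,0.9],"turn":[0,0.001,-0.002],"gripper":18},{"xyz":[-0.1,1.7,1],"turn":[0,0.001,-0.001],"gripper":18},{"xyz":[-0.1,1.7,1.1],"turn":[0,0.001,-0.001],"gripper":18}]'
python3 -c "
from ck import *
crank((.5037,.1508),2)"
```

```text
time: 36.25
position: [0.559, 0.1168, 0.1203]
orientation: [2.171, 0.068, -2.191]
wrist_force: [-3.4, -5.8, -1.2]
grip_width: 0.0223
t 36.25 th -31.6 turned 2.642 (79.3mm) pace s/turn 9.3 rad 65.0 z 0.1203 Fres_tan -6.7 Frad 0.2 Fz -1.2 w 22.3
   [-0.   1.6  1.2]
   [-0.   1.6  1.2]
   [-0.   1.5  1.3]
   [-0.   1.5  1.3]
   [-0.   1.5  1.4]
   turn/row [ 0.001  0.002 -0.002]
```

```bash
python3 -m pendant '[{"xyz":[-0.1,1.7,1.3],"turn":[0,0.002,-0.002],"gripper":18},{"xyz":[-0.1,1.7,1.3],"turn":[0,0.002,-0.002],"gripper":18},{"xyz":[-0.1,1.6,1.4],"turn":[0,0.002,-0.002],"gripper":18},{"xyz":[-0.1,1.6,1.5],"turn":[0,0.002,-0.001],"gripper":18},{"xyz":[-0.1,1.6,1.6],"turn":[0,0.002,-0.001],"gripper":18}]'
python3 -c "
from ck import *
crank((.5037,.1508),2.5)"
```

```text
time: 36.67
position: [0.547, 0.1023, 0.1203]
orientation: [2.169, 0.071, -2.194]
wrist_force: [-4.0, -3.3, -1.6]
grip_width: 0.0222
t 36.67 th -48.2 turned 2.688 (80.7mm) pace s/turn 9.0 rad 65.0 z 0.1203 Fres_tan -5.1 Frad -0.2 Fz -1.6 w 22.2
   [-0.   1.5  2. ]
   [-0.   1.4  2.1]
   [-0.   1.3  2.1]
   [-0.   1.2  2.2]
   [-0.   1.2  2.2]
   turn/row [ 0.001  0.002 -0.001]
```

```bash
python3 -m pendant '[{"xyz":[-0.1,1.4,2],"turn":[0,0.002,-0.001],"gripper":18},{"xyz":[-0.1,1.4,2.1],"turn":[0,0.002,-0.001],"gripper":18},{"xyz":[-0.1,1.3,2.2],"turn":[0,0.002,-0.001],"gripper":18},{"xyz":[-0.1,1.2,2.4],"turn":[0,0.002,0],"gripper":18},{"xyz":[-0.1,1.1,2.5],"turn":[0,0.001,0],"gripper":18}]'
python3 -c "
from ck import *
crank((.5037,.1508),2.5)
o=r.get_obs();print(o['position'].tolist(),o['orientation'].tolist())
im=r.capture('wrist'); cv2.imwrite('pics/w22.png',im[:,:,::-1])"
```

```text
time: 37.08
position: [0.5319, 0.0922, 0.1206]
orientation: [2.172, 0.072, -2.194]
wrist_force: [-2.8, -3.2, -2.2]
grip_width: 0.0225
t 37.08 th -64.4 turned 2.733 (82.0mm) pace s/turn 9.3 rad 65.0 z 0.1206 Fres_tan -3.9 Frad 1.7 Fz -2.2 w 22.5
   [0.  0.9 2.3]
   [0.  0.8 2.4]
   [0.  0.7 2.4]
   [0.  0.6 2.4]
   [0.  0.5 2.4]
   turn/row [ 0.001  0.002 -0.001]
[0.531853509780646, 0.09216873528007676, 0.12056237646691542] [2.171967142657949, 0.07202699273833817, -2.194002798523031]
```

View pics/w22.png

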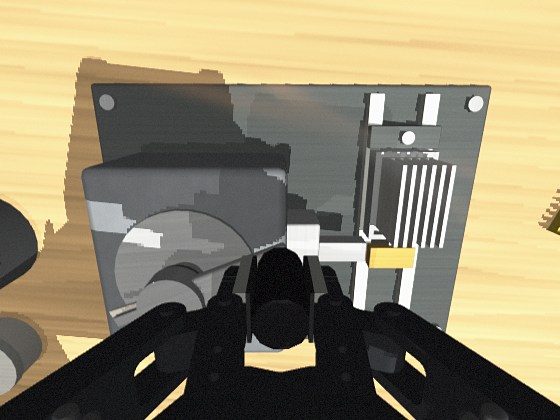

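```bash
python3 -c "
from h import *
crop('pics/w22.png','pics/w22a.png',350,85,470,275,5)"
```

```text
(no output)
```

View pics/w22a.png

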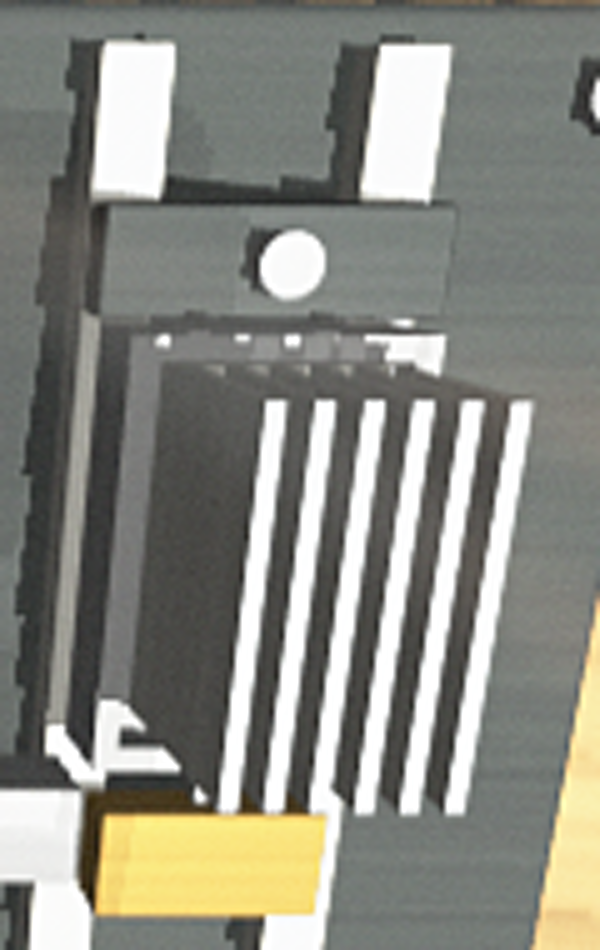

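```bash
python3 -c "
from h import *
C=calw([0.53185,0.092169,0.120562],[2.171967,0.072027,-2.194003])
f=lambda u,v,z:unp('w',u/5+350,v/5+85,z,C)
e=np.array([np.cos(.068),np.sin(.068),0])
for v in (331,335,338): print(v,f(280,v,.04)@e)
for z in (.028,.034,.04): print('col top rear',z,f(280,318,z)@e,'front',f(280,205,z)@e)
"
```

```text
331 0.5839229845569365
335 0.5833062783922071
338 0.5828431459270091
col top rear 0.028 0.5846381379045952 front 0.6024152760214015
col top rear 0.034 0.5852795484217747 front 0.6026528256185065
col top rear 0.04 0.5859209589389542 front 0.6028903752156115
```

```bash
python3 -m pendant '[{"xyz":[0,1.1,3],"turn":[0,0.001,0],"gripper":18},{"xyz":[0,1,3.2],"turn":[0,0.001,0],"gripper":18},{"xyz":[0,0.8,3.4],"turn":[0,0.001,0],"gripper":18},{"xyz":[0,0.6,3.5],"turn":[0,0,0],"gripper":18},{"xyz":[0,0.4,3.6],"turn":[0,0,0],"gripper":18}]'
python3 -c "
from ck import *
crank((.5037,.1508),3.5)"
```

```text
time: 37.55
position: [0.5146, 0.0866, 0.1208]
orientation: [2.178, 0.072, -2.188]
wrist_force: [-1.7, -2.5, -3.8]
grip_width: 0.0224
t 37.55 th -80.3 turned 2.778 (83.3mm) pace s/turn 10.5 rad 65.1 z 0.1208 Fres_tan -2.1 Frad 2.2 Fz -3.8 w 22.4
   [0.1 0.2 3.5]
   [0.1 0.  3.5]
   [ 0.1 -0.1  3.5]
   [ 0.1 -0.3  3.5]
   [ 0.1 -0.5  3.5]
   turn/row [ 0.001  0.001 -0.001]
```

```bash
python3 -m pendant '[{"xyz":[0,0.2,3.7],"turn":[0,0.001,0],"gripper":18},{"xyz":[0,0,3.7],"turn":[0,0,0],"gripper":18},{"xyz":[0,-0.2,3.7],"turn":[0,0,0],"gripper":18},{"xyz":[0,-0.4,3.6],"turn":[0,0,0],"gripper":18},{"xyz":[0,-0.6,3.5],"turn":[0,0,0],"gripper":18}]'
python3 -c "
from ck import *
crank((.5037,.1508),3.5)"
```

```text
time: 37.97
position: [0.5015, 0.0859, 0.1214]
orientation: [2.195, 0.071, -2.17]
wrist_force: [4.3, -3.0, -9.8]
grip_width: 0.0225
t 37.97 th -92.0 turned 2.810 (84.3mm) pace s/turn 12.9 rad 65.0 z 0.1214 Fres_tan 4.4 Frad 2.8 Fz -9.8 w 22.5
   [ 0.1 -0.5  3.5]
   [ 0.1 -0.6  3.4]
   [ 0.1 -0.8  3.4]
   [ 0.1 -1.   3.4]
   [ 0.1 -1.2  3.3]
   turn/row [ 0.001 -0.002 -0.001]
```

```bash
python3 -m pendant '[{"xyz":[0,-0.5,3.5],"turn":[0,-0.001,0],"gripper":18},{"xyz":[0,-0.6,3.5],"turn":[0,-0.001,0],"gripper":18},{"xyz":[0,-0.7,3.4],"turn":[0,0,0],"gripper":18},{"xyz":[0,-0.8,3.2],"turn":[0,0,0],"gripper":18},{"xyz":[0,-0.9,3],"turn":[0,0,0],"gripper":18}]'
python3 -c "
from ck import *
crank((.5037,.1508),3.5)
o=r.get_obs();print(o['position'].tolist(),o['orientation'].tolist())"
```

```text
time: 38.38
position: [0.4976, 0.0863, 0.1218]
orientation: [2.22, 0.067, -2.139]
wrist_force: [7.0, -4.9, -11.1]
grip_width: 0.0226
t 38.38 th -95.4 turned 2.819 (84.6mm) pace s/turn 43.8 rad 64.8 z 0.1218 Fres_tan 7.4 Frad 4.2 Fz -11.1 w 22.6
   [ 0.1 -0.6  3.4]
   [ 0.1 -0.8  3.4]
   [ 0.1 -1.   3.4]
   [ 0.1 -1.2  3.3]
   [ 0.1 -1.4  3.2]
   turn/row [ 0.001 -0.007 -0.002]
[0.4976158859401592, 0.0862711240640214, 0.12175320986913005] [2.2203302622804935, 0.06673671866348627, -2.1387098258607047]
```

```bash
python3 -c "
from h import *
im=r.capture('wrist'); cv2.imwrite('pics/w23.png',im[:,:,::-1]); crop('pics/w23.png','pics/w23a.png',350,60,490,250,4)
print(r.get_obs()['wrist_force'])"
```

```text
[  6.56990083  -3.9622666  -10.90206583]
```

View pics/w23a.png

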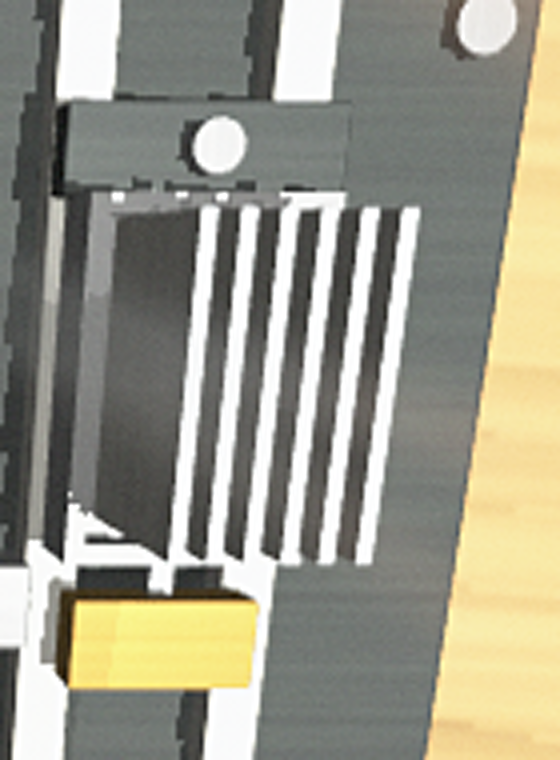

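```bash
python3 -m pendant '[{"xyz":[0,0,0],"turn":[0,0,0],"gripper":26},{"xyz":[0,0,0],"turn":[0,0,0],"gripper":34},{"xyz":[0,0,0],"turn":[0,0,0],"gripper":42},{"xyz":[0,0,0],"turn":[0,0,0],"gripper":46},{"xyz":[0,0,0],"turn":[0,0,0],"gripper":46}]'
python3 -c "
from h import *
p=r.get_obs()['position']
to([p[0],p[1],.24],.068+np.pi/2,n=5)
im=r.capture('wrist'); cv2.imwrite('pics/w24.png',im[:,:,::-1])"
```

```text
time: 38.85
position: [0.4981, 0.0882, 0.124]
orientation: [2.226, 0.068, -2.139]
wrist_force: [-0.3, 0.3, -0.0]
grip_width: 0.0462
pos [0.4981 0.0882 0.124 ] yaw -1.5016955137468981 q [-0.0436  0.4721  1.8363 -0.0051  0.7926  1.4615] F [-0.3108  0.2903 -0.0142] w 0.04618515824759639 t 38.85
total: d_world mm [  0.       0.     116.0349] turn [ 0.0013 -0.0399 -0.0082]
  row [-23.2   0.2  -0.9] [ 0.0003 -0.008  -0.0016]
  row [-23.2   0.2  -0.7] [ 0.0003 -0.008  -0.0016]
  row [-23.2   0.1  -0.6] [ 0.0003 -0.008  -0.0016]
  row [-23.2   0.1  -0.4] [ 0.0003 -0.008  -0.0016]
  row [-23.2   0.   -0.2] [ 0.0003 -0.008  -0.0016]
```

View pics/w24.png

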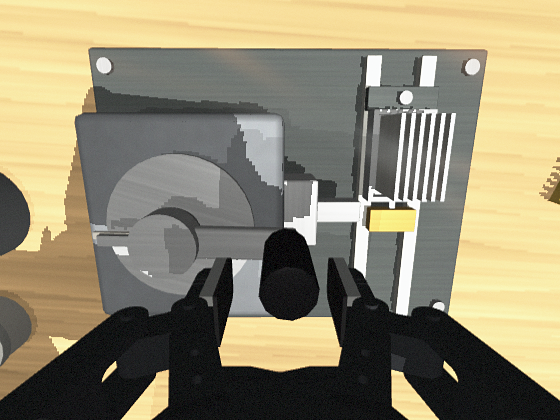

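```bash
python3 -m pendant '[{"xyz":[-10,0.5,0],"turn":[0,0,0],"gripper":46},{"xyz":[-20,0.3,-0.8],"turn":[0,0,0],"gripper":46},{"xyz":[-25,0,-1],"turn":[0,0,0],"gripper":46},{"xyz":[-28,0,-1],"turn":[0,0,0],"gripper":46},{"xyz":[-28,0,-1],"turn":[0,0,0],"gripper":46}]'
python3 -m pendant '[{"xyz":[-15,0,0],"turn":[0,0,0],"gripper":46},{"xyz":[-5,0,0],"turn":[0,0,0],"gripper":46},{"xyz":[0,0,0],"turn":[0,0,0],"gripper":46},{"xyz":[0,0,0],"turn":[0,0,0],"gripper":46},{"xyz":[0,0,0],"turn":[0,0,0],"gripper":46}]'
python3 -c "
from h import *
o=r.get_obs();print(o['position'],o['wrist_force'],o['time'],o['orientation'].tolist())
im=r.capture('wrist'); cv2.imwrite('pics/w25.png',im[:,:,::-1])
im=r.capture('side'); cv2.imwrite('pics/s25.png',im[:,:,::-1])
im=r.capture('top'); cv2.imwrite('pics/t25.png',im[:,:,::-1])
crop('pics/w25.png','pics/w25a.png',300,40,460,260,3);crop('pics/s25.png','pics/s25a.png',170,130,330,270,4)"
```

```text
time: 39.32
position: [0.4908, 0.0897, 0.2331]
orientation: [2.207, 0.072, -2.161]
wrist_force: [0.6, 0.4, -0.1]
grip_width: 0.0458
time: 39.73
position: [0.4922, 0.0908, 0.2595]
orientation: [2.22, 0.073, -2.149]
wrist_force: [0.6, -0.4, -0.8]
grip_width: 0.0461
[0.4922022  0.09081848 0.25952273] [ 0.60585039 -0.42040403 -0.76749351] 39.7333 [2.219586589129793, 0.07343759506253994, -2.148881030763431]
```

View pics/w25.png

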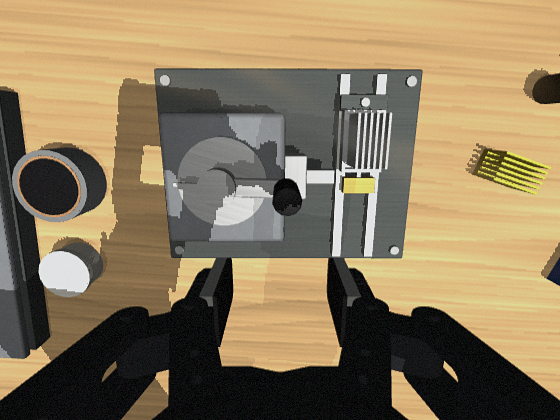

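View pics/w25a.png

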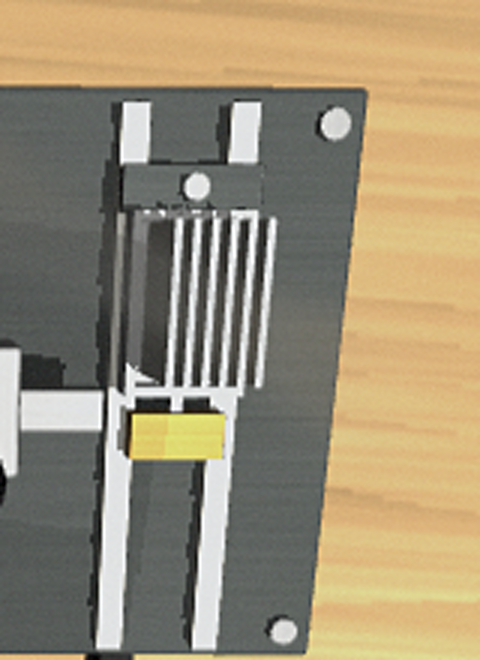

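View pics/s25a.png

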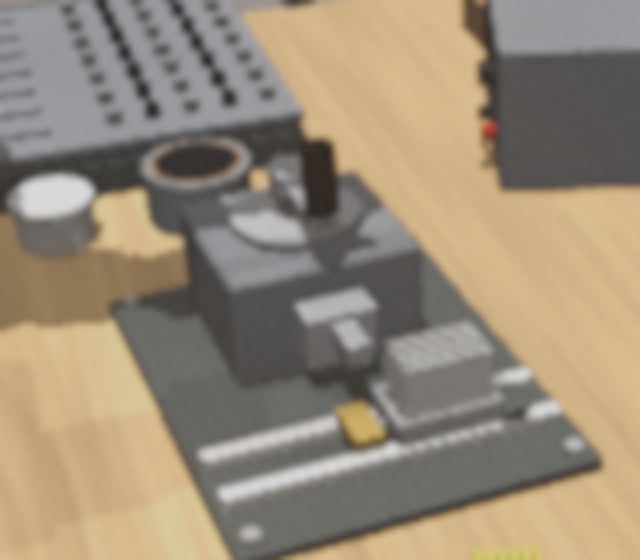

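View pics/t25.png

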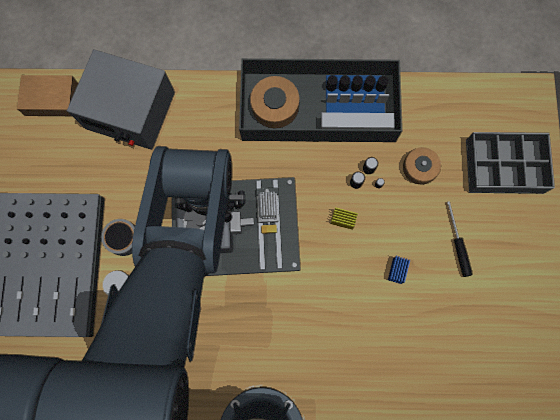

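```bash
python3 -c "
from h import *
C=calw([0.4922022,0.09081848,0.25952273],[2.219586589,0.073437595,-2.148881031])
e=np.array([np.cos(.068),np.sin(.068),0])
print('front',unp('w',300+200/3,40+213/3,.04,C)@e,'collar',unp('w',300+200/3,40+207/3,.034,C)@e)
print(r.hand_in())"
```

```text
front 0.5837834065615186 collar 0.5863283843499386
the job is handed in; nothing more can be done
None
```

The heat sink stands upright in the nest, and I cranked clockwise about 2.8 turns, past the heavy point three times, until the slide met its stop. Then I let go and raised the hand. I handed in at about 40 s.

**Last checks**
- **Stop:** With the knob at rest or turning freely, the force there would be about −1 N. It rose to about 7 N at 84 mm of feed, and the crank stopped advancing, well under the 25 N limit. The close-up taken while still holding showed the slide touching the collar.
- **After letting go:** The pictures show the slide at the collar, the heat sink upright and the bystanders unmoved. The robot was clear of everything.
- **Disagreement:** My last measurement, from higher up, put the slide's front edge about 2.5 mm short of the collar. From that distance it is only good to 2–3 mm, so I relied on the force and the close-up.

**What was not clean**
- **Pace:** The crank was not perfectly even. It ran mostly at 8–10 s a turn, fastest at about 7 s, and slowed to 10–14 s a turn where the load was heaviest. It did not stop on the way; the camera shots held it for 0.05 s each.
- **First grasp:** My first try at the heat sink closed above it, because the fingertips sit about 30 mm behind the reported tool point. The second try held.

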